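# Pack a set of grinding discs in a folding case

## Task

Pack the grinding discs in the folding case: take the worn sanding block out of the case and drop it in the scrap bin, stack all the discs flat on the round plate in the middle of the case, neatly centred, the largest at the bottom and each smaller one on the next larger, and fold up all four sides of the case until they stand upright. Leave the other things on the bench where they are.

Things in the scene. Friction and masses are not known exactly. Their poses are not given: they have to be found in the camera images.
- case: folding case fixed to the bench: plywood board 124 x 124 x 8 mm with a round aluminium plate (84 mm across) in its middle, whose top is 12 mm above the bench; origin at the centre of the underside, z up. Four hinged sides: flap0 at the +x edge, flap1 +y, flap2 -x, flap3 -y; hinge lines 66 mm from the origin, 4 mm above the bench; at the start they slope outwards and up
- flap0 (a joint): angle of this side in rad: 0 lies flat on the bench outwards, 1.571 stands fully upright (a stop there). A plywood panel 120 mm wide, 66 mm from hinge to free edge, 6 mm thick. The hinge is stiff: the side stays where it is left, and 1 to 4 N on its free edge, pushing along its arc (up and inwards), raises it; at low angles a purely level push binds
- flap0_edge (a point): middle of this side's free edge, mid-thickness
- flap1 (a joint): angle of this side in rad: 0 lies flat on the bench outwards, 1.571 stands fully upright (a stop there). A plywood panel 120 mm wide, 66 mm from hinge to free edge, 6 mm thick. The hinge is stiff: the side stays where it is left, and 1 to 4 N on its free edge, pushing along its arc (up and inwards), raises it; at low angles a purely level push binds
- flap1_edge (a point): middle of this side's free edge, mid-thickness
- flap2 (a joint): angle of this side in rad: 0 lies flat on the bench outwards, 1.571 stands fully upright (a stop there). A plywood panel 120 mm wide, 66 mm from hinge to free edge, 6 mm thick. The hinge is stiff: the side stays where it is left, and 1 to 4 N on its free edge, pushing along its arc (up and inwards), raises it; at low angles a purely level push binds
- flap2_edge (a point): middle of this side's free edge, mid-thickness
- flap3 (a joint): angle of this side in rad: 0 lies flat on the bench outwards, 1.571 stands fully upright (a stop there). A plywood panel 120 mm wide, 66 mm from hinge to free edge, 6 mm thick. The hinge is stiff: the side stays where it is left, and 1 to 4 N on its free edge, pushing along its arc (up and inwards), raises it; at low angles a purely level push binds
- flap3_edge (a point): middle of this side's free edge, mid-thickness
- disc0: flat grey grinding disc 64 mm across, 12 mm thick, lying on the bench (there are 4 or 5 discs, of different diameters; absent ones read None); origin at its very centre (6 mm above what it lies on), z is its axis
- disc1: flat grey grinding disc 58 mm across, 12 mm thick, lying on the bench (there are 4 or 5 discs, of different diameters; absent ones read None); origin at its very centre (6 mm above what it lies on), z is its axis
- disc2: flat grey grinding disc 52 mm across, 12 mm thick, lying on the bench (there are 4 or 5 discs, of different diameters; absent ones read None); origin at its very centre (6 mm above what it lies on), z is its axis
- disc3: flat grey grinding disc 46 mm across, 12 mm thick, lying on the bench (there are 4 or 5 discs, of different diameters; absent ones read None); origin at its very centre (6 mm above what it lies on), z is its axis
- disc4: flat grey grinding disc 40 mm across, 12 mm thick, lying on the bench (there are 4 or 5 discs, of different diameters; absent ones read None); origin at its very centre (6 mm above what it lies on), z is its axis
- block: worn hand sanding block, wood with a grey pad below, 70 (x) x 36 (y) x 30 mm tall, lying on the plate of the case at the start; origin at the centre of its underside
- bin: grey open scrap bin, fixed to the bench: outside 150 (x) x 130 (y) x 50 mm tall, walls and floor 4 mm; origin at the centre of its underside
- last: wooden shoe last, about 225 x 80 x 105 mm, not part of the job; leave it alone (origin at its underside or axis)
- glue: round glue can, 72 mm across, 85 mm tall, not part of the job; leave it alone (origin at its underside or axis)
- jar: amber glass jar, 60 mm across, 75 mm tall, not part of the job; leave it alone (origin at its underside or axis)
- hammer: hammer lying down, not part of the job; leave it alone (origin at its underside or axis)
- brush: hand brush lying down, not part of the job; leave it alone (origin at its underside or axis)
- corkblock: plain cork slab 100 x 70 x 30 mm, not part of the job; leave it alone (origin at its underside or axis)
- cup: white mug, 76 mm across, 80 mm tall, not part of the job; leave it alone (origin at its underside or axis)

How it is judged (in metres and radians):
At the end, for the whole second after the job is handed in: Every disc present lies flat (within 0.1 rad) and at rest in one stack, each centre within 10 mm of the plate's centre line, with every larger disc below every smaller one; all four sides stand at more than 1.45 rad; the worn block lies at rest inside the scrap bin (horizontal distance between each of disc0, disc1, disc2, disc3, disc4 and case below 0.01 m and angle between the z axis of each of disc0, disc1, disc2, disc3, disc4 and the z axis of case, either way round below 0.1 rad and linear speed of each of disc0, disc1, disc2, disc3, disc4, block below 0.02 m/s and ((angle between disc0's own z axis and vertical below 0.2 rad and z of disc1 in the frame of disc0 above 0.008 m) or (angle between disc0's own z axis and vertical above 2.9 rad and z of disc1 in the frame of disc0 below -0.008 m)) and ((angle between disc0's own z axis and vertical below 0.2 rad and z of disc2 in the frame of disc0 above 0.008 m) or (angle between disc0's own z axis and vertical above 2.9 rad and z of disc2 in the frame of disc0 below -0.008 m)) and ((angle between disc0's own z axis and vertical below 0.2 rad and z of disc3 in the frame of disc0 above 0.008 m) or (angle between disc0's own z axis and vertical above 2.9 rad and z of disc3 in the frame of disc0 below -0.008 m)) and ((angle between disc0's own z axis and vertical below 0.2 rad and z of disc4 in the frame of disc0 above 0.008 m) or (angle between disc0's own z axis and vertical above 2.9 rad and z of disc4 in the frame of disc0 below -0.008 m)) and ((angle between disc1's own z axis and vertical below 0.2 rad and z of disc2 in the frame of disc1 above 0.008 m) or (angle between disc1's own z axis and vertical above 2.9 rad and z of disc2 in the frame of disc1 below -0.008 m)) and ((angle between disc1's own z axis and vertical below 0.2 rad and z of disc3 in the frame of disc1 above 0.008 m) or (angle between disc1's own z axis and vertical above 2.9 rad and z of disc3 in the frame of disc1 below -0.008 m)) and ((angle between disc1's own z axis and vertical below 0.2 rad and z of disc4 in the frame of disc1 above 0.008 m) or (angle between disc1's own z axis and vertical above 2.9 rad and z of disc4 in the frame of disc1 below -0.008 m)) and ((angle between disc2's own z axis and vertical below 0.2 rad and z of disc3 in the frame of disc2 above 0.008 m) or (angle between disc2's own z axis and vertical above 2.9 rad and z of disc3 in the frame of disc2 below -0.008 m)) and ((angle between disc2's own z axis and vertical below 0.2 rad and z of disc4 in the frame of disc2 above 0.008 m) or (angle between disc2's own z axis and vertical above 2.9 rad and z of disc4 in the frame of disc2 below -0.008 m)) and ((angle between disc3's own z axis and vertical below 0.2 rad and z of disc4 in the frame of disc3 above 0.008 m) or (angle between disc3's own z axis and vertical above 2.9 rad and z of disc4 in the frame of disc3 below -0.008 m)) and value of joint each of flap0, flap1, flap2, flap3 above 1.45 rad and x of block in the frame of bin between -0.066 and 0.066 m and y of block in the frame of bin between -0.056 and 0.056 m and height (world z) of block below 0.045 m); the robot touches nothing.
It fails at once if one of the other things on the bench is pushed away (more than 40 mm) (distance of any of last, glue, jar, hammer, brush, corkblock, cup from where it was at the start of the episode above 0.04 m).
Of disc0, disc1, disc2, disc3, disc4 only 4 to 5 are there at a start; the rules pass over those that are not, and their reading is None.
At some moment in a run one of disc2, disc3, disc4 may be knocked a few centimetres aside while the robot is not near it.
Once in a run the grip may slacken for a moment while it holds something.
It also fails if it takes over 210 s, if anything falls off the work surface, if the arm or the gripper's body presses on something with over 40 N, if the wrist force passes 120 N, or if a joint passes its speed limit or range.

## Robot

A 6-joint arm with a two-finger parallel gripper is mounted at the origin on the work surface. World frame = base frame: x ahead of the robot, y to its left, z up, the work surface at z = 0. Lengths are in mm, angles in rad, forces in N, time in s.
With the tool pointing down it reaches from about 275 to 850 mm from the base axis. Payload 19 kg.
Tool frame: the origin (TCP) lies between the finger pads; the fingertips stand env.tip_extent ahead of it and the grasp point (between the pads) lies 6 mm ahead of it (env.tip_extent is the distance from the TCP to the fingertips, in mm); z points along the fingers, x is the direction in which the jaws open and shut, and the axes are right-handed (so a half turn about z gives the same grasp; the last joint's range is limited). The gripper opens to 85 mm and grips with 20 to 120 N. Pads are 22 mm wide; open, the fingers measure 114 mm over their backs; the gripper's body (76 mm by 85 mm) begins 54 mm behind the grasp point. The pads swing forward as they close: fully open they stand 13 mm farther back than shut.
Start: joints at [-1.467, 0.15, 1.437, -0, 1.554, -0.134], TCP at [135.426, -558.796, 256.267] pointing down, gripper open.
Joint ranges: [-2.8, 2.8], [-0.68, 2.1], [0.12, 2.68], [-1.39, 4.53], [0.16, 2.79], [-2.81, 2.81]. Speed limits (rad/s): [1.89, 1.89, 2.22, 3.01, 3.01, 3.01].

## Interface

Orientations are given as a rotation vector (axis times angle).
In Python, from rig import env gives the robot as it stands.
- The arm moves only by the tool apply_moves, never from a script. Its argument "series" is a list of rows, each an object of numbers: "tx", "ty", "tz": the shift along the world's x, y, z in mm; "ax", "ay", "az": the turn, a rotation vector about the world's x, y, z in rad; "fingers": the closure, from -1 (fully open) to 1 (shut). In form: [{"tx": .., "ty": .., "tz": .., "ax": .., "ay": .., "az": .., "fingers": ..}, ...]. A call has exactly 8 rows; each row shifts and turns the pose as measured when the row begins; what a row does not reach is not made up. A row lasts 1/12 s, in which the tool goes at most 41.7 mm and 7.16 degrees, less where a joint would pass 70% of its speed; a pose out of reach is approached as far as the arm can. A call is refused whole if a number of a shift passes 41.7 or a number of a turn 0.125, either way. A call with a gripper value outside its range is refused whole. The fingers move at their own pace and stop on an object; the grip force is fixed at half the most. Time passes only in rows, so rows that do not move let the fingers close, or fill a call up. It gives the time, the measured TCP pose, the force and the opening at its end, in the units of the state.
- env.read_state(): the state, without advancing time (a new reading comes with each control period).
- env.grab_frame(name): name is "scene" or "top" or "wrist"; returns (picture, depth): 384x512x3 uint8, red, green, blue; 384x512 float32, mm along the optical axis (not along the pixel's ray), 0 where there is no reading.
- env.camera_params(name): a dict with "mtx" (3x3 intrinsics, pixels), "position" and "attitude" of the camera in the world. Camera axes: x right, y down, z forward; pixel columns grow to the right and rows downward; lengths in mm; the calibration is good to about 2 mm. A picture is of the moment at which its call begins: read the wrist's pose just before it. camera_params takes no time and is no camera call; for the wrist camera it gives the pose at the moment of the call.
- env.finish_job(): hands the job in, once; it reports no verdict.
The state is a dict: "t": time; "joint_positions": joint angles; "joint_vel": joint speeds; "effort": joint torques, N m; "position": TCP position; "ee_rot": TCP orientation; "force": force on the tool from outside, world axes, zero at the start; "wrist_torque": the same for the moment, N m; "opening": finger opening in mm.
Only numpy, scipy, OpenCV 4.12 (cv2) and the standard library are available. Lean on these libraries where they do the work, as an engineer would, in place of code of your own. Each camera call takes 0.05 s, during which the arm holds its last target.

## Working session

There is one attempt and no reset: what is moved stays moved. The work goes in short steps, Python scripts to look and compute and a tool call to move; the robot and the scene stay as the last step left them, time stands still between calls to the robot, and variables do not carry over. Pictures are saved under pics/ and viewed, and the job is handed in when it is done.

Besides the shell and the picture viewer there is one more tool, called after ">>>" as a command line: name --argument value ..., lists and objects as JSON in quotes. apply_moves: Moves the arm, as the interface text tells. Its arguments: {"type":"object","properties":{"series":{"type":"array","items":{"type":"object","properties":{"tx":{"type":"number"},"ty":{"type":"number"},"tz":{"type":"number"},"ax":{"type":"number"},"ay":{"type":"number"},"az":{"type":"number"},"fingers":{"type":"number"}}}}},"required":["series"]}

```bash
ls; mkdir -p pics
python3 - <<'E'
from rig import env
import numpy as np, cv2
print(env.read_state()); print(env.tip_extent)
for n in("scene","top"):
    p=env.camera_params(n);print(n,p)
    im,d=env.grab_frame(n)
    cv2.imwrite(f"pics/{n}0.png",im[:,:,::-1]); np.save(f"{n}0.npy",d)
E
```

```text
pics
{'t': 0.0, 'joint_positions': array([-1.46699279e+00,  1.50976020e-01,  1.43802529e+00, -7.31226565e-06,
        1.55377025e+00, -1.34017404e-01]), 'joint_vel': array([ 1.59419085e-03, -1.26439463e-03, -2.63017683e-06,  6.75425231e-04,
       -2.58931713e-04,  7.02090010e-04]), 'effort': array([-4.79715221e-03, -7.13065982e+01, -5.70873535e+01, -6.20179035e-04,
        8.96143756e-03, -9.09105495e-06]), 'position': array([ 135.40879179, -558.61465473,  255.68397315]), 'ee_rot': array([-2.46862416e+00,  1.94170386e+00,  1.29740482e-03]), 'force': array([ 0.27955161, -0.30281508, -0.44435399]), 'wrist_torque': array([0.04827613, 0.01222412, 0.0015337 ]), 'opening': 85.35170527750486}
25.0
scene {'mtx': array([[461.60012463,   0.        , 248.53676183],
       [  0.        , 461.60012463, 187.42959727],
       [  0.        ,   0.        ,   1.        ]]), 'position': array([1308.71482272, -330.97341155,  908.17034134]), 'attitude': array([-2.0597307 , -1.34088072,  0.5177927 ])}
top {'mtx': array([[399.76389671,   0.        , 255.48368092],
       [  0.        , 399.76389671, 194.49533584],
       [  0.        ,   0.        ,   1.        ]]), 'position': array([ 334.39433022,    2.84890122, 1122.50939767]), 'attitude': array([-2.10294842,  2.12772793, -0.18970593])}
```

View pics/top0.png

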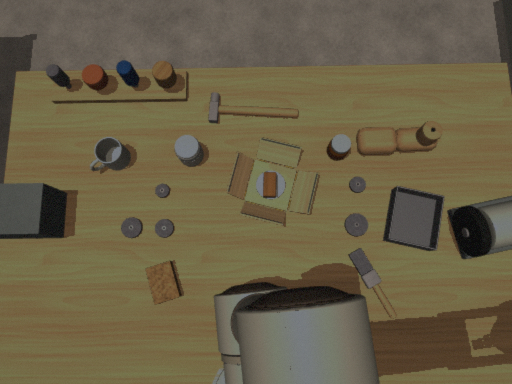

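View pics/scene0.png

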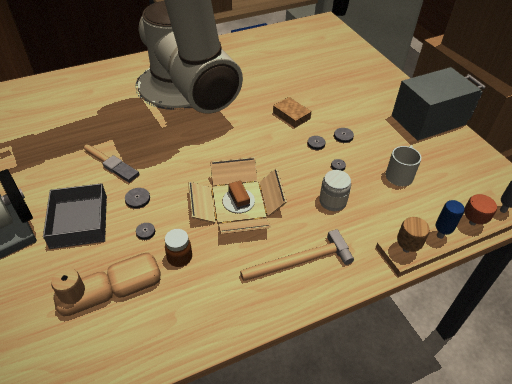

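```bash
cat > h.py <<'E'
from rig import env
import numpy as np, cv2
from scipy.spatial.transform import Rotation as R
def cloud(name,d=None,im=None):
    p=env.camera_params(name)
    if d is None: im,d=env.grab_frame(name)
    v,u=np.mgrid[0:384,0:512]; K=p["mtx"]
    c=np.stack([(u-K[0,2])/K[0,0]*d,(v-K[1,2])/K[1,1]*d,d],-1)
    w=c@R.from_rotvec(p["attitude"]).as_matrix().T+p["position"]
    w[d<=0]=np.nan
    return im,d,w
E
python3 - <<'E'
from h import *
d=np.load("top0.npy"); im=cv2.imread("pics/top0.png")
_,_,w=cloud("top",d,im)
z=w[...,2]
b=np.abs(z)<8
print("bench z median",np.nanmedian(z[b]))
A=np.c_[w[b][:,:2],np.ones(b.sum())]; print(np.linalg.lstsq(A,w[b][:,2],rcond=None)[0])
for (u,v) in [(162,190),(131,228),(164,228),(357,184),(356,224)]:
    s=w[v-16:v+17,u-16:u+17].reshape(-1,3); m=(s[:,2]>7)&(s[:,2]<18)
    q=s[m]; (c,r)=cv2.minEnclosingCircle(q[:,:2].astype(np.float32))
    print((u,v),q.mean(0).round(1),c,r,"areaD",2*np.sqrt(m.sum()*(np.nanmedian(d)/399.76)**2/np.pi))
rng=[(340,147),(188,150),(269,184),(413,218)]
for u,v in rng: print(u,v,w[v,u].round(1))
# case zoom
cr=im[120:250,200:350]; cv2.imwrite("pics/case0.png",cv2.resize(cr,None,fx=4.5,fy=4.5,interpolation=cv2.INTER_CUBIC))
E
```

```text
bench z median 0.7757118904330582
[ 2.71208505e-04 -9.59033896e-04  6.99284785e-01]
(162, 190) [565.3 281.6  12.1] (562.7735595703125, 274.4234924316406) 28.7029972076416 areaD 40.15110667878253
(131, 228) [461.1 364.7  12.5] (450.4942321777344, 357.6132507324219) 42.272789001464844 areaD 58.55157952719262
(164, 228) [458.3 272.5  12.1] (459.022705078125, 270.20867919921875) 28.396404266357422 areaD 53.16292421820762
(357, 184) [ 575.3 -272.9   13. ] (571.989501953125, -273.946044921875) 26.162078857421875 areaD 45.51106470060003
(356, 224) [ 461.9 -262.8   12.8] (462.0218811035156, -263.76983642578125) 32.23016357421875 areaD 65.22844181721169
340 147 [ 665.2 -216.1   78. ]
188 150 [660.6 196.3  84.8]
269 184 [573.4 -22.5  39.1]
413 218 [ 478.2 -425.1    4.1]
```

View pics/case0.png

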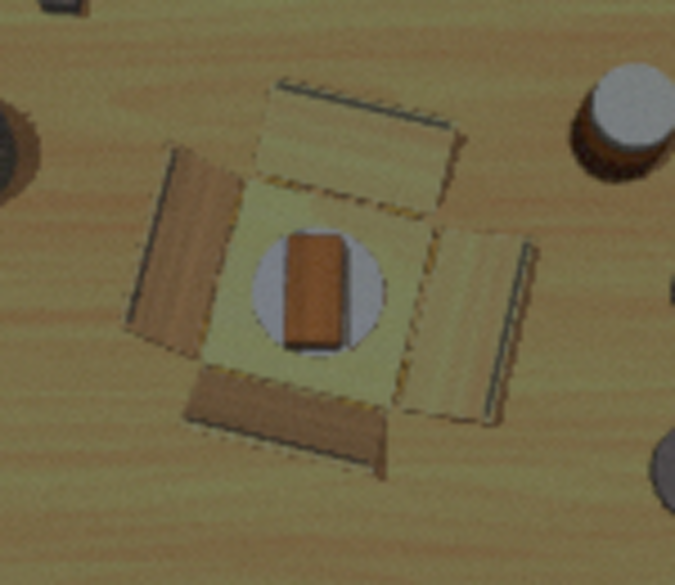

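>>> apply_moves --series '[{"tx": 25,"ty": 31,"tz": 8,"fingers": -1},{"tx": 25,"ty": 31,"tz": 8,"fingers": -1},{"tx": 25,"ty": 31,"tz": 8,"fingers": -1},{"tx": 25,"ty": 31,"tz": 8,"fingers": -1},{"tx": 25,"ty": 31,"tz": 8,"fingers": -1},{"tx": 25,"ty": 31,"tz": 8,"fingers": -1},{"tx": 25,"ty": 31,"tz": 8,"fingers": -1},{"tx": 25,"ty": 31,"tz": 8,"fingers": -1}]'

```text
validation failed for argument at $.se...
```

>>> apply_moves --series '[{"tx": 25,"ty": 31,"tz": 8,"fingers": -1},{"tx": 25,"ty": 31,"tz": 8,"fingers": -1},{"tx": 25,"ty": 31,"tz": 8,"fingers": -1},{"tx": 25,"ty": 31,"tz": 8,"fingers": -1},{"tx": 25,"ty": 31,"tz": 8,"fingers": -1},{"tx": 25,"ty": 31,"tz": 8,"fingers": -1},{"tx": 25,"ty": 31,"tz": 8,"fingers": -1},{"fingers": -1}]'

```text
validation failed for argument at $.se...
```

>>> apply_moves --series '[{"tx": 25,"ty": 31,"tz": 8,"ax": 0,"ay": 0,"az": 0,"fingers": -1},{"tx": 25,"ty": 31,"tz": 8,"ax": 0,"ay": 0,"az": 0,"fingers": -1},{"tx": 25,"ty": 31,"tz": 8,"ax": 0,"ay": 0,"az": 0,"fingers": -1},{"tx": 25,"ty": 31,"tz": 8,"ax": 0,"ay": 0,"az": 0,"fingers": -1},{"tx": 25,"ty": 31,"tz": 8,"ax": 0,"ay": 0,"az": 0,"fingers": -1},{"tx": 25,"ty": 31,"tz": 8,"ax": 0,"ay": 0,"az": 0,"fingers": -1},{"tx": 25,"ty": 31,"tz": 8,"ax": 0,"ay": 0,"az": 0,"fingers": -1},{"tx": 25,"ty": 31,"tz": 8,"ax": 0,"ay": 0,"az": 0,"fingers": -1}]'

```text
t: 0.77
position: [334.2, -304.3, 315.5]
ee_rot: [-2.455, 1.952, 0.014]
force: [1.0, -0.9, 0.7]
opening: 85.7
```

>>> apply_moves --series '[{"tx": 26,"ty": 32,"tz": 8,"ax": 0,"ay": 0,"az": 0,"fingers": -1},{"tx": 26,"ty": 32,"tz": 8,"ax": 0,"ay": 0,"az": 0,"fingers": -1},{"tx": 26,"ty": 32,"tz": 8,"ax": 0,"ay": 0,"az": 0,"fingers": -1},{"tx": 26,"ty": 32,"tz": 8,"ax": 0,"ay": 0,"az": 0,"fingers": -1},{"tx": 26,"ty": 32,"tz": 8,"ax": 0,"ay": 0,"az": 0,"fingers": -1},{"tx": 26,"ty": 32,"tz": 8,"ax": 0,"ay": 0,"az": 0,"fingers": -1},{"tx": 26,"ty": 32,"tz": 8,"ax": 0,"ay": 0,"az": 0,"fingers": -1},{"tx": 26,"ty": 32,"tz": 8,"ax": 0,"ay": 0,"az": 0,"fingers": -1}]'

```text
t: 1.43
position: [536.5, -46.7, 378.7]
ee_rot: [-2.455, 1.952, 0.013]
force: [0.2, -0.8, -0.1]
opening: 85.4
```

Run:
```python
from h import *
s=env.read_state(); print(s["position"].round(1),s["joint_positions"].round(2))
im,d,w=cloud("wrist"); cv2.imwrite("pics/w1.png",im[:,:,::-1]); np.save("w1.npy",w)
print(env.camera_params("wrist"))
```

```text
[536.5 -46.7 378.7] [-0.23  0.07  1.29  0.01  1.79  1.11]
{'mtx': array([[296.36911487,   0.        , 250.45285396],
       [  0.        , 296.36911487, 190.77860041],
       [  0.        ,   0.        ,   1.        ]]), 'position': array([617.21289061, -25.07596893, 496.94145715]), 'attitude': array([ 2.26547118, -1.79138324, -0.29623537])}
```

View pics/w1.png

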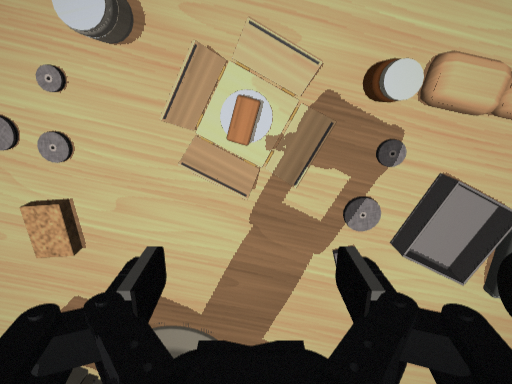

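```bash
cat > casefit.py <<'E'
from h import *
from scipy.optimize import least_squares
def fit(w,x0,wt=None):
    q=w.reshape(-1,3); q=q[~np.isnan(q[:,2])]
    q=q[np.hypot(q[:,0]-x0[0],q[:,1]-x0[1])<150]
    def sets(p):
        c,s=np.cos(p[2]),np.sin(p[2]); r=q[:,:2]-p[:2]
        return r@np.array([[c,-s],[s,c]])
    def model(p):
        # predicted surface height at each point given the params
        l=sets(p); h=np.zeros(len(q))
        b=(np.abs(l)<62).all(1); h[b]=8
        h[np.hypot(*l.T)<42]=12
        for k in range(4):
            a=k*np.pi/2; u=l@[np.cos(a),np.sin(a)]; t=l@[-np.sin(a),np.cos(a)]
            th=p[3+k]
            # top surface of the panel
            uu=(u-66+3*np.sin(th))/np.cos(th); m=(np.abs(t)<60)&(uu>0)&(uu<66)
            h[m]=4+3*np.cos(th)+uu[m]*np.sin(th)+3*np.sin(th)*0
        return h
    l=sets(x0)
    keep=np.hypot(*l.T)>0
    blk=(np.hypot(*l.T)<48)
    def cost(p):
        r=np.abs(model(p)-q[:,2])[~blk]; return np.minimum(r,8).mean()
    from scipy.optimize import minimize
    best=None
    p=np.array(x0,float)
    for it in range(3):
        r=minimize(cost,p,method="Nelder-Mead",options=dict(initial_simplex=np.vstack([p]+[p+d for d in np.diag([6,6,.05,.15,.15,.15,.15])]),maxiter=1500,xatol=1e-3,fatol=1e-4))
        p=r.x
    return p,r.fun
E
python3 - <<'E'
from casefit import *
w=np.load("w1.npy")
for y0 in (-0.2,-.15):
  for t0 in (.5,.8): print(*[np.round(x,3) for x in fit(w,[575,-22,y0]+[t0]*4)])
_,_,wt=cloud("top",np.load("top0.npy"))
print(*[np.round(x,3) for x in fit(wt,[575,-22,-.2]+[.6]*4)])
# block
for W in (w,wt):
    q=W.reshape(-1,3); m=(np.hypot(q[:,0]-573,q[:,1]+22)<50)&(q[:,2]>34)&(q[:,2]<50); 
    print(q[m].mean(0), cv2.minAreaRect(q[m][:,:2].astype(np.float32)))
E
```

```text
[ 5.78874e+02 -2.56990e+01 -2.61000e-01  5.90000e-01  8.26000e-01
  8.50000e-01  5.09000e-01] 4.318
[ 5.78763e+02 -2.58050e+01 -2.61000e-01  5.89000e-01  8.23000e-01
  8.53000e-01  5.09000e-01] 4.319
[ 5.78608e+02 -2.57860e+01 -2.61000e-01  5.87000e-01  8.23000e-01
  8.56000e-01  5.13000e-01] 4.319
[ 5.7870e+02 -2.5709e+01 -2.6100e-01  5.8900e-01  8.2500e-01  8.5400e-01
  5.1100e-01] 4.318
[ 5.79414e+02 -2.69480e+01 -2.59000e-01  6.00000e-01  8.31000e-01
  8.61000e-01  5.30000e-01] 2.092
[575.32154385 -22.58912162  41.55286039] ((574.2677001953125, -22.545347213745117), (35.85618209838867, 69.67247009277344), 86.97813415527344)
[572.75296164 -23.15502301  42.3626823 ] ((573.3229370117188, -23.028667449951172), (35.63239669799805, 68.64488983154297), 85.97814178466797)
```

>>> apply_moves --series '[{"tx": 9,"ty": 6,"tz": -36,"ax": 0,"ay": 0,"az": -0.1,"fingers": -1},{"tx": 9,"ty": 6,"tz": -36,"ax": 0,"ay": 0,"az": -0.1,"fingers": -1},{"tx": 9,"ty": 6,"tz": -36,"ax": 0,"ay": 0,"az": -0.09,"fingers": -1},{"tx": 9,"ty": 6,"tz": -36,"ax": 0,"ay": 0,"az": 0,"fingers": -1},{"tx": 0,"ty": 0,"tz": -36,"ax": 0,"ay": 0,"az": 0,"fingers": -1},{"tx": 0,"ty": 0,"tz": -36,"ax": 0,"ay": 0,"az": 0,"fingers": -1},{"tx": 0,"ty": 0,"tz": -36,"ax": 0,"ay": 0,"az": 0,"fingers": -1},{"tx": 0,"ty": 0,"tz": -20,"ax": 0,"ay": 0,"az": 0,"fingers": -1}]'

```text
t: 2.15
position: [577.9, -11.1, 99.4]
ee_rot: [-2.139, 2.284, -0.0]
force: [-0.6, 0.4, -0.1]
opening: 85.7
```

Run:
```python
from h import *
s=env.read_state(); print(s["position"].round(1),s["ee_rot"].round(3))
im,d,w=cloud("wrist"); cv2.imwrite("pics/w2.png",im[:,:,::-1])
print(env.tip_extent)
```

```text
[577.9 -11.1  99.4] [-2.139  2.284 -0.   ]
25.0
```

View pics/w2.png

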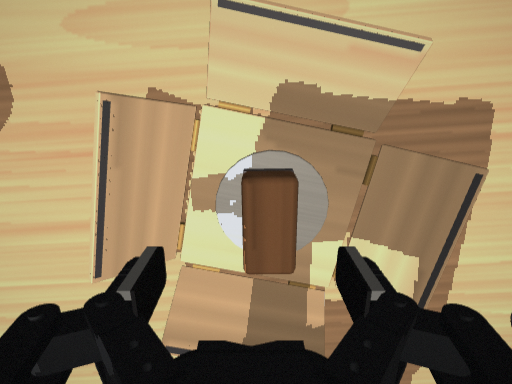

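>>> apply_moves --series '[{"tx": -4.4,"ty": -12,"tz": 0,"ax": 0,"ay": 0,"az": 0,"fingers": -1},{"tx": 0,"ty": 0,"tz": -18,"ax": 0,"ay": 0,"az": 0,"fingers": -1},{"tx": 0,"ty": 0,"tz": -18,"ax": 0,"ay": 0,"az": 0,"fingers": -1},{"tx": 0,"ty": 0,"tz": -18,"ax": 0,"ay": 0,"az": 0,"fingers": -1},{"tx": 0,"ty": 0,"tz": 0,"ax": 0,"ay": 0,"az": 0,"fingers": -1},{"tx": 0,"ty": 0,"tz": 0,"ax": 0,"ay": 0,"az": 0,"fingers": 1},{"tx": 0,"ty": 0,"tz": 0,"ax": 0,"ay": 0,"az": 0,"fingers": 1},{"tx": 0,"ty": 0,"tz": 0,"ax": 0,"ay": 0,"az": 0,"fingers": 1}]'

```text
t: 2.87
position: [573.9, -27.9, 48.9]
ee_rot: [-2.139, 2.284, -0.002]
force: [-0.5, 0.0, -0.3]
opening: 51.8
```

>>> apply_moves --series '[{"tx": 0,"ty": 0,"tz": 0,"ax": 0,"ay": 0,"az": 0,"fingers": 1},{"tx": 0,"ty": 0,"tz": 0,"ax": 0,"ay": 0,"az": 0,"fingers": 1},{"tx": 0,"ty": 0,"tz": 0,"ax": 0,"ay": 0,"az": 0,"fingers": 1},{"tx": 0,"ty": 0,"tz": 0,"ax": 0,"ay": 0,"az": 0,"fingers": 1},{"tx": 0,"ty": 0,"tz": 25,"ax": 0,"ay": 0,"az": 0,"fingers": 1},{"tx": 0,"ty": 0,"tz": 25,"ax": 0,"ay": 0,"az": 0,"fingers": 1},{"tx": 0,"ty": 0,"tz": 30,"ax": 0,"ay": 0,"az": 0,"fingers": 1},{"tx": 0,"ty": 0,"tz": 30,"ax": 0,"ay": 0,"az": 0,"fingers": 1}]'

```text
t: 3.53
position: [571.8, -27.5, 160.4]
ee_rot: [-2.142, 2.286, 0.006]
force: [0.7, -0.6, -0.4]
opening: 34.7
```

Run:
```python
from h import *
_,_,w=cloud("top",np.load("top0.npy"))
s=w[175:265,375:452].reshape(-1,3)
m=(s[:,2]>44)&(s[:,2]<56); print(m.sum(),cv2.minAreaRect(s[m][:,:2].astype(np.float32)))
m=(s[:,2]>2.5)&(s[:,2]<8)
print(np.nanmedian(s[m],0))
im,d,w=cloud("wrist"); cv2.imwrite("pics/w3.png",im[:,:,::-1])
```

```text
426 ((475.09857177734375, -415.9195861816406), (131.68309020996094, 150.95887756347656), 76.39669036865234)
[ 475.47660336 -423.19828797    4.46122722]
```

View pics/w3.png

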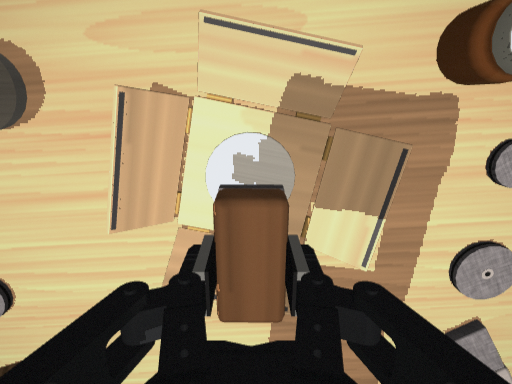

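>>> apply_moves --series '[{"tx": -9,"ty": -36,"tz": 0,"ax": 0,"ay": 0,"az": -0.09,"fingers": 1},{"tx": -9,"ty": -36,"tz": 0,"ax": 0,"ay": 0,"az": -0.08,"fingers": 1},{"tx": -9,"ty": -36,"tz": 0,"ax": 0,"ay": 0,"az": 0,"fingers": 1},{"tx": -9,"ty": -36,"tz": 0,"ax": 0,"ay": 0,"az": 0,"fingers": 1},{"tx": -9,"ty": -36,"tz": 0,"ax": 0,"ay": 0,"az": 0,"fingers": 1},{"tx": -9,"ty": -36,"tz": 0,"ax": 0,"ay": 0,"az": 0,"fingers": 1},{"tx": -9,"ty": -36,"tz": 0,"ax": 0,"ay": 0,"az": 0,"fingers": 1},{"tx": -9,"ty": -36,"tz": 0,"ax": 0,"ay": 0,"az": 0,"fingers": 1}]'

```text
t: 4.25
position: [499.9, -320.2, 172.0]
ee_rot: [-1.937, 2.448, -0.017]
force: [0.4, -0.4, -0.2]
opening: 34.8
```

>>> apply_moves --series '[{"tx": -9,"ty": -36,"tz": 0,"ax": 0,"ay": 0,"az": 0,"fingers": 1},{"tx": -9,"ty": -30,"tz": 0,"ax": 0,"ay": 0,"az": 0,"fingers": 1},{"tx": 0,"ty": 0,"tz": 0,"ax": 0,"ay": 0,"az": 0,"fingers": 1},{"tx": 0,"ty": 0,"tz": 0,"ax": 0,"ay": 0,"az": 0,"fingers": 1},{"tx": 0,"ty": 0,"tz": -25,"ax": 0,"ay": 0,"az": 0,"fingers": 1},{"tx": 0,"ty": 0,"tz": -25,"ax": 0,"ay": 0,"az": 0,"fingers": 1},{"tx": 0,"ty": 0,"tz": -25,"ax": 0,"ay": 0,"az": 0,"fingers": 1},{"tx": 0,"ty": 0,"tz": 0,"ax": 0,"ay": 0,"az": 0,"fingers": 1}]'

```text
t: 4.92
position: [478.2, -395.0, 94.7]
ee_rot: [-1.931, 2.455, -0.023]
force: [-1.8, 1.1, -1.9]
opening: 34.7
```

>>> apply_moves --series '[{"tx": -3,"ty": -20,"tz": 0,"ax": 0,"ay": 0,"az": 0,"fingers": 1},{"tx": 0,"ty": 0,"tz": -18,"ax": 0,"ay": 0,"az": 0,"fingers": 1},{"tx": 0,"ty": 0,"tz": -18,"ax": 0,"ay": 0,"az": 0,"fingers": 1},{"tx": 0,"ty": 0,"tz": 0,"ax": 0,"ay": 0,"az": 0,"fingers": 1},{"tx": 0,"ty": 0,"tz": 0,"ax": 0,"ay": 0,"az": 0,"fingers": -0.2},{"tx": 0,"ty": 0,"tz": 0,"ax": 0,"ay": 0,"az": 0,"fingers": -0.2},{"tx": 0,"ty": 0,"tz": 0,"ax": 0,"ay": 0,"az": 0,"fingers": -0.2},{"tx": 0,"ty": 0,"tz": 0,"ax": 0,"ay": 0,"az": 0,"fingers": -0.2}]'

```text
t: 5.58
position: [479.3, -414.6, 67.4]
ee_rot: [-1.937, 2.448, -0.033]
force: [-0.1, -0.6, 0.3]
opening: 51.3
```

>>> apply_moves --series '[{"tx": 0,"ty": 0,"tz": 20,"ax": 0,"ay": 0,"az": 0,"fingers": -0.2},{"tx": 0,"ty": 0,"tz": 35,"ax": 0,"ay": 0,"az": 0,"fingers": -1},{"tx": 0,"ty": 0,"tz": 35,"ax": 0,"ay": 0,"az": 0,"fingers": -1},{"tx": -3,"ty": 30,"tz": 20,"ax": 0,"ay": 0,"az": 0,"fingers": -1},{"tx": -3,"ty": 30,"tz": 0,"ax": 0,"ay": 0,"az": 0,"fingers": -1},{"tx": -3,"ty": 30,"tz": 0,"ax": 0,"ay": 0,"az": 0,"fingers": -1},{"tx": 0,"ty": 0,"tz": 0,"ax": 0,"ay": 0,"az": 0,"fingers": -1},{"tx": 0,"ty": 0,"tz": 0,"ax": 0,"ay": 0,"az": 0,"fingers": -1}]'

```text
t: 6.25
position: [469.9, -321.1, 190.0]
ee_rot: [-1.935, 2.447, -0.047]
force: [-0.5, -0.1, 0.2]
opening: 85.3
```

Run:
```python
from h import *
s=env.read_state(); print(s["position"].round(1),s["ee_rot"].round(3),s["opening"])
im,d,w=cloud("wrist"); cv2.imwrite("pics/w4.png",im[:,:,::-1]); np.save("w4.npy",w)
im,d,w=cloud("top"); cv2.imwrite("pics/top4.png",im[:,:,::-1]); np.save("top4.npy",w)
```

```text
[ 469.9 -321.1  190. ] [-1.935  2.447 -0.047] 85.31086012179016
```

View pics/w4.png

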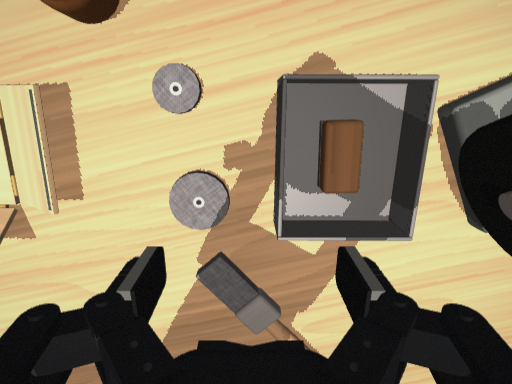

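View pics/top4.png

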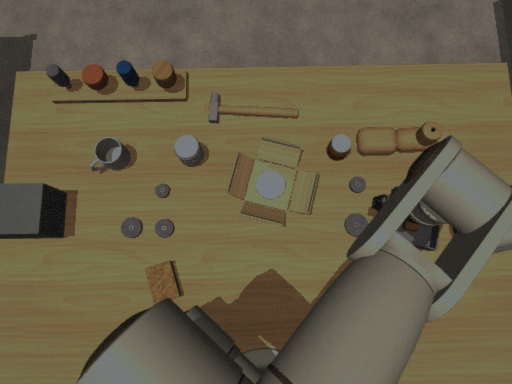

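```bash
cat >> h.py <<'E'
def ray(name,uv,z):
    p=env.camera_params(name); K=p["mtx"]; uv=np.atleast_2d(uv).astype(float)
    r=np.c_[(uv[:,0]-K[0,2])/K[0,0],(uv[:,1]-K[1,2])/K[1,1],np.ones(len(uv))]@R.from_rotvec(p["attitude"]).as_matrix().T
    t=(z-p["position"][2])/r[:,2]
    return p["position"]+r*t[:,None]
def st():
    s=env.read_state(); M=R.from_rotvec(s["ee_rot"]).as_matrix()
    print("t %.2f"%s["t"],"pos",s["position"].round(1),"open %.1f"%s["opening"],"az %.3f"%np.arctan2(M[1,0],M[0,0]),"zdir",M[:,2].round(3),"F",s["force"].round(1))
    return s,M
def circ(name,im,xy,zt,D,win=1.35,smax=60):
    """find grey disc of diameter D with top at zt near xy -> world centre & diameter"""
    p=env.camera_params(name); K=p["mtx"]; Rm=R.from_rotvec(p["attitude"]).as_matrix()
    v,u=np.mgrid[0:384,0:512]
    q=ray(name,np.c_[u.ravel(),v.ravel()],zt)[:,:2].reshape(384,512,2)
    hsv=cv2.cvtColor(im,cv2.COLOR_RGB2HSV)
    near=np.hypot(q[...,0]-xy[0],q[...,1]-xy[1])<D/2*win+12
    m=((hsv[...,1]<smax)&near).astype(np.uint8)
    m=cv2.morphologyEx(m,cv2.MORPH_CLOSE,np.ones((3,3)))
    n,L,S,C=cv2.connectedComponentsWithStats(m)
    if n<2: return None
    k=1+np.argmax(S[1:,4]); mm=L==k
    P=cv2.findContours((mm).astype(np.uint8),cv2.RETR_EXTERNAL,cv2.CHAIN_APPROX_NONE)[0]
    P=max(P,key=len)[:,0]; W=ray(name,P,zt)[:,:2]
    A=np.c_[2*W,np.ones(len(W))]; s=np.linalg.lstsq(A,(W**2).sum(1),rcond=None)[0]
    r=np.sqrt(s[2]+s[0]**2+s[1]**2)
    return s[:2].round(1),round(2*r,1),np.abs(np.hypot(*(W-s[:2]).T)-r).max().round(1),q[mm].mean(0).round(1)
E
python3 - <<'E'
from h import *
im=cv2.imread("pics/top4.png")[:,:,::-1]; im0=cv2.imread("pics/top0.png")[:,:,::-1]
im=np.ascontiguousarray(im); im0=np.ascontiguousarray(im0)
print("plate",circ("top",im,(579,-26),12,84))
dl=[((462,-263),64),((461,364.7),58),((458,272.5),52),((575,-273),46),((565,281.6),40)]
for xy,D in dl: print(D,circ("top",im,xy,12,D),circ("top",im0,xy,12,D))
w4=np.ascontiguousarray(cv2.imread("pics/w4.png")[:,:,::-1])
for xy,D in (dl[0],dl[3]): print("wrist",D,circ("wrist",w4,xy,12,D))
w=np.load("w4.npy"); print("wrist bench z",np.nanmedian(w[200:260,100:160,2]),np.nanmedian(w[10:60,200:280,2]))
st()
E
```

```text
plate (array([578.7, -26.4]), np.float64(83.0), np.float64(2.1), array([578.5, -26.4]))
64 (array([ 452.2, -273.9]), np.float64(78.3), np.float64(15.2), array([ 451.8, -273.8])) (array([ 461.3, -263. ]), np.float64(60.6), np.float64(1.8), array([ 461.2, -263.1]))
58 (array([460.9, 364.6]), np.float64(55.3), np.float64(2.1), array([460.9, 364.6])) (array([461.1, 364.7]), np.float64(55.2), np.float64(1.8), array([461. , 364.7]))
52 (array([458.6, 273.2]), np.float64(48.8), np.float64(1.6), array([458.5, 273.2])) (array([458.5, 273. ]), np.float64(49.0), np.float64(1.6), array([458.4, 273. ]))
46 (array([ 575.9, -273.2]), np.float64(42.7), np.float64(1.9), array([ 575.8, -273.3])) (array([ 575.9, -273.1]), np.float64(42.6), np.float64(1.9), array([ 575.8, -273.2]))
40 (array([565.9, 281.7]), np.float64(36.7), np.float64(1.4), array([565.9, 281.7])) (array([566., 282.]), np.float64(36.8), np.float64(1.6), array([566., 282.]))
wrist 64 (array([ 462.1, -264.1]), np.float64(62.7), np.float64(1.2), array([ 462.7, -264.2]))
wrist 46 (array([ 575.2, -274.1]), np.float64(44.8), np.float64(0.8), array([ 575.5, -274.2]))
wrist bench z -0.08851073086469796 -0.13096690710253256
t 6.35 pos [ 469.9 -321.9  189.5] open 85.1 az -1.804 zdir [ 0.035 -0.01  -0.999] F [-0.3 -0.5  0.2]
```

>>> apply_moves --series '[{"tx": -4,"ty": 29,"tz": -20,"ax": 0.01,"ay": 0.035,"az": 0,"fingers": -1},{"tx": -4,"ty": 29,"tz": -30,"ax": 0,"ay": 0,"az": 0,"fingers": -1},{"tx": 0,"ty": 0,"tz": -35,"ax": 0,"ay": 0,"az": 0,"fingers": -1},{"tx": 0,"ty": 0,"tz": -35,"ax": 0,"ay": 0,"az": 0,"fingers": -1},{"tx": 0,"ty": 0,"tz": -10,"ax": 0,"ay": 0,"az": 0,"fingers": -1},{"tx": 0,"ty": 0,"tz": 0,"ax": 0,"ay": 0,"az": 0,"fingers": -1},{"tx": 0,"ty": 0,"tz": 0,"ax": 0,"ay": 0,"az": 0,"fingers": -1},{"tx": 0,"ty": 0,"tz": 0,"ax": 0,"ay": 0,"az": 0,"fingers": -1}]'

```text
t: 7.02
position: [462.3, -267.8, 58.0]
ee_rot: [1.94, -2.47, 0.004]
force: [-0.0, 0.1, 0.3]
opening: 85.3
```

Run:
```python
from h import *
st()
im,d=env.grab_frame("wrist"); cv2.imwrite("pics/w5.png",im[:,:,::-1]); print(circ("wrist",im,(462,-264),12,64))
```

```text
t 7.02 pos [ 462.3 -267.8   58. ] open 85.3 az -1.810 zdir [ 0.001 -0.003 -1.   ] F [-0.   0.1  0.3]
(array([ 462.5, -263.2]), np.float64(63.7), np.float64(1.3), array([ 463.8, -263.5]))
```

View pics/w5.png

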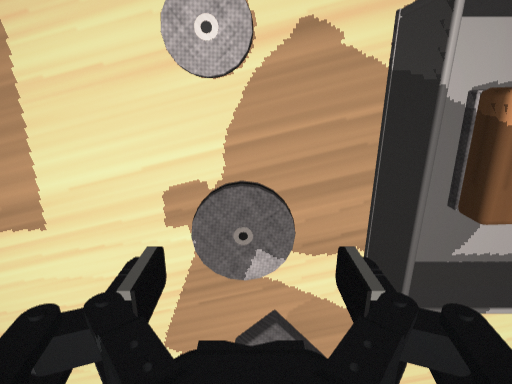

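>>> apply_moves --series '[{"tx": 0,"ty": 4.5,"tz": -10,"ax": 0,"ay": 0,"az": 0,"fingers": -1},{"tx": 0,"ty": 0,"tz": -12,"ax": 0,"ay": 0,"az": 0,"fingers": -1},{"tx": 0,"ty": 0,"tz": -8,"ax": 0,"ay": 0,"az": 0,"fingers": -1},{"tx": 0,"ty": 0,"tz": -5,"ax": 0,"ay": 0,"az": 0,"fingers": -1},{"tx": 0,"ty": 0,"tz": 0,"ax": 0,"ay": 0,"az": 0,"fingers": -1},{"tx": 0,"ty": 0,"tz": 0,"ax": 0,"ay": 0,"az": 0,"fingers": -1},{"tx": 0,"ty": 0,"tz": 0,"ax": 0,"ay": 0,"az": 0,"fingers": -1},{"tx": 0,"ty": 0,"tz": 0,"ax": 0,"ay": 0,"az": 0,"fingers": -1}]'

```text
t: 7.73
position: [464.1, -264.7, 23.5]
ee_rot: [-1.94, 2.471, -0.014]
force: [0.2, -0.2, -0.1]
opening: 85.3
```

Run:
```python
from h import *
st()
```

```text
t 7.73 pos [ 464.1 -264.7   23.5] open 85.3 az -1.811 zdir [ 0.006 -0.007 -1.   ] F [ 0.2 -0.2 -0.1]
```

>>> apply_moves --series '[{"tx": -1.6,"ty": 1.2,"tz": -1.5,"ax": 0,"ay": 0,"az": 0,"fingers": -1},{"tx": 0,"ty": 0,"tz": 0,"ax": 0,"ay": 0,"az": 0,"fingers": -1},{"tx": 0,"ty": 0,"tz": 0,"ax": 0,"ay": 0,"az": 0,"fingers": 1},{"tx": 0,"ty": 0,"tz": 0,"ax": 0,"ay": 0,"az": 0,"fingers": 1},{"tx": 0,"ty": 0,"tz": 0,"ax": 0,"ay": 0,"az": 0,"fingers": 1},{"tx": 0,"ty": 0,"tz": 0,"ax": 0,"ay": 0,"az": 0,"fingers": 1},{"tx": 0,"ty": 0,"tz": 0,"ax": 0,"ay": 0,"az": 0,"fingers": 1},{"tx": 0,"ty": 0,"tz": 0,"ax": 0,"ay": 0,"az": 0,"fingers": 1}]'

```text
t: 8.4
position: [462.9, -263.9, 23.9]
ee_rot: [-1.939, 2.47, -0.018]
force: [-0.5, 0.4, -0.6]
opening: 61.1
```

Run:
```python
from h import *
st()
im,d=env.grab_frame("wrist"); cv2.imwrite("pics/w6.png",im[:,:,::-1])
```

```text
t 8.40 pos [ 462.9 -263.9   23.9] open 61.1 az -1.810 zdir [ 0.008 -0.008 -1.   ] F [-0.5  0.4 -0.6]
```

View pics/w6.png

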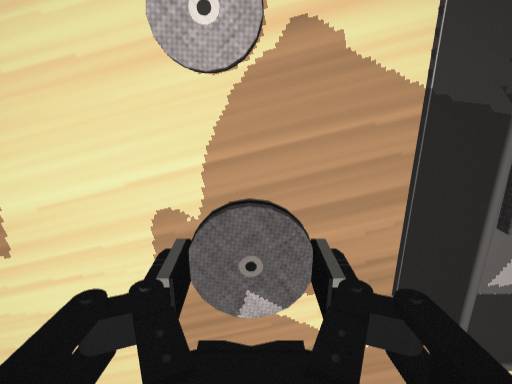

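>>> apply_moves --series '[{"tx": 0,"ty": 0,"tz": 20,"ax": 0,"ay": 0,"az": 0,"fingers": 1},{"tx": 0,"ty": 0,"tz": 35,"ax": 0,"ay": 0,"az": 0,"fingers": 1},{"tx": 0,"ty": 0,"tz": 35,"ax": 0,"ay": 0,"az": 0,"fingers": 1},{"tx": 14,"ty": 29,"tz": 15,"ax": 0,"ay": 0,"az": 0,"fingers": 1},{"tx": 14,"ty": 29,"tz": 0,"ax": 0,"ay": 0,"az": 0,"fingers": 1},{"tx": 14,"ty": 29,"tz": 0,"ax": 0,"ay": 0,"az": 0,"fingers": 1},{"tx": 14,"ty": 29,"tz": 0,"ax": 0,"ay": 0,"az": 0,"fingers": 1},{"tx": 14,"ty": 29,"tz": 0,"ax": 0,"ay": 0,"az": 0,"fingers": 1}]'

```text
t: 9.12
position: [531.8, -117.4, 133.5]
ee_rot: [-1.928, 2.479, -0.016]
force: [1.1, -0.4, -0.6]
opening: 61.6
```

>>> apply_moves --series '[{"tx": 14,"ty": 29,"tz": 0,"ax": 0,"ay": 0,"az": 0,"fingers": 1},{"tx": 14,"ty": 29,"tz": 0,"ax": 0,"ay": 0,"az": 0,"fingers": 1},{"tx": 14,"ty": 29,"tz": 0,"ax": 0,"ay": 0,"az": 0,"fingers": 1},{"tx": 0,"ty": 0,"tz": 0,"ax": 0,"ay": 0,"az": 0,"fingers": 1},{"tx": 0,"ty": 0,"tz": 0,"ax": 0,"ay": 0,"az": 0,"fingers": 1},{"tx": 0,"ty": 0,"tz": 0,"ax": 0,"ay": 0,"az": 0,"fingers": 1},{"tx": 0,"ty": 0,"tz": 0,"ax": 0,"ay": 0,"az": 0,"fingers": 1},{"tx": 0,"ty": 0,"tz": 0,"ax": 0,"ay": 0,"az": 0,"fingers": 1}]'

```text
t: 9.78
position: [576.3, -20.9, 132.7]
ee_rot: [-1.934, 2.474, -0.015]
force: [0.5, -0.5, -0.4]
opening: 60.8
```

Run:
```python
from h import *
st()
im,d=env.grab_frame("wrist"); cv2.imwrite("pics/w7.png",im[:,:,::-1])
```

```text
t 9.78 pos [576.3 -20.9 132.7] open 60.8 az -1.815 zdir [ 0.007 -0.007 -1.   ] F [ 0.5 -0.5 -0.4]
```

View pics/w7.png

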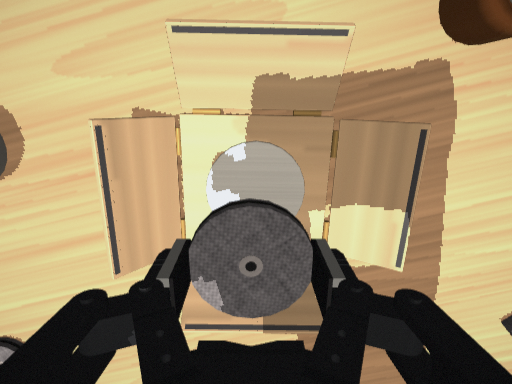

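Run:
```python
from h import *
im=cv2.imread("pics/w7.png"); g=im[130:235,190:320]
cv2.imwrite("pics/w7c.png",cv2.resize(g,None,fx=6,fy=6,interpolation=cv2.INTER_CUBIC))
W=ray("wrist",[(207,187),(255,141),(303.5,187),(220,156),(288,154)],12)[:,:2]
A=np.c_[2*W,np.ones(len(W))]; s=np.linalg.lstsq(A,(W**2).sum(1),rcond=None)[0]; print(s[:2],np.sqrt(s[2]+s[0]**2+s[1]**2))
# disc held: hole pixel at z of its top
for z in (108,112,116): print(ray("wrist",[(250.5,266)],z))
```

```text
[579.04143495 -26.28598302] 40.6705102837136
[[566.43444599 -18.59953697 108.        ]]
[[568.84397882 -19.17675584 112.        ]]
[[571.25351165 -19.75397472 116.        ]]
```

View pics/w7c.png

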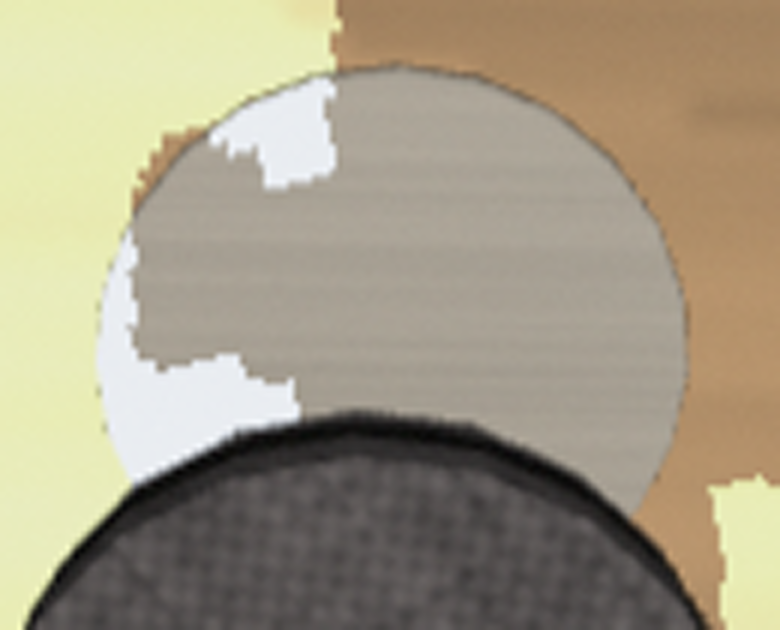

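>>> apply_moves --series '[{"tx": 3.7,"ty": -5.7,"tz": -15,"ax": 0,"ay": 0,"az": 0,"fingers": 1},{"tx": 0,"ty": 0,"tz": -30,"ax": 0,"ay": 0,"az": 0,"fingers": 1},{"tx": 0,"ty": 0,"tz": -20,"ax": 0,"ay": 0,"az": 0,"fingers": 1},{"tx": 0,"ty": 0,"tz": -10,"ax": 0,"ay": 0,"az": 0,"fingers": 1},{"tx": 0,"ty": 0,"tz": -5,"ax": 0,"ay": 0,"az": 0,"fingers": 1},{"tx": 0,"ty": 0,"tz": 0,"ax": 0,"ay": 0,"az": 0,"fingers": 1},{"tx": 0,"ty": 0,"tz": 0,"ax": 0,"ay": 0,"az": 0,"fingers": 1},{"tx": 0,"ty": 0,"tz": 0,"ax": 0,"ay": 0,"az": 0,"fingers": 1}]'

```text
t: 10.5
position: [580.2, -32.2, 53.5]
ee_rot: [-1.923, 2.478, -0.021]
force: [0.6, -0.3, -0.7]
opening: 61.1
```

Run:
```python
from h import *
st()
```

```text
t 10.50 pos [580.2 -32.2  53.5] open 61.1 az -1.822 zdir [ 0.012 -0.008 -1.   ] F [ 0.6 -0.3 -0.7]
```

>>> apply_moves --series '[{"tx": 0,"ty": 5,"tz": 0,"ax": 0,"ay": 0,"az": 0,"fingers": 1},{"tx": 0,"ty": 0,"tz": -8,"ax": 0,"ay": 0,"az": 0,"fingers": 1},{"tx": 0,"ty": 0,"tz": 0,"ax": 0,"ay": 0,"az": 0,"fingers": 1},{"tx": 0,"ty": 0,"tz": 0,"ax": 0,"ay": 0,"az": 0,"fingers": 1},{"tx": 0,"ty": 0,"tz": 0,"ax": 0,"ay": 0,"az": 0,"fingers": 1},{"tx": 0,"ty": 0,"tz": 0,"ax": 0,"ay": 0,"az": 0,"fingers": 1},{"tx": 0,"ty": 0,"tz": 0,"ax": 0,"ay": 0,"az": 0,"fingers": 1},{"tx": 0,"ty": 0,"tz": 0,"ax": 0,"ay": 0,"az": 0,"fingers": 1}]'

```text
t: 11.17
position: [581.8, -26.5, 48.0]
ee_rot: [-1.922, 2.475, -0.027]
force: [-1.0, 0.4, -1.4]
opening: 61.0
```

>>> apply_moves --series '[{"tx": -2,"ty": 0,"tz": 0,"ax": 0.009,"ay": 0.016,"az": 0,"fingers": 1},{"tx": 0,"ty": 0,"tz": -5,"ax": 0,"ay": 0,"az": 0,"fingers": 1},{"tx": 0,"ty": 0,"tz": -5,"ax": 0,"ay": 0,"az": 0,"fingers": 1},{"tx": 0,"ty": 0,"tz": 0,"ax": 0,"ay": 0,"az": 0,"fingers": 1},{"tx": 0,"ty": 0,"tz": 0,"ax": 0,"ay": 0,"az": 0,"fingers": 1},{"tx": 0,"ty": 0,"tz": 0,"ax": 0,"ay": 0,"az": 0,"fingers": 1},{"tx": 0,"ty": 0,"tz": 0,"ax": 0,"ay": 0,"az": 0,"fingers": 1},{"tx": 0,"ty": 0,"tz": 0,"ax": 0,"ay": 0,"az": 0,"fingers": 1}]'

```text
t: 11.83
position: [579.3, -26.7, 36.5]
ee_rot: [1.926, -2.481, -0.003]
force: [-0.0, 0.9, -0.9]
opening: 61.1
```

Run:
```python
from h import *
st()
```

```text
t 11.83 pos [579.3 -26.7  36.5] open 61.1 az -1.821 zdir [-0.002  0.001 -1.   ] F [-0.   0.9 -0.9]
```

>>> apply_moves --series '[{"tx": 0,"ty": 0,"tz": -0.5,"ax": 0,"ay": 0,"az": 0,"fingers": 1},{"tx": 0,"ty": 0,"tz": 0,"ax": 0,"ay": 0,"az": 0,"fingers": -0.72},{"tx": 0,"ty": 0,"tz": 0,"ax": 0,"ay": 0,"az": 0,"fingers": -0.72},{"tx": 0,"ty": 0,"tz": 0,"ax": 0,"ay": 0,"az": 0,"fingers": -0.72},{"tx": 0,"ty": 0,"tz": 15,"ax": 0,"ay": 0,"az": 0,"fingers": -0.72},{"tx": 0,"ty": 0,"tz": 30,"ax": 0,"ay": 0,"az": 0,"fingers": -1},{"tx": 0,"ty": 0,"tz": 35,"ax": 0,"ay": 0,"az": 0,"fingers": -1},{"tx": 0,"ty": 0,"tz": 20,"ax": 0,"ay": 0,"az": 0,"fingers": -1}]'

```text
t: 12.5
position: [576.5, -26.2, 134.9]
ee_rot: [1.923, -2.477, -0.013]
force: [0.2, -0.0, 0.4]
opening: 85.8
```

>>> apply_moves --series '[{"tx": -10,"ty": 35,"tz": 10,"ax": 0,"ay": 0,"az": 0,"fingers": -1},{"tx": -10,"ty": 35,"tz": 0,"ax": 0,"ay": 0,"az": 0,"fingers": -1},{"tx": -10,"ty": 35,"tz": 0,"ax": 0,"ay": 0,"az": 0,"fingers": -1},{"tx": -10,"ty": 35,"tz": 0,"ax": 0,"ay": 0,"az": 0,"fingers": -1},{"tx": -10,"ty": 35,"tz": 0,"ax": 0,"ay": 0,"az": 0,"fingers": -1},{"tx": -10,"ty": 35,"tz": 0,"ax": 0,"ay": 0,"az": 0,"fingers": -1},{"tx": -10,"ty": 35,"tz": 0,"ax": 0,"ay": 0,"az": 0,"fingers": -1},{"tx": -10,"ty": 35,"tz": 0,"ax": 0,"ay": 0,"az": 0,"fingers": -1}]'

```text
t: 13.17
position: [495.7, 258.1, 153.9]
ee_rot: [-1.911, 2.488, -0.002]
force: [0.9, 0.5, -0.2]
opening: 85.1
```

Run:
```python
from h import *
st()
im,d=env.grab_frame("top"); cv2.imwrite("pics/top8.png",im[:,:,::-1])
print("stack",circ("top",im,(579,-26.4),24,64))
for xy,D in [((461,364.7),58),((458,272.5),52),((575,-273),46),((565,281.6),40)]: print(D,circ("top",im,xy,12,D))
```

```text
t 13.17 pos [495.7 258.1 153.9] open 85.1 az -1.831 zdir [ 0.004  0.002 -1.   ] F [ 0.9  0.5 -0.2]
stack (array([576.3, -25.9]), np.float64(82.0), np.float64(1.9), array([576.1, -25.9]))
58 (array([471.3, 356.4]), np.float64(70.4), np.float64(21.9), array([470.9, 361.6]))
52 (array([457.1, 276.1]), np.float64(84.5), np.float64(12.7), array([456.5, 276.9]))
46 (array([ 575.9, -273.3]), np.float64(42.7), np.float64(1.9), array([ 575.8, -273.3]))
40 (array([561.5, 289.8]), np.float64(63.5), np.float64(9.2), array([561.1, 291.2]))
```

View pics/top8.png

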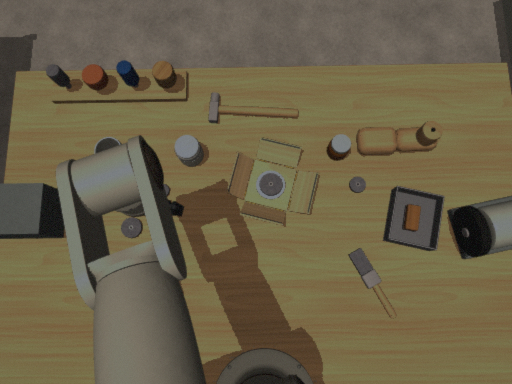

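>>> apply_moves --series '[{"tx": -10,"ty": 25,"tz": -5,"ax": 0,"ay": 0,"az": 0.1,"fingers": -1},{"tx": -10,"ty": 20,"tz": -5,"ax": 0,"ay": 0,"az": 0.1,"fingers": -1},{"tx": -5,"ty": 20,"tz": -5,"ax": 0,"ay": 0,"az": 0.1,"fingers": -1},{"tx": 0,"ty": 10,"tz": -5,"ax": 0,"ay": 0,"az": 0.1,"fingers": -1},{"tx": 0,"ty": 0,"tz": 0,"ax": 0,"ay": 0,"az": 0.1,"fingers": -1},{"tx": 0,"ty": 0,"tz": 0,"ax": 0,"ay": 0,"az": 0.1,"fingers": -1},{"tx": 0,"ty": 0,"tz": 0,"ax": 0,"ay": 0,"az": 0.1,"fingers": -1},{"tx": 0,"ty": 0,"tz": 0,"ax": 0,"ay": 0,"az": 0,"fingers": -1}]'

```text
t: 13.88
position: [464.7, 347.1, 133.9]
ee_rot: [-2.682, 1.622, 0.006]
force: [0.6, 1.0, 0.8]
opening: 85.3
```

Run:
```python
from h import *
st(); print(env.read_state()["joint_positions"].round(2))
im,d=env.grab_frame("wrist"); cv2.imwrite("pics/w9.png",im[:,:,::-1])
for xy,D in [((461,364.7),58),((458,272.5),52),((565,281.6),40)]: print(D,circ("wrist",im,xy,12,D))
im=cv2.imread("pics/top8.png"); cv2.imwrite("pics/t8c.png",cv2.resize(im[120:250,200:350],None,fx=5,fy=5,interpolation=cv2.INTER_CUBIC))
```

```text
t 13.88 pos [464.7 347.1 133.9] open 85.3 az -1.088 zdir [ 0.     0.008 -1.   ] F [0.6 1.  0.8]
[0.51 0.23 1.6  0.01 1.31 1.59]
58 (array([462.3, 367. ]), np.float64(56.7), np.float64(0.9), array([463. , 367.3]))
52 (array([455.8, 266.8]), np.float64(61.3), np.float64(14.6), array([457.6, 269.5]))
40 (array([565.2, 284.6]), np.float64(40.1), np.float64(1.3), array([565.5, 284.8]))
```

View pics/w9.png

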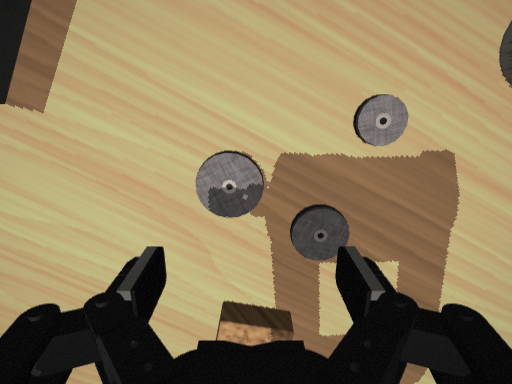

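View pics/t8c.png

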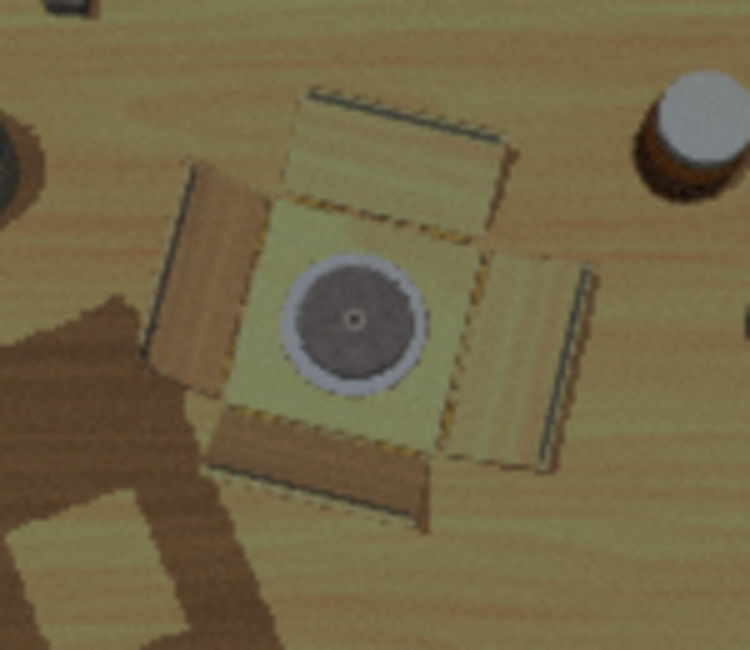

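>>> apply_moves --series '[{"tx": -3,"ty": 17,"tz": -20,"ax": 0,"ay": 0,"az": 0,"fingers": -1},{"tx": 0,"ty": 0,"tz": -30,"ax": -0.006,"ay": 0,"az": 0,"fingers": -1},{"tx": 0,"ty": 0,"tz": -25,"ax": 0,"ay": 0,"az": 0,"fingers": -1},{"tx": 0,"ty": 0,"tz": 0,"ax": 0,"ay": 0,"az": 0,"fingers": -1},{"tx": 0,"ty": 0,"tz": 0,"ax": 0,"ay": 0,"az": 0,"fingers": -1},{"tx": 0,"ty": 0,"tz": 0,"ax": 0,"ay": 0,"az": 0,"fingers": -1},{"tx": 0,"ty": 0,"tz": 0,"ax": 0,"ay": 0,"az": 0,"fingers": -1},{"tx": 0,"ty": 0,"tz": 0,"ax": 0,"ay": 0,"az": 0,"fingers": -1}]'

```text
t: 14.6
position: [464.1, 364.6, 62.5]
ee_rot: [-2.655, 1.665, -0.005]
force: [0.0, 0.2, -0.8]
opening: 85.1
```

Run:
```python
from h import *
st()
im,d=env.grab_frame("wrist"); cv2.imwrite("pics/w10.png",im[:,:,::-1])
print(circ("wrist",im,(461,364.7),12,58))
```

```text
t 14.60 pos [464.1 364.6  62.5] open 85.1 az -1.120 zdir [ 0.007  0.005 -1.   ] F [ 0.   0.2 -0.8]
(array([462.7, 367.5]), np.float64(57.6), np.float64(1.3), array([463.6, 367.9]))
```

>>> apply_moves --series '[{"tx": -3,"ty": 2,"tz": -12,"ax": -0.005,"ay": 0.007,"az": 0,"fingers": -1},{"tx": 0,"ty": 0,"tz": -12,"ax": 0,"ay": 0,"az": 0,"fingers": -1},{"tx": 0,"ty": 0,"tz": -10,"ax": 0,"ay": 0,"az": 0,"fingers": -1},{"tx": 0,"ty": 0,"tz": -4,"ax": 0,"ay": 0,"az": 0,"fingers": -1},{"tx": 0,"ty": 0,"tz": 0,"ax": 0,"ay": 0,"az": 0,"fingers": -1},{"tx": 0,"ty": 0,"tz": 0,"ax": 0,"ay": 0,"az": 0,"fingers": -1},{"tx": 0,"ty": 0,"tz": 0,"ax": 0,"ay": 0,"az": 0,"fingers": -1},{"tx": 0,"ty": 0,"tz": 0,"ax": 0,"ay": 0,"az": 0,"fingers": -1}]'

```text
t: 15.32
position: [461.0, 366.9, 21.5]
ee_rot: [-2.661, 1.669, -0.001]
force: [-0.4, -0.4, -0.2]
opening: 85.2
```

Run:
```python
from h import *
st()
```

```text
t 15.32 pos [461.  366.9  21.5] open 85.2 az -1.121 zdir [ 0.001  0.    -1.   ] F [-0.4 -0.4 -0.2]
```

>>> apply_moves --series '[{"tx": 1,"ty": -0.4,"tz": 2,"ax": 0,"ay": 0,"az": 0,"fingers": -1},{"tx": 0,"ty": 0,"tz": 0,"ax": 0,"ay": 0,"az": 0,"fingers": 1},{"tx": 0,"ty": 0,"tz": 0,"ax": 0,"ay": 0,"az": 0,"fingers": 1},{"tx": 0,"ty": 0,"tz": 0,"ax": 0,"ay": 0,"az": 0,"fingers": 1},{"tx": 0,"ty": 0,"tz": 0,"ax": 0,"ay": 0,"az": 0,"fingers": 1},{"tx": 0,"ty": 0,"tz": 0,"ax": 0,"ay": 0,"az": 0,"fingers": 1},{"tx": 0,"ty": 0,"tz": 0,"ax": 0,"ay": 0,"az": 0,"fingers": 1},{"tx": 0,"ty": 0,"tz": 0,"ax": 0,"ay": 0,"az": 0,"fingers": 1}]'

```text
t: 15.98
position: [463.0, 366.8, 26.1]
ee_rot: [-2.658, 1.668, -0.003]
force: [0.6, -0.4, -0.8]
opening: 54.8
```

Run:
```python
from h import *
st()
im,d=env.grab_frame("wrist"); cv2.imwrite("pics/w11.png",im[:,:,::-1])
print(circ("wrist",im,(461,364.7),12,58))
```

```text
t 15.98 pos [463.  366.8  26.1] open 54.8 az -1.121 zdir [ 0.003  0.002 -1.   ] F [ 0.6 -0.4 -0.8]
(array([455.6, 362.7]), np.float64(76.7), np.float64(17.9), array([461.4, 365.3]))
```

View pics/w11.png

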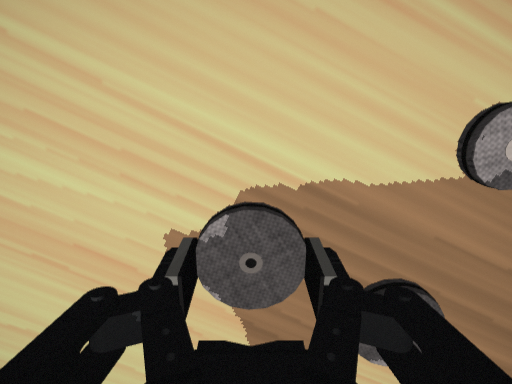

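>>> apply_moves --series '[{"tx": 0,"ty": 0,"tz": 20,"ax": 0,"ay": 0,"az": 0,"fingers": 1},{"tx": 0,"ty": 0,"tz": 35,"ax": 0,"ay": 0,"az": 0,"fingers": 1},{"tx": 0,"ty": 0,"tz": 35,"ax": 0,"ay": 0,"az": 0,"fingers": 1},{"tx": 11,"ty": -37,"tz": 10,"ax": 0,"ay": 0,"az": 0,"fingers": 1},{"tx": 11,"ty": -37,"tz": 0,"ax": 0,"ay": 0,"az": 0,"fingers": 1},{"tx": 11,"ty": -37,"tz": 0,"ax": 0,"ay": 0,"az": 0,"fingers": 1},{"tx": 11,"ty": -37,"tz": 0,"ax": 0,"ay": 0,"az": 0,"fingers": 1},{"tx": 11,"ty": -37,"tz": 0,"ax": 0,"ay": 0,"az": 0,"fingers": 1}]'

```text
t: 16.7
position: [515.4, 180.6, 129.7]
ee_rot: [-2.668, 1.655, -0.002]
force: [0.3, -0.3, -1.2]
opening: 55.0
```

>>> apply_moves --series '[{"tx": 11,"ty": -37,"tz": 0,"ax": 0,"ay": 0,"az": 0,"fingers": 1},{"tx": 11,"ty": -37,"tz": 0,"ax": 0,"ay": 0,"az": 0,"fingers": 1},{"tx": 11,"ty": -37,"tz": 0,"ax": 0,"ay": 0,"az": 0,"fingers": 1},{"tx": 11,"ty": -37,"tz": 0,"ax": 0,"ay": 0,"az": 0,"fingers": 1},{"tx": 11,"ty": -37,"tz": 0,"ax": 0,"ay": 0,"az": 0,"fingers": 1},{"tx": 0,"ty": 0,"tz": 0,"ax": 0,"ay": 0,"az": 0,"fingers": 1},{"tx": 0,"ty": 0,"tz": 0,"ax": 0,"ay": 0,"az": 0,"fingers": 1},{"tx": 0,"ty": 0,"tz": 0,"ax": 0,"ay": 0,"az": 0,"fingers": 1}]'

```text
t: 17.37
position: [572.3, -21.9, 129.7]
ee_rot: [-2.662, 1.664, -0.005]
force: [0.3, 0.2, -1.5]
opening: 55.3
```

Run:
```python
from h import *
st()
im,d=env.grab_frame("wrist"); cv2.imwrite("pics/w12.png",im[:,:,::-1])
```

```text
t 17.37 pos [572.3 -21.9 129.7] open 55.3 az -1.118 zdir [ 0.004 -0.    -1.   ] F [ 0.3  0.2 -1.5]
```

View pics/w12.png

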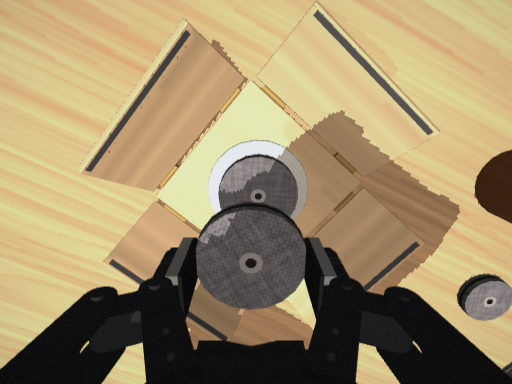

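>>> apply_moves --series '[{"tx": 6,"ty": -4,"tz": -15,"ax": 0,"ay": 0.003,"az": 0,"fingers": 1},{"tx": 0,"ty": 0,"tz": -25,"ax": 0,"ay": 0,"az": 0,"fingers": 1},{"tx": 0,"ty": 0,"tz": -20,"ax": 0,"ay": 0,"az": 0,"fingers": 1},{"tx": 0,"ty": 0,"tz": -6,"ax": 0,"ay": 0,"az": 0,"fingers": 1},{"tx": 0,"ty": 0,"tz": 0,"ax": 0,"ay": 0,"az": 0,"fingers": 1},{"tx": 0,"ty": 0,"tz": 0,"ax": 0,"ay": 0,"az": 0,"fingers": 1},{"tx": 0,"ty": 0,"tz": 0,"ax": 0,"ay": 0,"az": 0,"fingers": 1},{"tx": 0,"ty": 0,"tz": 0,"ax": 0,"ay": 0,"az": 0,"fingers": 1}]'

```text
t: 18.08
position: [578.4, -17.7, 65.4]
ee_rot: [-2.67, 1.651, -0.006]
force: [0.4, -0.0, -1.8]
opening: 55.2
```

Run:
```python
from h import *
st()
```

```text
t 18.08 pos [578.4 -17.7  65.4] open 55.2 az -1.108 zdir [ 0.005  0.    -1.   ] F [ 0.4 -0.  -1.8]
```

>>> apply_moves --series '[{"tx": 1,"ty": -9,"tz": 0,"ax": 0,"ay": 0.004,"az": 0,"fingers": 1},{"tx": 0,"ty": 0,"tz": -5,"ax": 0,"ay": 0,"az": 0,"fingers": 1},{"tx": 0,"ty": 0,"tz": -4,"ax": 0,"ay": 0,"az": 0,"fingers": 1},{"tx": 0,"ty": 0,"tz": 0,"ax": 0,"ay": 0,"az": 0,"fingers": 1},{"tx": 0,"ty": 0,"tz": 0,"ax": 0,"ay": 0,"az": 0,"fingers": 1},{"tx": 0,"ty": 0,"tz": 0,"ax": 0,"ay": 0,"az": 0,"fingers": 1},{"tx": 0,"ty": 0,"tz": 0,"ax": 0,"ay": 0,"az": 0,"fingers": 1},{"tx": 0,"ty": 0,"tz": 0,"ax": 0,"ay": 0,"az": 0,"fingers": 1}]'

```text
t: 18.75
position: [580.6, -28.2, 58.1]
ee_rot: [-2.67, 1.652, -0.006]
force: [0.5, -0.1, 0.3]
opening: 54.9
```

Run:
```python
from h import *
st()
```

```text
t 18.75 pos [580.6 -28.2  58.1] open 54.9 az -1.108 zdir [ 0.004 -0.    -1.   ] F [ 0.5 -0.1  0.3]
```

>>> apply_moves --series '[{"tx": -1,"ty": 1.5,"tz": -3,"ax": 0,"ay": 0.004,"az": 0,"fingers": 1},{"tx": 0,"ty": 0,"tz": -3,"ax": 0,"ay": 0,"az": 0,"fingers": 1},{"tx": 0,"ty": 0,"tz": -1,"ax": 0,"ay": 0,"az": 0,"fingers": 1},{"tx": 0,"ty": 0,"tz": 0,"ax": 0,"ay": 0,"az": 0,"fingers": 1},{"tx": 0,"ty": 0,"tz": 0,"ax": 0,"ay": 0,"az": 0,"fingers": 1},{"tx": 0,"ty": 0,"tz": 0,"ax": 0,"ay": 0,"az": 0,"fingers": 1},{"tx": 0,"ty": 0,"tz": 0,"ax": 0,"ay": 0,"az": 0,"fingers": 1},{"tx": 0,"ty": 0,"tz": 0,"ax": 0,"ay": 0,"az": 0,"fingers": 1}]'

```text
t: 19.42
position: [579.5, -26.3, 50.3]
ee_rot: [2.671, -1.652, -0.0]
force: [0.5, -0.5, -1.2]
opening: 55.1
```

Run:
```python
from h import *
st()
im,d=env.grab_frame("wrist"); cv2.imwrite("pics/w13.png",im[:,:,::-1])
```

```text
t 19.42 pos [579.5 -26.3  50.3] open 55.1 az -1.108 zdir [-0. -0. -1.] F [ 0.5 -0.5 -1.2]
```

View pics/w13.png

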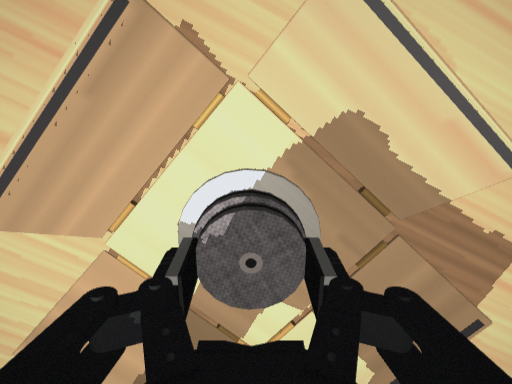

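>>> apply_moves --series '[{"tx": 0,"ty": 0,"tz": 0,"ax": 0,"ay": 0,"az": 0,"fingers": -0.6},{"tx": 0,"ty": 0,"tz": 0,"ax": 0,"ay": 0,"az": 0,"fingers": -0.6},{"tx": 0,"ty": 0,"tz": 0,"ax": 0,"ay": 0,"az": 0,"fingers": -0.6},{"tx": 0,"ty": 0,"tz": 15,"ax": 0,"ay": 0,"az": 0,"fingers": -0.6},{"tx": 0,"ty": 0,"tz": 30,"ax": 0,"ay": 0,"az": 0,"fingers": -1},{"tx": 0,"ty": 0,"tz": 35,"ax": 0,"ay": 0,"az": 0,"fingers": -1},{"tx": -10,"ty": 30,"tz": 10,"ax": 0,"ay": 0,"az": 0,"fingers": -1},{"tx": -13,"ty": 34,"tz": 0,"ax": 0,"ay": 0,"az": 0,"fingers": -1}]'

```text
t: 20.13
position: [556.4, 34.7, 142.8]
ee_rot: [2.666, -1.659, -0.003]
force: [1.0, -0.4, 0.0]
opening: 85.6
```

>>> apply_moves --series '[{"tx": -13,"ty": 34,"tz": 0,"ax": 0,"ay": 0,"az": 0,"fingers": -1},{"tx": -13,"ty": 34,"tz": 0,"ax": 0,"ay": 0,"az": 0,"fingers": -1},{"tx": -13,"ty": 34,"tz": 0,"ax": 0,"ay": 0,"az": 0,"fingers": -1},{"tx": -13,"ty": 34,"tz": 0,"ax": 0,"ay": 0,"az": 0,"fingers": -1},{"tx": -13,"ty": 34,"tz": 0,"ax": 0,"ay": 0,"az": 0,"fingers": -1},{"tx": -13,"ty": 20,"tz": 0,"ax": 0,"ay": 0,"az": 0,"fingers": -1},{"tx": 0,"ty": 0,"tz": 0,"ax": 0,"ay": 0,"az": 0,"fingers": -1},{"tx": 0,"ty": 0,"tz": 0,"ax": 0,"ay": 0,"az": 0,"fingers": -1}]'

```text
t: 20.8
position: [472.0, 237.2, 146.8]
ee_rot: [-2.666, 1.655, -0.004]
force: [0.6, -0.6, -0.1]
opening: 85.2
```

Run:
```python
from h import *
st()
im,d=env.grab_frame("wrist"); cv2.imwrite("pics/w14.png",im[:,:,::-1])
for xy,D in [((458,272.5),52),((565,281.6),40)]: print(D,circ("wrist",im,xy,12,D))
im,d=env.grab_frame("top"); cv2.imwrite("pics/t14.png",im[:,:,::-1])
cv2.imwrite("pics/t14c.png",cv2.resize(im[120:250,200:350,::-1],None,fx=5,fy=5,interpolation=cv2.INTER_CUBIC))
```

```text
t 20.80 pos [472.  237.2 146.8] open 85.2 az -1.111 zdir [ 0.004  0.002 -1.   ] F [ 0.6 -0.6 -0.1]
52 (array([459.5, 274.4]), np.float64(50.9), np.float64(1.0), array([460. , 274.6]))
40 (array([566.1, 283.2]), np.float64(38.6), np.float64(0.5), array([566.4, 283.4]))
```

View pics/w14.png

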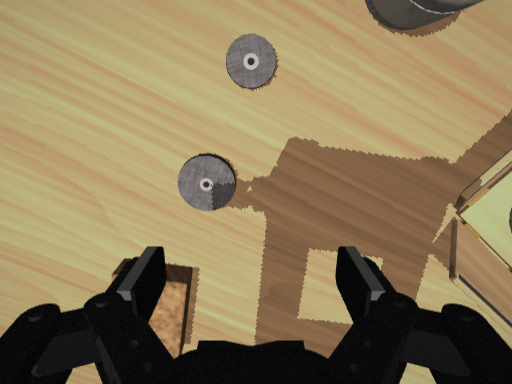

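View pics/t14c.png

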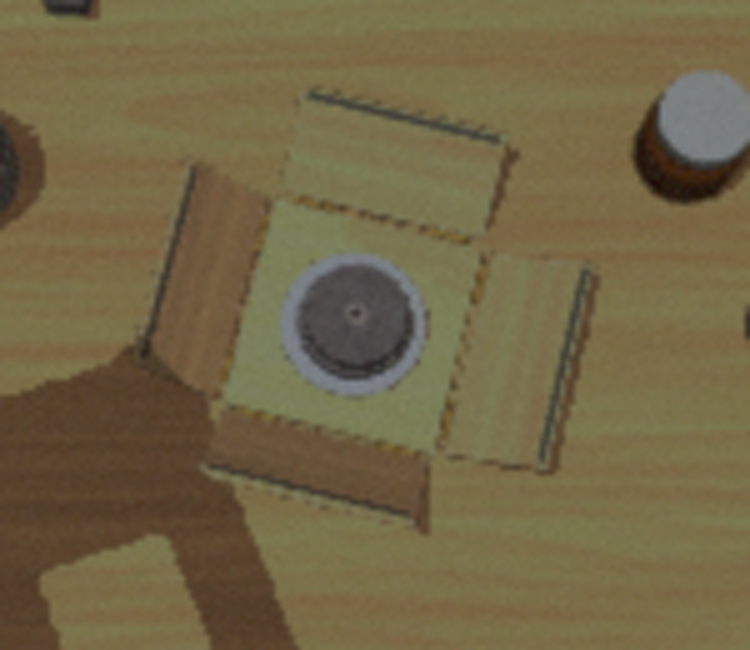

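>>> apply_moves --series '[{"tx": -13,"ty": 32,"tz": -15,"ax": 0,"ay": 0,"az": 0,"fingers": -1},{"tx": 0,"ty": 5,"tz": -35,"ax": 0,"ay": 0.004,"az": 0,"fingers": -1},{"tx": 0,"ty": 0,"tz": -25,"ax": 0,"ay": 0,"az": 0,"fingers": -1},{"tx": 0,"ty": 0,"tz": -5,"ax": 0,"ay": 0,"az": 0,"fingers": -1},{"tx": 0,"ty": 0,"tz": 0,"ax": 0,"ay": 0,"az": 0,"fingers": -1},{"tx": 0,"ty": 0,"tz": 0,"ax": 0,"ay": 0,"az": 0,"fingers": -1},{"tx": 0,"ty": 0,"tz": 0,"ax": 0,"ay": 0,"az": 0,"fingers": -1},{"tx": 0,"ty": 0,"tz": 0,"ax": 0,"ay": 0,"az": 0,"fingers": -1}]'

```text
t: 21.57
position: [465.2, 268.6, 68.6]
ee_rot: [-2.654, 1.67, -0.006]
force: [-0.3, -0.5, -0.1]
opening: 84.9
```

Run:
```python
from h import *
st()
im,d=env.grab_frame("wrist"); cv2.imwrite("pics/w15.png",im[:,:,::-1])
print(circ("wrist",im,(458.5,273),12,52))
```

```text
t 21.57 pos [465.2 268.6  68.6] open 84.9 az -1.123 zdir [ 0.006  0.003 -1.   ] F [-0.3 -0.5 -0.1]
(array([460. , 275.2]), np.float64(51.7), np.float64(1.4), array([460.7, 275.6]))
```

View pics/w15.png

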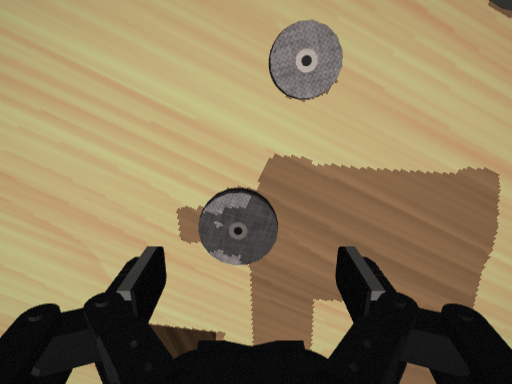

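>>> apply_moves --series '[{"tx": -6,"ty": 6,"tz": -14,"ax": -0.003,"ay": 0.006,"az": 0,"fingers": -1},{"tx": 0,"ty": 0,"tz": -14,"ax": 0,"ay": 0,"az": 0,"fingers": -1},{"tx": 0,"ty": 0,"tz": -10,"ax": 0,"ay": 0,"az": 0,"fingers": -1},{"tx": 0,"ty": 0,"tz": -3,"ax": 0,"ay": 0,"az": 0,"fingers": -1},{"tx": 0,"ty": 0,"tz": 0,"ax": 0,"ay": 0,"az": 0,"fingers": -1},{"tx": 0,"ty": 0,"tz": 0,"ax": 0,"ay": 0,"az": 0,"fingers": -1},{"tx": 0,"ty": 0,"tz": 0,"ax": 0,"ay": 0,"az": 0,"fingers": -1},{"tx": 0,"ty": 0,"tz": 0,"ax": 0,"ay": 0,"az": 0,"fingers": -1}]'

```text
t: 22.28
position: [459.9, 276.0, 28.3]
ee_rot: [-2.655, 1.672, -0.005]
force: [-0.1, 0.2, 0.9]
opening: 85.4
```

Run:
```python
from h import *
st()
```

```text
t 22.28 pos [459.9 276.   28.3] open 85.4 az -1.124 zdir [ 0.005  0.001 -1.   ] F [-0.1  0.2  0.9]
```

>>> apply_moves --series '[{"tx": 0,"ty": -1,"tz": -4.5,"ax": 0,"ay": 0.004,"az": 0,"fingers": -1},{"tx": 0,"ty": 0,"tz": 0,"ax": 0,"ay": 0,"az": 0,"fingers": -0.6},{"tx": 0,"ty": 0,"tz": 0,"ax": 0,"ay": 0,"az": 0,"fingers": 1},{"tx": 0,"ty": 0,"tz": 0,"ax": 0,"ay": 0,"az": 0,"fingers": 1},{"tx": 0,"ty": 0,"tz": 0,"ax": 0,"ay": 0,"az": 0,"fingers": 1},{"tx": 0,"ty": 0,"tz": 0,"ax": 0,"ay": 0,"az": 0,"fingers": 1},{"tx": 0,"ty": 0,"tz": 0,"ax": 0,"ay": 0,"az": 0,"fingers": 1},{"tx": 0,"ty": 0,"tz": 0,"ax": 0,"ay": 0,"az": 0,"fingers": 1}]'

```text
t: 22.95
position: [460.8, 275.1, 25.4]
ee_rot: [-2.655, 1.673, -0.002]
force: [0.4, 0.7, 0.3]
opening: 49.5
```

Run:
```python
from h import *
st()
im,d=env.grab_frame("wrist"); cv2.imwrite("pics/w16.png",im[:,:,::-1])
```

```text
t 22.95 pos [460.8 275.1  25.4] open 49.5 az -1.124 zdir [ 0.003  0.002 -1.   ] F [0.4 0.7 0.3]
```

View pics/w16.png

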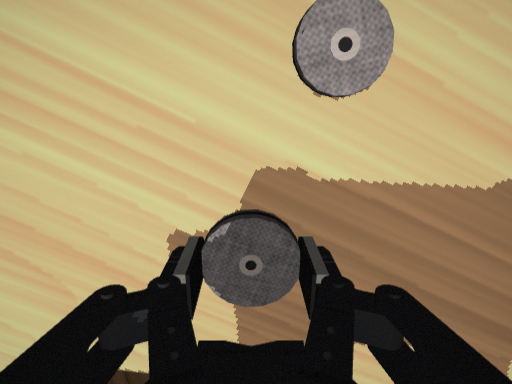

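>>> apply_moves --series '[{"tx": 0,"ty": 0,"tz": 20,"ax": 0,"ay": 0,"az": 0,"fingers": 1},{"tx": 0,"ty": 0,"tz": 35,"ax": 0,"ay": 0,"az": 0,"fingers": 1},{"tx": 0,"ty": 0,"tz": 38,"ax": 0,"ay": 0,"az": 0,"fingers": 1},{"tx": 14,"ty": -35,"tz": 10,"ax": 0,"ay": 0,"az": 0,"fingers": 1},{"tx": 14,"ty": -35,"tz": 0,"ax": 0,"ay": 0,"az": 0,"fingers": 1},{"tx": 14,"ty": -35,"tz": 0,"ax": 0,"ay": 0,"az": 0,"fingers": 1},{"tx": 14,"ty": -35,"tz": 0,"ax": 0,"ay": 0,"az": 0,"fingers": 1},{"tx": 14,"ty": -35,"tz": 0,"ax": 0,"ay": 0,"az": 0,"fingers": 1}]'

```text
t: 23.67
position: [528.8, 98.9, 133.4]
ee_rot: [-2.664, 1.659, -0.002]
force: [0.9, 1.0, -0.2]
opening: 49.0
```

>>> apply_moves --series '[{"tx": 14,"ty": -35,"tz": 0,"ax": 0,"ay": 0,"az": 0,"fingers": 1},{"tx": 14,"ty": -35,"tz": 0,"ax": 0,"ay": 0,"az": 0,"fingers": 1},{"tx": 14,"ty": -35,"tz": 0,"ax": 0,"ay": 0,"az": 0,"fingers": 1},{"tx": 6,"ty": -15,"tz": 0,"ax": 0,"ay": 0,"az": 0,"fingers": 1},{"tx": 0,"ty": 0,"tz": 0,"ax": 0,"ay": 0,"az": 0,"fingers": 1},{"tx": 0,"ty": 0,"tz": 0,"ax": 0,"ay": 0,"az": 0,"fingers": 1},{"tx": 0,"ty": 0,"tz": 0,"ax": 0,"ay": 0,"az": 0,"fingers": 1},{"tx": 0,"ty": 0,"tz": 0,"ax": 0,"ay": 0,"az": 0,"fingers": 1}]'

```text
t: 24.33
position: [579.3, -34.3, 132.7]
ee_rot: [-2.659, 1.668, -0.003]
force: [0.2, -0.1, -0.3]
opening: 49.1
```

Run:
```python
from h import *
st()
```

```text
t 24.33 pos [579.3 -34.3 132.7] open 49.1 az -1.120 zdir [ 0.003  0.001 -1.   ] F [ 0.2 -0.1 -0.3]
```

>>> apply_moves --series '[{"tx": 0,"ty": 4,"tz": -10,"ax": 0,"ay": 0,"az": 0,"fingers": 1},{"tx": 0,"ty": 0,"tz": -25,"ax": 0,"ay": 0.003,"az": 0,"fingers": 1},{"tx": 0,"ty": 0,"tz": -20,"ax": 0,"ay": 0,"az": 0,"fingers": 1},{"tx": 0,"ty": 0,"tz": 0,"ax": 0,"ay": 0,"az": 0,"fingers": 1},{"tx": 0,"ty": 0,"tz": 0,"ax": 0,"ay": 0,"az": 0,"fingers": 1},{"tx": 0,"ty": 0,"tz": 0,"ax": 0,"ay": 0,"az": 0,"fingers": 1},{"tx": 0,"ty": 0,"tz": 0,"ax": 0,"ay": 0,"az": 0,"fingers": 1},{"tx": 0,"ty": 0,"tz": 0,"ax": 0,"ay": 0,"az": 0,"fingers": 1}]'

```text
t: 25.0
position: [578.5, -22.9, 77.1]
ee_rot: [-2.665, 1.658, -0.003]
force: [0.7, 0.3, -0.7]
opening: 49.3
```

Run:
```python
from h import *
st()
```

```text
t 25.00 pos [578.5 -22.9  77.1] open 49.3 az -1.113 zdir [ 0.003  0.001 -1.   ] F [ 0.7  0.3 -0.7]
```

>>> apply_moves --series '[{"tx": 0.5,"ty": -3.5,"tz": 0,"ax": 0,"ay": 0.003,"az": 0,"fingers": 1},{"tx": 0,"ty": 0,"tz": -5,"ax": 0,"ay": 0,"az": 0,"fingers": 1},{"tx": 0,"ty": 0,"tz": -4,"ax": 0,"ay": 0,"az": 0,"fingers": 1},{"tx": 0,"ty": 0,"tz": 0,"ax": 0,"ay": 0,"az": 0,"fingers": 1},{"tx": 0,"ty": 0,"tz": 0,"ax": 0,"ay": 0,"az": 0,"fingers": 1},{"tx": 0,"ty": 0,"tz": 0,"ax": 0,"ay": 0,"az": 0,"fingers": 1},{"tx": 0,"ty": 0,"tz": 0,"ax": 0,"ay": 0,"az": 0,"fingers": 1},{"tx": 0,"ty": 0,"tz": 0,"ax": 0,"ay": 0,"az": 0,"fingers": 1}]'

```text
t: 25.67
position: [580.0, -27.2, 69.3]
ee_rot: [-2.665, 1.659, -0.003]
force: [0.1, 0.4, 0.4]
opening: 49.6
```

Run:
```python
from h import *
st()
```

```text
t 25.67 pos [580.  -27.2  69.3] open 49.6 az -1.113 zdir [ 0.003  0.001 -1.   ] F [0.1 0.4 0.4]
```

Good; down 7.7 more to 61.6.

>>> apply_moves --series '[{"tx": -0.7,"ty": 0.7,"tz": -3,"ax": 0,"ay": 0.003,"az": 0,"fingers": 1},{"tx": 0,"ty": 0,"tz": -3,"ax": 0,"ay": 0,"az": 0,"fingers": 1},{"tx": 0,"ty": 0,"tz": -2,"ax": 0,"ay": 0,"az": 0,"fingers": 1},{"tx": 0,"ty": 0,"tz": 0,"ax": 0,"ay": 0,"az": 0,"fingers": 1},{"tx": 0,"ty": 0,"tz": 0,"ax": 0,"ay": 0,"az": 0,"fingers": 1},{"tx": 0,"ty": 0,"tz": 0,"ax": 0,"ay": 0,"az": 0,"fingers": 1},{"tx": 0,"ty": 0,"tz": 0,"ax": 0,"ay": 0,"az": 0,"fingers": 1},{"tx": 0,"ty": 0,"tz": 0,"ax": 0,"ay": 0,"az": 0,"fingers": 1}]'

```text
t: 26.33
position: [579.5, -26.4, 61.1]
ee_rot: [-2.667, 1.659, 0.0]
force: [-0.8, 1.2, 1.8]
opening: 49.0
```

Run:
```python
from h import *
st()
im,d=env.grab_frame("wrist"); cv2.imwrite("pics/w17.png",im[:,:,::-1])
```

```text
t 26.33 pos [579.5 -26.4  61.1] open 49.0 az -1.113 zdir [ 0.     0.001 -1.   ] F [-0.8  1.2  1.8]
```

View pics/w17.png

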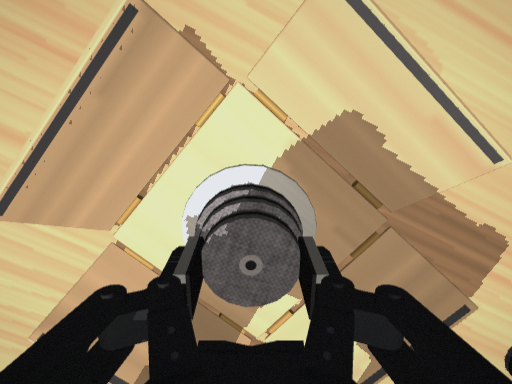

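>>> apply_moves --series '[{"tx": 0,"ty": 0,"tz": 0,"ax": 0,"ay": 0,"az": 0,"fingers": -0.45},{"tx": 0,"ty": 0,"tz": 0,"ax": 0,"ay": 0,"az": 0,"fingers": -0.45},{"tx": 0,"ty": 0,"tz": 0,"ax": 0,"ay": 0,"az": 0,"fingers": -0.45},{"tx": 0,"ty": 0,"tz": 15,"ax": 0,"ay": 0,"az": 0,"fingers": -0.45},{"tx": 0,"ty": 0,"tz": 30,"ax": 0,"ay": 0,"az": 0,"fingers": -1},{"tx": 0,"ty": 0,"tz": 30,"ax": 0,"ay": 0,"az": 0,"fingers": -1},{"tx": 0,"ty": -30,"tz": 10,"ax": 0,"ay": 0,"az": 0,"fingers": -1},{"tx": 0,"ty": -34,"tz": 0,"ax": 0,"ay": 0,"az": 0,"fingers": -1}]'

```text
t: 27.05
position: [577.9, -86.8, 147.7]
ee_rot: [2.672, -1.652, -0.007]
force: [0.5, -0.1, -0.3]
opening: 85.5
```

>>> apply_moves --series '[{"tx": 0,"ty": -36,"tz": 0,"ax": 0,"ay": 0,"az": 0,"fingers": -1},{"tx": 0,"ty": -36,"tz": 0,"ax": 0,"ay": 0,"az": 0,"fingers": -1},{"tx": 0,"ty": -36,"tz": 0,"ax": 0,"ay": 0,"az": 0,"fingers": -1},{"tx": 0,"ty": -30,"tz": 0,"ax": 0,"ay": 0,"az": 0,"fingers": -1},{"tx": 0,"ty": 0,"tz": 0,"ax": 0,"ay": 0,"az": 0,"fingers": -1},{"tx": 0,"ty": 0,"tz": 0,"ax": 0,"ay": 0,"az": 0,"fingers": -1},{"tx": 0,"ty": 0,"tz": 0,"ax": 0,"ay": 0,"az": 0,"fingers": -1},{"tx": 0,"ty": 0,"tz": 0,"ax": 0,"ay": 0,"az": 0,"fingers": -1}]'

```text
t: 27.72
position: [576.8, -236.2, 149.3]
ee_rot: [2.67, -1.656, -0.001]
force: [0.4, -0.3, 0.7]
opening: 85.3
```

Run:
```python
from h import *
st()
im,d=env.grab_frame("wrist"); cv2.imwrite("pics/w18.png",im[:,:,::-1])
print(circ("wrist",im,(575.5,-274),12,46))
im,d=env.grab_frame("top"); cv2.imwrite("pics/t18.png",im[:,:,::-1])
cv2.imwrite("pics/t18c.png",cv2.resize(im[120:250,200:350,::-1],None,fx=5,fy=5,interpolation=cv2.INTER_CUBIC))
```

```text
t 27.72 pos [ 576.8 -236.2  149.3] open 85.3 az -1.110 zdir [-0.001  0.    -1.   ] F [ 0.4 -0.3  0.7]
(array([ 576.6, -271.4]), np.float64(45.2), np.float64(1.0), array([ 577. , -271.2]))
```

View pics/w18.png

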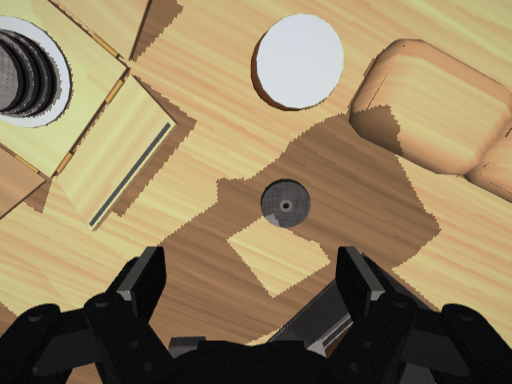

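View pics/t18.png

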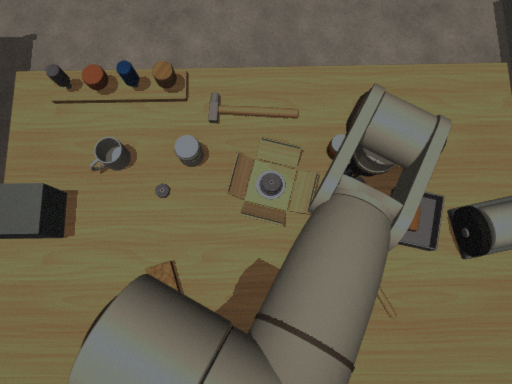

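>>> apply_moves --series '[{"tx": 0,"ty": -36,"tz": -10,"ax": 0,"ay": 0,"az": 0,"fingers": -1},{"tx": 0,"ty": 0,"tz": -35,"ax": 0,"ay": 0,"az": 0,"fingers": -1},{"tx": 0,"ty": 0,"tz": -30,"ax": 0,"ay": 0,"az": 0,"fingers": -1},{"tx": 0,"ty": 0,"tz": -8,"ax": 0,"ay": 0,"az": 0,"fingers": -1},{"tx": 0,"ty": 0,"tz": 0,"ax": 0,"ay": 0,"az": 0,"fingers": -1},{"tx": 0,"ty": 0,"tz": 0,"ax": 0,"ay": 0,"az": 0,"fingers": -1},{"tx": 0,"ty": 0,"tz": 0,"ax": 0,"ay": 0,"az": 0,"fingers": -1},{"tx": 0,"ty": 0,"tz": 0,"ax": 0,"ay": 0,"az": 0,"fingers": -1}]'

```text
t: 28.48
position: [580.3, -267.4, 70.0]
ee_rot: [-2.677, 1.643, -0.011]
force: [-0.4, 0.5, -0.6]
opening: 85.4
```

Run:
```python
from h import *
st()
im,d=env.grab_frame("wrist"); cv2.imwrite("pics/w19.png",im[:,:,::-1])
print(circ("wrist",im,(576.3,-273),12,46))
```

```text
t 28.48 pos [ 580.3 -267.4   70. ] open 85.4 az -1.101 zdir [ 0.006 -0.003 -1.   ] F [-0.4  0.5 -0.6]
(array([ 577.2, -272. ]), np.float64(46.0), np.float64(1.3), array([ 577.8, -271.7]))
```

>>> apply_moves --series '[{"tx": -4,"ty": -5,"tz": -14,"ax": 0.003,"ay": 0.006,"az": 0,"fingers": -1},{"tx": 0,"ty": 0,"tz": -14,"ax": 0,"ay": 0,"az": 0,"fingers": -1},{"tx": 0,"ty": 0,"tz": -10,"ax": 0,"ay": 0,"az": 0,"fingers": -1},{"tx": 0,"ty": 0,"tz": -4,"ax": 0,"ay": 0,"az": 0,"fingers": -1},{"tx": 0,"ty": 0,"tz": 0,"ax": 0,"ay": 0,"az": 0,"fingers": -1},{"tx": 0,"ty": 0,"tz": 0,"ax": 0,"ay": 0,"az": 0,"fingers": -0.6},{"tx": 0,"ty": 0,"tz": 0,"ax": 0,"ay": 0,"az": 0,"fingers": -0.6},{"tx": 0,"ty": 0,"tz": 0,"ax": 0,"ay": 0,"az": 0,"fingers": -0.6}]'

```text
t: 29.2
position: [576.5, -273.1, 25.9]
ee_rot: [-2.678, 1.643, -0.004]
force: [-0.3, -0.4, -0.4]
opening: 68.7
```

Run:
```python
from h import *
st()
```

```text
t 29.20 pos [ 576.5 -273.1   25.9] open 68.7 az -1.101 zdir [ 0.002 -0.001 -1.   ] F [-0.3 -0.4 -0.4]
```

>>> apply_moves --series '[{"tx": 0.3,"ty": 0.7,"tz": -0.5,"ax": 0,"ay": 0,"az": 0,"fingers": -0.6},{"tx": 0,"ty": 0,"tz": 0,"ax": 0,"ay": 0,"az": 0,"fingers": 1},{"tx": 0,"ty": 0,"tz": 0,"ax": 0,"ay": 0,"az": 0,"fingers": 1},{"tx": 0,"ty": 0,"tz": 0,"ax": 0,"ay": 0,"az": 0,"fingers": 1},{"tx": 0,"ty": 0,"tz": 0,"ax": 0,"ay": 0,"az": 0,"fingers": 1},{"tx": 0,"ty": 0,"tz": 0,"ax": 0,"ay": 0,"az": 0,"fingers": 1},{"tx": 0,"ty": 0,"tz": 0,"ax": 0,"ay": 0,"az": 0,"fingers": 1},{"tx": 0,"ty": 0,"tz": 0,"ax": 0,"ay": 0,"az": 0,"fingers": 1}]'

```text
t: 29.87
position: [577.7, -272.7, 27.4]
ee_rot: [2.678, -1.643, 0.008]
force: [-0.4, 0.0, -1.2]
opening: 42.9
```

Run:
```python
from h import *
st()
im,d=env.grab_frame("wrist"); cv2.imwrite("pics/w20.png",im[:,:,::-1])
```

```text
t 29.87 pos [ 577.7 -272.7   27.4] open 42.9 az -1.100 zdir [ 0.005 -0.003 -1.   ] F [-0.4  0.  -1.2]
```

View pics/w20.png

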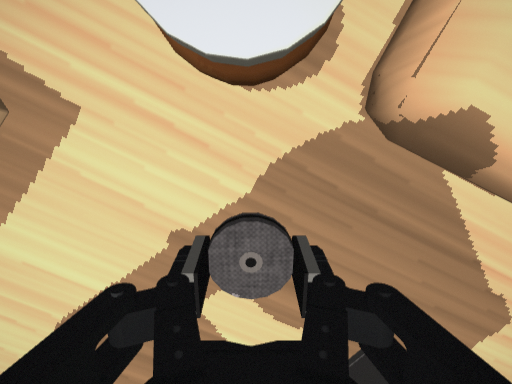

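>>> apply_moves --series '[{"tx": 0,"ty": 0,"tz": 20,"ax": 0,"ay": 0,"az": 0,"fingers": 1},{"tx": 0,"ty": 0,"tz": 35,"ax": 0,"ay": 0,"az": 0,"fingers": 1},{"tx": 0,"ty": 0,"tz": 38,"ax": 0,"ay": 0,"az": 0,"fingers": 1},{"tx": 0,"ty": 34,"tz": 15,"ax": 0,"ay": 0,"az": 0,"fingers": 1},{"tx": 0,"ty": 35,"tz": 0,"ax": 0,"ay": 0,"az": 0,"fingers": 1},{"tx": 0,"ty": 35,"tz": 0,"ax": 0,"ay": 0,"az": 0,"fingers": 1},{"tx": 0,"ty": 35,"tz": 0,"ax": 0,"ay": 0,"az": 0,"fingers": 1},{"tx": 0,"ty": 35,"tz": 0,"ax": 0,"ay": 0,"az": 0,"fingers": 1}]'

```text
t: 30.58
position: [575.3, -98.3, 139.1]
ee_rot: [-2.67, 1.654, -0.007]
force: [1.2, -0.1, -1.1]
opening: 43.1
```

>>> apply_moves --series '[{"tx": 0,"ty": 35,"tz": 0,"ax": 0,"ay": 0,"az": 0,"fingers": 1},{"tx": 0,"ty": 30,"tz": 0,"ax": 0,"ay": 0,"az": 0,"fingers": 1},{"tx": 0,"ty": 5,"tz": 0,"ax": 0,"ay": 0,"az": 0,"fingers": 1},{"tx": 0,"ty": 0,"tz": 0,"ax": 0,"ay": 0,"az": 0,"fingers": 1},{"tx": 0,"ty": 0,"tz": 0,"ax": 0,"ay": 0,"az": 0,"fingers": 1},{"tx": 0,"ty": 0,"tz": 0,"ax": 0,"ay": 0,"az": 0,"fingers": 1},{"tx": 0,"ty": 0,"tz": 0,"ax": 0,"ay": 0,"az": 0,"fingers": 1},{"tx": 0,"ty": 0,"tz": 0,"ax": 0,"ay": 0,"az": 0,"fingers": 1}]'

```text
t: 31.25
position: [574.3, -21.2, 139.7]
ee_rot: [-2.673, 1.649, -0.008]
force: [-0.4, 0.3, 0.3]
opening: 43.0
```

Run:
```python
from h import *
st()
```

```text
t 31.25 pos [574.3 -21.2 139.7] open 43.0 az -1.105 zdir [ 0.005 -0.002 -1.   ] F [-0.4  0.3  0.3]
```

Target (579.3,-26.5,75.6).

>>> apply_moves --series '[{"tx": 4,"ty": -3,"tz": -10,"ax": 0.002,"ay": 0.005,"az": 0,"fingers": 1},{"tx": 0,"ty": 0,"tz": -22,"ax": 0,"ay": 0,"az": 0,"fingers": 1},{"tx": 0,"ty": 0,"tz": -20,"ax": 0,"ay": 0,"az": 0,"fingers": 1},{"tx": 0,"ty": 0,"tz": 0,"ax": 0,"ay": 0,"az": 0,"fingers": 1},{"tx": 0,"ty": 0,"tz": 0,"ax": 0,"ay": 0,"az": 0,"fingers": 1},{"tx": 0,"ty": 0,"tz": 0,"ax": 0,"ay": 0,"az": 0,"fingers": 1},{"tx": 0,"ty": 0,"tz": 0,"ax": 0,"ay": 0,"az": 0,"fingers": 1},{"tx": 0,"ty": 0,"tz": 0,"ax": 0,"ay": 0,"az": 0,"fingers": 1}]'

```text
t: 31.92
position: [580.2, -29.8, 85.6]
ee_rot: [-2.669, 1.657, 0.0]
force: [0.5, -0.1, -0.3]
opening: 42.9
```

Run:
```python
from h import *
st()
```

```text
t 31.92 pos [580.2 -29.8  85.6] open 42.9 az -1.111 zdir [-0.  0. -1.] F [ 0.5 -0.1 -0.3]
```

>>> apply_moves --series '[{"tx": -1,"ty": 3,"tz": 0,"ax": 0,"ay": 0,"az": 0,"fingers": 1},{"tx": 0,"ty": 0,"tz": -4,"ax": 0,"ay": 0,"az": 0,"fingers": 1},{"tx": 0,"ty": 0,"tz": -3,"ax": 0,"ay": 0,"az": 0,"fingers": 1},{"tx": 0,"ty": 0,"tz": 0,"ax": 0,"ay": 0,"az": 0,"fingers": 1},{"tx": 0,"ty": 0,"tz": 0,"ax": 0,"ay": 0,"az": 0,"fingers": 1},{"tx": 0,"ty": 0,"tz": 0,"ax": 0,"ay": 0,"az": 0,"fingers": 1},{"tx": 0,"ty": 0,"tz": 0,"ax": 0,"ay": 0,"az": 0,"fingers": 1},{"tx": 0,"ty": 0,"tz": 0,"ax": 0,"ay": 0,"az": 0,"fingers": 1}]'

```text
t: 32.58
position: [580.0, -26.4, 80.2]
ee_rot: [-2.668, 1.656, -0.005]
force: [-0.3, 0.7, -0.3]
opening: 43.5
```

Run:
```python
from h import *
st()
```

```text
t 32.58 pos [580.  -26.4  80.2] open 43.5 az -1.111 zdir [ 0.003 -0.    -1.   ] F [-0.3  0.7 -0.3]
```

>>> apply_moves --series '[{"tx": -0.7,"ty": 0,"tz": -2.5,"ax": 0,"ay": 0.003,"az": 0,"fingers": 1},{"tx": 0,"ty": 0,"tz": -2,"ax": 0,"ay": 0,"az": 0,"fingers": 1},{"tx": 0,"ty": 0,"tz": 0,"ax": 0,"ay": 0,"az": 0,"fingers": 1},{"tx": 0,"ty": 0,"tz": 0,"ax": 0,"ay": 0,"az": 0,"fingers": 1},{"tx": 0,"ty": 0,"tz": 0,"ax": 0,"ay": 0,"az": 0,"fingers": 1},{"tx": 0,"ty": 0,"tz": 0,"ax": 0,"ay": 0,"az": 0,"fingers": 1},{"tx": 0,"ty": 0,"tz": 0,"ax": 0,"ay": 0,"az": 0,"fingers": 1},{"tx": 0,"ty": 0,"tz": 0,"ax": 0,"ay": 0,"az": 0,"fingers": 1}]'

```text
t: 33.25
position: [579.2, -26.4, 75.2]
ee_rot: [2.669, -1.656, 0.001]
force: [-0.4, -0.4, -0.2]
opening: 43.3
```

Run:
```python
from h import *
st()
im,d=env.grab_frame("wrist"); cv2.imwrite("pics/w21.png",im[:,:,::-1])
```

```text
t 33.25 pos [579.2 -26.4  75.2] open 43.3 az -1.111 zdir [ 0. -0. -1.] F [-0.4 -0.4 -0.2]
```

View pics/w21.png

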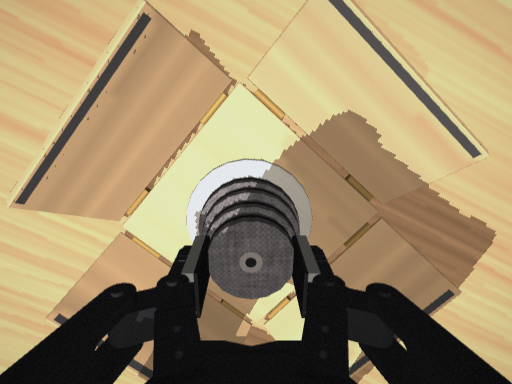

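>>> apply_moves --series '[{"tx": 0,"ty": 0,"tz": 0,"ax": 0,"ay": 0,"az": 0,"fingers": -0.3},{"tx": 0,"ty": 0,"tz": 0,"ax": 0,"ay": 0,"az": 0,"fingers": -0.3},{"tx": 0,"ty": 0,"tz": 0,"ax": 0,"ay": 0,"az": 0,"fingers": -0.3},{"tx": 0,"ty": 0,"tz": 15,"ax": 0,"ay": 0,"az": 0,"fingers": -0.3},{"tx": 0,"ty": 0,"tz": 30,"ax": 0,"ay": 0,"az": 0,"fingers": -1},{"tx": 0,"ty": 0,"tz": 20,"ax": 0,"ay": 0,"az": 0,"fingers": -1},{"tx": 0,"ty": 30,"tz": 10,"ax": 0,"ay": 0,"az": 0,"fingers": -1},{"tx": 0,"ty": 36,"tz": 0,"ax": 0,"ay": 0,"az": 0,"fingers": -1}]'

```text
t: 33.97
position: [578.5, 36.3, 152.6]
ee_rot: [2.663, -1.663, -0.002]
force: [0.1, -0.5, -0.1]
opening: 84.9
```

>>> apply_moves --series '[{"tx": -2,"ty": 36,"tz": 0,"ax": 0,"ay": 0,"az": 0,"fingers": -1},{"tx": -2,"ty": 36,"tz": 0,"ax": 0,"ay": 0,"az": 0,"fingers": -1},{"tx": -2,"ty": 36,"tz": 0,"ax": 0,"ay": 0,"az": 0,"fingers": -1},{"tx": -2,"ty": 36,"tz": 0,"ax": 0,"ay": 0,"az": 0,"fingers": -1},{"tx": -2,"ty": 36,"tz": 0,"ax": 0,"ay": 0,"az": 0,"fingers": -1},{"tx": -2,"ty": 25,"tz": 0,"ax": 0,"ay": 0,"az": 0,"fingers": -1},{"tx": 0,"ty": 0,"tz": 0,"ax": 0,"ay": 0,"az": 0,"fingers": -1},{"tx": 0,"ty": 0,"tz": 0,"ax": 0,"ay": 0,"az": 0,"fingers": -1}]'

```text
t: 34.63
position: [564.2, 256.3, 155.2]
ee_rot: [-2.665, 1.66, -0.003]
force: [-1.1, -0.6, 0.3]
opening: 85.0
```

Run:
```python
from h import *
st()
im,d=env.grab_frame("wrist"); cv2.imwrite("pics/w22.png",im[:,:,::-1])
print(circ("wrist",im,(566,282.5),12,40))
im,d=env.grab_frame("top"); cv2.imwrite("pics/t22.png",im[:,:,::-1])
cv2.imwrite("pics/t22c.png",cv2.resize(im[120:250,200:350,::-1],None,fx=5,fy=5,interpolation=cv2.INTER_CUBIC))
```

```text
t 34.63 pos [564.2 256.3 155.2] open 85.0 az -1.115 zdir [ 0.003  0.001 -1.   ] F [-1.1 -0.6  0.3]
(array([567. , 283.6]), np.float64(38.7), np.float64(0.8), array([567.3, 283.7]))
```

View pics/w22.png

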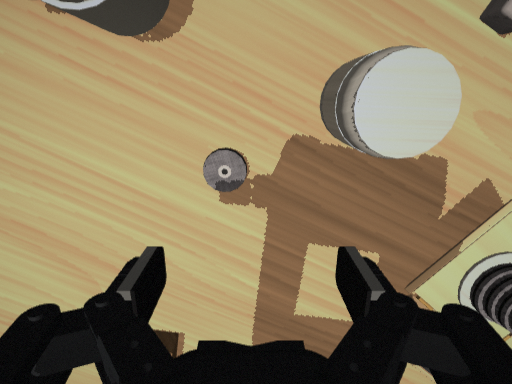

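View pics/t22c.png

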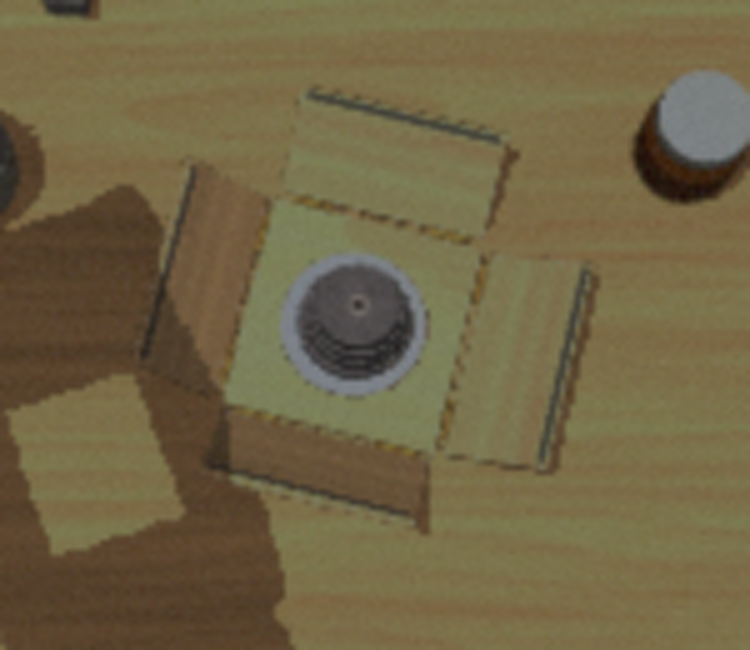

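>>> apply_moves --series '[{"tx": 2,"ty": 29,"tz": -15,"ax": 0,"ay": 0.003,"az": 0,"fingers": -1},{"tx": 0,"ty": 3,"tz": -35,"ax": 0,"ay": 0,"az": 0,"fingers": -1},{"tx": 0,"ty": 0,"tz": -30,"ax": 0,"ay": 0,"az": 0,"fingers": -1},{"tx": 0,"ty": 0,"tz": -8,"ax": 0,"ay": 0,"az": 0,"fingers": -0.6},{"tx": 0,"ty": 0,"tz": 0,"ax": 0,"ay": 0,"az": 0,"fingers": -0.6},{"tx": 0,"ty": 0,"tz": 0,"ax": 0,"ay": 0,"az": 0,"fingers": -0.6},{"tx": 0,"ty": 0,"tz": 0,"ax": 0,"ay": 0,"az": 0,"fingers": -0.6},{"tx": 0,"ty": 0,"tz": 0,"ax": 0,"ay": 0,"az": 0,"fingers": -0.6}]'

```text
t: 35.4
position: [570.6, 280.5, 70.3]
ee_rot: [-2.653, 1.674, -0.007]
force: [0.7, -0.4, 0.5]
opening: 68.6
```

Run:
```python
from h import *
st()
im,d=env.grab_frame("wrist"); cv2.imwrite("pics/w23.png",im[:,:,::-1])
print(circ("wrist",im,(566.5,283),12,40))
```

```text
t 35.40 pos [570.6 280.5  70.3] open 68.6 az -1.126 zdir [ 0.006  0.002 -1.   ] F [ 0.7 -0.4  0.5]
(array([567.9, 284.3]), np.float64(40.0), np.float64(1.3), array([568.3, 284.5]))
```

>>> apply_moves --series '[{"tx": -3.7,"ty": 3,"tz": -14,"ax": -0.002,"ay": 0.006,"az": 0,"fingers": -0.6},{"tx": 0,"ty": 0,"tz": -14,"ax": 0,"ay": 0,"az": 0,"fingers": -0.6},{"tx": 0,"ty": 0,"tz": -10,"ax": 0,"ay": 0,"az": 0,"fingers": -0.6},{"tx": 0,"ty": 0,"tz": -3,"ax": 0,"ay": 0,"az": 0,"fingers": -0.6},{"tx": 0,"ty": 0,"tz": 0,"ax": 0,"ay": 0,"az": 0,"fingers": -0.6},{"tx": 0,"ty": 0,"tz": 0,"ax": 0,"ay": 0,"az": 0,"fingers": -0.5},{"tx": 0,"ty": 0,"tz": 0,"ax": 0,"ay": 0,"az": 0,"fingers": -0.5},{"tx": 0,"ty": 0,"tz": 0,"ax": 0,"ay": 0,"az": 0,"fingers": -0.5}]'

```text
t: 36.12
position: [568.0, 284.6, 30.6]
ee_rot: [-2.653, 1.674, -0.006]
force: [-0.4, 0.5, 0.6]
opening: 64.4
```

Run:
```python
from h import *
st()
```

```text
t 36.12 pos [568.  284.6  30.6] open 64.4 az -1.126 zdir [ 0.005  0.002 -1.   ] F [-0.4  0.5  0.6]
```

>>> apply_moves --series '[{"tx": -1,"ty": -0.6,"tz": -5,"ax": 0,"ay": 0.004,"az": 0,"fingers": -0.5},{"tx": 0,"ty": 0,"tz": 0,"ax": 0,"ay": 0,"az": 0,"fingers": 1},{"tx": 0,"ty": 0,"tz": 0,"ax": 0,"ay": 0,"az": 0,"fingers": 1},{"tx": 0,"ty": 0,"tz": 0,"ax": 0,"ay": 0,"az": 0,"fingers": 1},{"tx": 0,"ty": 0,"tz": 0,"ax": 0,"ay": 0,"az": 0,"fingers": 1},{"tx": 0,"ty": 0,"tz": 0,"ax": 0,"ay": 0,"az": 0,"fingers": 1},{"tx": 0,"ty": 0,"tz": 0,"ax": 0,"ay": 0,"az": 0,"fingers": 1},{"tx": 0,"ty": 0,"tz": 0,"ax": 0,"ay": 0,"az": 0,"fingers": 1}]'

```text
t: 36.78
position: [567.6, 284.2, 26.9]
ee_rot: [-2.654, 1.675, -0.002]
force: [0.0, -0.7, -0.1]
opening: 37.2
```

Run:
```python
from h import *
st()
im,d=env.grab_frame("wrist"); cv2.imwrite("pics/w24.png",im[:,:,::-1])
```

```text
t 36.78 pos [567.6 284.2  26.9] open 37.2 az -1.126 zdir [ 0.003  0.002 -1.   ] F [ 0.  -0.7 -0.1]
```

View pics/w24.png

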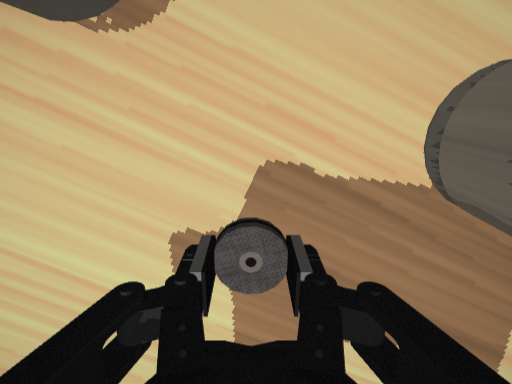

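>>> apply_moves --series '[{"tx": 0,"ty": 0,"tz": 20,"ax": 0,"ay": 0,"az": 0,"fingers": 1},{"tx": 0,"ty": 0,"tz": 35,"ax": 0,"ay": 0,"az": 0,"fingers": 1},{"tx": 0,"ty": 0,"tz": 38,"ax": 0,"ay": 0,"az": 0,"fingers": 1},{"tx": 0,"ty": -30,"tz": 25,"ax": 0,"ay": 0,"az": 0,"fingers": 1},{"tx": 2,"ty": -36,"tz": 0,"ax": 0,"ay": 0,"az": 0,"fingers": 1},{"tx": 2,"ty": -36,"tz": 0,"ax": 0,"ay": 0,"az": 0,"fingers": 1},{"tx": 2,"ty": -36,"tz": 0,"ax": 0,"ay": 0,"az": 0,"fingers": 1},{"tx": 2,"ty": -36,"tz": 0,"ax": 0,"ay": 0,"az": 0,"fingers": 1}]'

```text
t: 37.5
position: [572.7, 109.7, 149.6]
ee_rot: [-2.662, 1.663, -0.002]
force: [1.0, 0.4, -0.6]
opening: 36.9
```

>>> apply_moves --series '[{"tx": 2,"ty": -36,"tz": 0,"ax": 0,"ay": 0,"az": 0,"fingers": 1},{"tx": 2,"ty": -36,"tz": 0,"ax": 0,"ay": 0,"az": 0,"fingers": 1},{"tx": 2,"ty": -36,"tz": 0,"ax": 0,"ay": 0,"az": 0,"fingers": 1},{"tx": 0,"ty": -20,"tz": 0,"ax": 0,"ay": 0,"az": 0,"fingers": 1},{"tx": 0,"ty": 0,"tz": 0,"ax": 0,"ay": 0,"az": 0,"fingers": 1},{"tx": 0,"ty": 0,"tz": 0,"ax": 0,"ay": 0,"az": 0,"fingers": 1},{"tx": 0,"ty": 0,"tz": 0,"ax": 0,"ay": 0,"az": 0,"fingers": 1},{"tx": 0,"ty": 0,"tz": 0,"ax": 0,"ay": 0,"az": 0,"fingers": 1}]'

```text
t: 38.17
position: [577.6, -30.8, 150.3]
ee_rot: [-2.657, 1.671, -0.005]
force: [1.2, -0.0, 0.1]
opening: 37.1
```

Run:
```python
from h import *
st()
```

```text
t 38.17 pos [577.6 -30.8 150.3] open 37.1 az -1.123 zdir [ 0.004  0.001 -1.   ] F [ 1.2 -0.   0.1]
```

>>> apply_moves --series '[{"tx": 1,"ty": 0,"tz": -10,"ax": 0,"ay": 0.004,"az": 0,"fingers": 1},{"tx": 0,"ty": 0,"tz": -20,"ax": 0,"ay": 0,"az": 0,"fingers": 1},{"tx": 0,"ty": 0,"tz": -16,"ax": 0,"ay": 0,"az": 0,"fingers": 1},{"tx": 0,"ty": 0,"tz": 0,"ax": 0,"ay": 0,"az": 0,"fingers": 1},{"tx": 0,"ty": 0,"tz": 0,"ax": 0,"ay": 0,"az": 0,"fingers": 1},{"tx": 0,"ty": 0,"tz": 0,"ax": 0,"ay": 0,"az": 0,"fingers": 1},{"tx": 0,"ty": 0,"tz": 0,"ax": 0,"ay": 0,"az": 0,"fingers": 1},{"tx": 0,"ty": 0,"tz": 0,"ax": 0,"ay": 0,"az": 0,"fingers": 1}]'

```text
t: 38.83
position: [579.3, -24.8, 102.3]
ee_rot: [-2.665, 1.662, 0.0]
force: [-0.1, -0.2, -0.4]
opening: 37.2
```

Run:
```python
from h import *
st()
```

```text
t 38.83 pos [579.3 -24.8 102.3] open 37.2 az -1.115 zdir [ 0.     0.001 -1.   ] F [-0.1 -0.2 -0.4]
```

>>> apply_moves --series '[{"tx": 0,"ty": -1.6,"tz": -4,"ax": 0,"ay": 0,"az": 0,"fingers": 1},{"tx": 0,"ty": 0,"tz": -4,"ax": 0,"ay": 0,"az": 0,"fingers": 1},{"tx": 0,"ty": 0,"tz": -3,"ax": 0,"ay": 0,"az": 0,"fingers": 1},{"tx": 0,"ty": 0,"tz": 0,"ax": 0,"ay": 0,"az": 0,"fingers": 1},{"tx": 0,"ty": 0,"tz": 0,"ax": 0,"ay": 0,"az": 0,"fingers": 1},{"tx": 0,"ty": 0,"tz": 0,"ax": 0,"ay": 0,"az": 0,"fingers": 1},{"tx": 0,"ty": 0,"tz": 0,"ax": 0,"ay": 0,"az": 0,"fingers": 1},{"tx": 0,"ty": 0,"tz": 0,"ax": 0,"ay": 0,"az": 0,"fingers": 1}]'

```text
t: 39.5
position: [580.0, -26.8, 91.9]
ee_rot: [-2.664, 1.662, -0.004]
force: [-0.0, 0.1, -0.9]
opening: 37.3
```

Run:
```python
from h import *
st()
```

```text
t 39.50 pos [580.  -26.8  91.9] open 37.3 az -1.116 zdir [ 0.003  0.001 -1.   ] F [-0.   0.1 -0.9]
```

>>> apply_moves --series '[{"tx": -0.7,"ty": 0.3,"tz": -2.5,"ax": 0,"ay": 0.003,"az": 0,"fingers": 1},{"tx": 0,"ty": 0,"tz": -2,"ax": 0,"ay": 0,"az": 0,"fingers": 1},{"tx": 0,"ty": 0,"tz": 0,"ax": 0,"ay": 0,"az": 0,"fingers": 1},{"tx": 0,"ty": 0,"tz": 0,"ax": 0,"ay": 0,"az": 0,"fingers": 1},{"tx": 0,"ty": 0,"tz": 0,"ax": 0,"ay": 0,"az": 0,"fingers": 1},{"tx": 0,"ty": 0,"tz": 0,"ax": 0,"ay": 0,"az": 0,"fingers": 1},{"tx": 0,"ty": 0,"tz": 0,"ax": 0,"ay": 0,"az": 0,"fingers": 1},{"tx": 0,"ty": 0,"tz": 0,"ax": 0,"ay": 0,"az": 0,"fingers": 1}]'

```text
t: 40.17
position: [579.3, -26.5, 87.1]
ee_rot: [-2.665, 1.663, 0.0]
force: [-0.6, 1.2, -0.1]
opening: 37.1
```

Run:
```python
from h import *
st()
im,d=env.grab_frame("wrist"); cv2.imwrite("pics/w25.png",im[:,:,::-1])
```

```text
t 40.17 pos [579.3 -26.5  87.1] open 37.1 az -1.116 zdir [-0.  0. -1.] F [-0.6  1.2 -0.1]
```

View pics/w25.png

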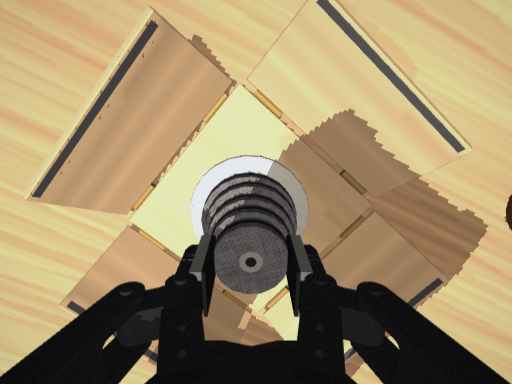

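>>> apply_moves --series '[{"tx": 0,"ty": 0,"tz": 0,"ax": 0,"ay": 0,"az": 0,"fingers": -0.2},{"tx": 0,"ty": 0,"tz": 0,"ax": 0,"ay": 0,"az": 0,"fingers": -0.2},{"tx": 0,"ty": 0,"tz": 0,"ax": 0,"ay": 0,"az": 0,"fingers": -0.2},{"tx": 0,"ty": 0,"tz": 15,"ax": 0,"ay": 0,"az": 0,"fingers": -0.2},{"tx": 0,"ty": 0,"tz": 30,"ax": 0,"ay": 0,"az": 0,"fingers": -0.2},{"tx": 0,"ty": 0,"tz": 35,"ax": 0,"ay": 0,"az": 0,"fingers": 1},{"tx": -20,"ty": 0,"tz": 35,"ax": 0,"ay": 0,"az": 0,"fingers": 1},{"tx": -30,"ty": 0,"tz": 10,"ax": 0,"ay": 0,"az": 0,"fingers": 1}]'

```text
t: 40.88
position: [528.5, -26.3, 212.2]
ee_rot: [2.663, -1.662, -0.011]
force: [0.7, -0.5, 1.0]
opening: 15.3
```

>>> apply_moves --series '[{"tx": -35,"ty": 0,"tz": 0,"ax": 0,"ay": 0,"az": -0.1,"fingers": 1},{"tx": -35,"ty": 0,"tz": 0,"ax": 0,"ay": 0,"az": -0.1,"fingers": 1},{"tx": -35,"ty": 0,"tz": 0,"ax": 0,"ay": 0,"az": -0.1,"fingers": 1},{"tx": -20,"ty": 0,"tz": 0,"ax": 0,"ay": 0,"az": -0.1,"fingers": 1},{"tx": 0,"ty": 0,"tz": 0,"ax": 0,"ay": 0,"az": -0.1,"fingers": 1},{"tx": 0,"ty": 0,"tz": 0,"ax": 0,"ay": 0,"az": -0.1,"fingers": 1},{"tx": 0,"ty": 0,"tz": 0,"ax": 0,"ay": 0,"az": -0.1,"fingers": 1},{"tx": 0,"ty": 0,"tz": 0,"ax": 0,"ay": 0,"az": 0,"fingers": 1}]'

```text
t: 41.55
position: [394.5, -25.8, 217.3]
ee_rot: [-1.89, 2.505, -0.004]
force: [0.2, -0.5, 0.3]
opening: -0.5
```

Run:
```python
from h import *
s,_=st(); print(s["joint_positions"].round(2))
im,d=env.grab_frame("wrist"); cv2.imwrite("pics/w26.png",im[:,:,::-1])
im,d,w=cloud("top"); cv2.imwrite("pics/t26.png",im[:,:,::-1])
from casefit import fit
print(*[np.round(x,3) for x in fit(w,[579,-26.5,-.26,.59,.83,.86,.52])])
# disc tops
q=w.reshape(-1,3); m=(np.hypot(q[:,0]-579,q[:,1]+26)<30)&(q[:,2]>66)&(q[:,2]<80); print(m.sum(),q[m].mean(0), cv2.minEnclosingCircle(q[m][:,:2].astype(np.float32)))
```

```text
t 41.55 pos [394.5 -25.8 217.3] open -0.5 az -1.848 zdir [ 0.005 -0.    -1.   ] F [ 0.2 -0.5  0.3]
[-0.26 -0.22  1.88  0.    1.48  1.59]
[ 5.79823e+02 -2.70570e+01 -2.60000e-01  6.16000e-01  8.34000e-01
  1.00400e+00  5.29000e-01] 2.729
174 [577.63752608 -27.70318855  72.41778863] ((578.65478515625, -27.843420028686523), 20.400489807128906)
```

View pics/w26.png

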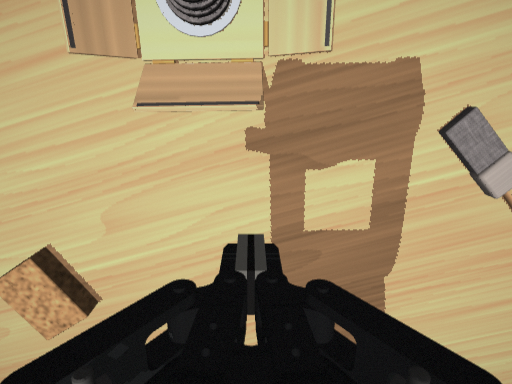

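View pics/t26.png

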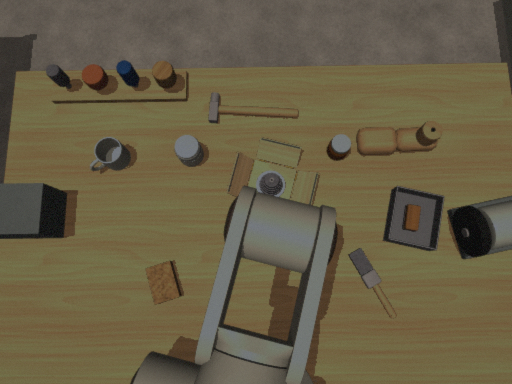

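>>> apply_moves --series '[{"tx": 12,"ty": 8,"tz": -30,"ax": 0,"ay": 0,"az": 0,"fingers": 1},{"tx": 12,"ty": 9,"tz": -35,"ax": 0,"ay": 0,"az": 0,"fingers": 1},{"tx": 12,"ty": 9,"tz": -35,"ax": 0,"ay": 0.004,"az": 0,"fingers": 1},{"tx": 12,"ty": 9,"tz": -35,"ax": 0,"ay": 0,"az": 0,"fingers": 1},{"tx": 0,"ty": 0,"tz": -20,"ax": 0,"ay": 0,"az": 0,"fingers": 1},{"tx": 0,"ty": 0,"tz": 0,"ax": 0,"ay": 0,"az": 0,"fingers": 1},{"tx": 0,"ty": 0,"tz": 0,"ax": 0,"ay": 0,"az": 0,"fingers": 1},{"tx": 0,"ty": 0,"tz": 0,"ax": 0,"ay": 0,"az": 0,"fingers": 1}]'

```text
t: 42.32
position: [445.4, 10.7, 58.2]
ee_rot: [-1.938, 2.47, -0.006]
force: [-0.2, 0.8, -0.0]
opening: 0.3
```

```bash
cat >> h.py <<'E'
C=np.array([579.,-26.4]); YAW=-0.26
def rel(k):
    s,M=st(); a=YAW+k*np.pi/2
    d=s["position"][:2]-C
    print("flap%d radial %.1f tang %.1f"%(k,d@[np.cos(a),np.sin(a)],d@[-np.sin(a),np.cos(a)]))
E
python3 - <<'E'
from h import *
rel(2)
im,d=env.grab_frame("wrist"); cv2.imwrite("pics/w27.png",im[:,:,::-1])
E
```

```text
t 42.32 pos [445.4  10.7  58.2] open 0.3 az -1.811 zdir [ 0.004 -0.002 -1.   ] F [-0.2  0.8 -0. ]
flap2 radial 138.6 tang -1.5
```

View pics/w27.png

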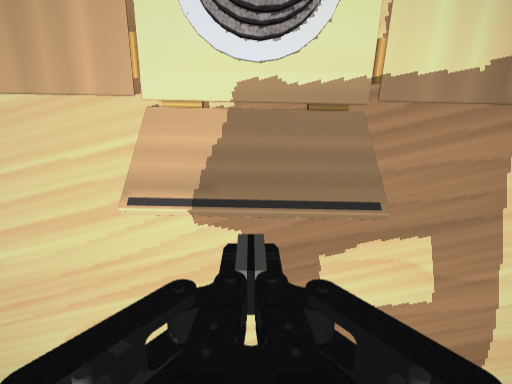

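>>> apply_moves --series '[{"tx": 7.7,"ty": -2.1,"tz": 0,"ax": 0,"ay": 0,"az": 0,"fingers": 1},{"tx": 7.7,"ty": -2.1,"tz": 0,"ax": 0,"ay": 0,"az": 0,"fingers": 1},{"tx": 5.8,"ty": -1.5,"tz": 2,"ax": 0,"ay": 0,"az": 0,"fingers": 1},{"tx": 5.8,"ty": -1.5,"tz": 2,"ax": 0,"ay": 0,"az": 0,"fingers": 1},{"tx": 5.8,"ty": -1.5,"tz": 2,"ax": 0,"ay": 0,"az": 0,"fingers": 1},{"tx": 0,"ty": 0,"tz": 0,"ax": 0,"ay": 0,"az": 0,"fingers": 1},{"tx": 0,"ty": 0,"tz": 0,"ax": 0,"ay": 0,"az": 0,"fingers": 1},{"tx": 0,"ty": 0,"tz": 0,"ax": 0,"ay": 0,"az": 0,"fingers": 1}]'

```text
t: 43.03
position: [485.0, -0.5, 71.3]
ee_rot: [-1.934, 2.464, -0.018]
force: [-0.1, 0.4, 0.8]
opening: -0.2
```

Run:
```python
from h import *
rel(2)
im,d=env.grab_frame("wrist"); cv2.imwrite("pics/w28.png",im[:,:,::-1])
```

```text
t 43.03 pos [485.   -0.5  71.3] open -0.2 az -1.811 zdir [ 0.014 -0.003 -1.   ] F [-0.1  0.4  0.8]
flap2 radial 97.5 tang -0.8
```

View pics/w28.png

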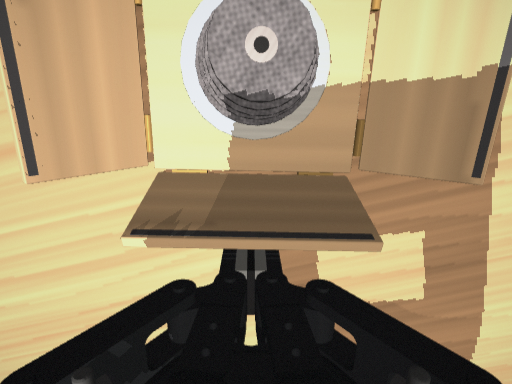

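>>> apply_moves --series '[{"tx": 4.8,"ty": -1.3,"tz": -1,"ax": 0,"ay": 0.012,"az": 0,"fingers": 1},{"tx": 4.8,"ty": -1.3,"tz": 0,"ax": 0,"ay": 0,"az": 0,"fingers": 1},{"tx": 3.9,"ty": -1,"tz": 0,"ax": 0,"ay": 0,"az": 0,"fingers": 1},{"tx": 2,"ty": -0.5,"tz": 0,"ax": 0,"ay": 0,"az": 0,"fingers": 1},{"tx": 0,"ty": 0,"tz": 0,"ax": 0,"ay": 0,"az": 0,"fingers": 1},{"tx": 0,"ty": 0,"tz": 0,"ax": 0,"ay": 0,"az": 0,"fingers": 1},{"tx": 0,"ty": 0,"tz": 0,"ax": 0,"ay": 0,"az": 0,"fingers": 1},{"tx": 0,"ty": 0,"tz": 0,"ax": 0,"ay": 0,"az": 0,"fingers": 1}]'

```text
t: 43.75
position: [500.9, -4.8, 69.4]
ee_rot: [1.937, -2.468, 0.0]
force: [-4.2, 0.4, 2.6]
opening: 0.1
```

Run:
```python
from h import *
rel(2)
im,d=env.grab_frame("wrist"); cv2.imwrite("pics/w29.png",im[:,:,::-1])
```

```text
t 43.75 pos [500.9  -4.8  69.4] open 0.1 az -1.811 zdir [-0.003 -0.003 -1.   ] F [-4.2  0.4  2.6]
flap2 radial 81.1 tang -0.8
```

View pics/w29.png

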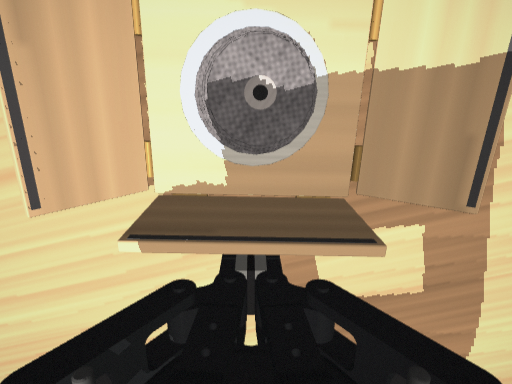

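>>> apply_moves --series '[{"tx": 3,"ty": -0.8,"tz": 0,"ax": 0,"ay": 0,"az": 0,"fingers": 1},{"tx": 3,"ty": -0.8,"tz": 0,"ax": 0,"ay": 0,"az": 0,"fingers": 1},{"tx": 2,"ty": -0.5,"tz": 0,"ax": 0,"ay": 0,"az": 0,"fingers": 1},{"tx": 0,"ty": 0,"tz": 0,"ax": 0,"ay": 0,"az": 0,"fingers": 1},{"tx": 0,"ty": 0,"tz": 0,"ax": 0,"ay": 0,"az": 0,"fingers": 1},{"tx": 0,"ty": 0,"tz": 0,"ax": 0,"ay": 0,"az": 0,"fingers": 1},{"tx": 0,"ty": 0,"tz": 0,"ax": 0,"ay": 0,"az": 0,"fingers": 1},{"tx": 0,"ty": 0,"tz": 0,"ax": 0,"ay": 0,"az": 0,"fingers": 1}]'

```text
t: 44.47
position: [501.0, -4.8, 68.5]
ee_rot: [1.93, -2.456, -0.024]
force: [-2.8, -0.3, 2.2]
opening: 0.0
```

Run:
```python
from h import *
rel(2)
im,d,w=cloud("wrist"); cv2.imwrite("pics/w30.png",im[:,:,::-1])
q=w[190:245,180:330].reshape(-1,3); 
a=YAW+np.pi; r=(q[:,:2]-C)@[np.cos(a),np.sin(a)]
m=(q[:,2]>15)&(r>45)&(r<100)
# line fit r vs z of inner face
z=q[m,2]; rr=r[m]; p=np.polyfit(z,rr,1); print("n",m.sum(),"slope",p, "theta",np.pi/2-np.arctan(p[0]), z.min(),z.max())
```

```text
t 44.47 pos [501.   -4.8  68.5] open 0.0 az -1.810 zdir [-0.023  0.001 -1.   ] F [-2.8 -0.3  2.2]
flap2 radial 81.0 tang -0.8
n 6732 slope [-2.54635983e-03  6.38512550e+01] theta 1.5733426811231461 15.008243485169544 70.89534846521164
```

View pics/w30.png

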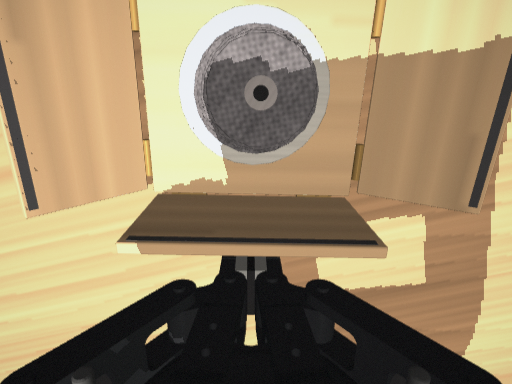

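>>> apply_moves --series '[{"tx": -9.7,"ty": 2.6,"tz": 5,"ax": 0,"ay": -0.022,"az": 0,"fingers": 1},{"tx": -9.7,"ty": 2.6,"tz": 20,"ax": 0,"ay": 0,"az": 0,"fingers": 1},{"tx": 0,"ty": 0,"tz": 35,"ax": 0,"ay": 0,"az": 0.1,"fingers": 1},{"tx": 0,"ty": 5,"tz": 30,"ax": 0,"ay": 0,"az": 0.12,"fingers": 1},{"tx": 15,"ty": 15,"tz": 0,"ax": 0,"ay": 0,"az": 0.12,"fingers": 1},{"tx": 17,"ty": 15,"tz": 0,"ax": 0,"ay": 0,"az": 0.12,"fingers": 1},{"tx": 17,"ty": 15,"tz": 0,"ax": 0,"ay": 0,"az": 0.12,"fingers": 1},{"tx": 17,"ty": 15,"tz": 0,"ax": 0,"ay": 0,"az": 0.12,"fingers": 1}]'

```text
t: 45.18
position: [548.1, 65.7, 164.5]
ee_rot: [-2.686, 1.626, -0.01]
force: [0.7, -0.3, -0.4]
opening: -0.2
```

Run:
```python
from h import *
rel(1)
```

```text
t 45.18 pos [548.1  65.7 164.5] open -0.2 az -1.089 zdir [ 0.006 -0.002 -1.   ] F [ 0.7 -0.3 -0.4]
flap1 radial 81.0 tang 53.5
```

>>> apply_moves --series '[{"tx": 15,"ty": 10,"tz": 0,"ax": 0,"ay": 0,"az": 0.119,"fingers": 1},{"tx": 15,"ty": 10,"tz": 0,"ax": 0,"ay": 0,"az": 0.119,"fingers": 1},{"tx": 15,"ty": 10,"tz": 0,"ax": 0,"ay": 0,"az": 0.119,"fingers": 1},{"tx": 10,"ty": 10,"tz": 0,"ax": 0,"ay": 0,"az": 0.119,"fingers": 1},{"tx": 0,"ty": 0,"tz": 0,"ax": 0,"ay": 0,"az": 0.119,"fingers": 1},{"tx": 0,"ty": 0,"tz": 0,"ax": 0,"ay": 0,"az": 0.119,"fingers": 1},{"tx": 0,"ty": 0,"tz": 0,"ax": 0,"ay": 0,"az": 0.1,"fingers": 1},{"tx": 0,"ty": 0,"tz": 0,"ax": 0,"ay": 0,"az": 0,"fingers": 1}]'

```text
t: 45.85
position: [611.0, 111.6, 163.7]
ee_rot: [-3.114, 0.352, -0.015]
force: [0.4, -0.7, -0.1]
opening: 0.0
```

Run:
```python
from h import *
rel(1)
im,d=env.grab_frame("scene"); cv2.imwrite("pics/s31.png",im[:,:,::-1])
```

```text
t 45.85 pos [611.  111.6 163.7] open 0.0 az -0.225 zdir [ 0.01   0.006 -1.   ] F [ 0.4 -0.7 -0.1]
flap1 radial 141.5 tang 4.6
```

View pics/s31.png

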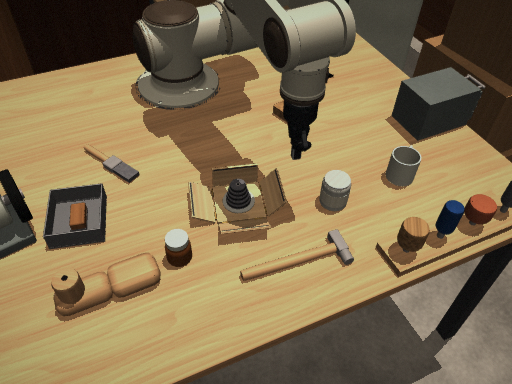

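>>> apply_moves --series '[{"tx": 1,"ty": 2,"tz": -30,"ax": -0.006,"ay": 0.01,"az": -0.03,"fingers": 1},{"tx": 0,"ty": 0,"tz": -35,"ax": 0,"ay": 0,"az": 0,"fingers": 1},{"tx": 0,"ty": 0,"tz": -30,"ax": 0,"ay": 0,"az": 0,"fingers": 1},{"tx": 0,"ty": 0,"tz": -8,"ax": 0,"ay": 0,"az": 0,"fingers": 1},{"tx": 0,"ty": 0,"tz": 0,"ax": 0,"ay": 0,"az": 0,"fingers": 1},{"tx": 0,"ty": 0,"tz": 0,"ax": 0,"ay": 0,"az": 0,"fingers": 1},{"tx": 0,"ty": 0,"tz": 0,"ax": 0,"ay": 0,"az": 0,"fingers": 1},{"tx": 0,"ty": 0,"tz": 0,"ax": 0,"ay": 0,"az": 0,"fingers": 1}]'

```text
t: 46.57
position: [614.4, 113.1, 63.5]
ee_rot: [-3.107, 0.452, -0.015]
force: [0.6, 0.9, 0.2]
opening: -0.0
```

Run:
```python
from h import *
rel(1)
```

```text
t 46.57 pos [614.4 113.1  63.5] open -0.0 az -0.289 zdir [ 0.01  0.   -1.  ] F [0.6 0.9 0.2]
flap1 radial 143.9 tang 1.7
```

>>> apply_moves --series '[{"tx": -2.1,"ty": -7.7,"tz": -4,"ax": 0,"ay": 0.008,"az": 0,"fingers": 1},{"tx": -2.1,"ty": -7.7,"tz": 0,"ax": 0,"ay": 0,"az": 0,"fingers": 1},{"tx": -1.5,"ty": -5.8,"tz": 1,"ax": 0,"ay": 0,"az": 0,"fingers": 1},{"tx": -1.5,"ty": -5.8,"tz": 2,"ax": 0,"ay": 0,"az": 0,"fingers": 1},{"tx": -1.5,"ty": -5.8,"tz": 2,"ax": 0,"ay": 0,"az": 0,"fingers": 1},{"tx": -1.5,"ty": -5.8,"tz": 2,"ax": 0,"ay": 0,"az": 0,"fingers": 1},{"tx": 0,"ty": 0,"tz": 0,"ax": 0,"ay": 0,"az": 0,"fingers": 1},{"tx": 0,"ty": 0,"tz": 0,"ax": 0,"ay": 0,"az": 0,"fingers": 1}]'

```text
t: 47.23
position: [605.4, 70.1, 72.8]
ee_rot: [-3.105, 0.455, -0.015]
force: [0.2, 1.3, -0.5]
opening: -0.1
```

Run:
```python
from h import *
rel(1)
```

```text
t 47.23 pos [605.4  70.1  72.8] open -0.1 az -0.291 zdir [ 0.01   0.002 -1.   ] F [ 0.2  1.3 -0.5]
flap1 radial 100.1 tang -0.7
```

>>> apply_moves --series '[{"tx": -1.3,"ty": -4.8,"tz": -1,"ax": 0,"ay": 0.008,"az": 0.02,"fingers": 1},{"tx": -1.3,"ty": -4.8,"tz": -1,"ax": 0,"ay": 0,"az": 0,"fingers": 1},{"tx": -1.3,"ty": -4.8,"tz": -1,"ax": 0,"ay": 0,"az": 0,"fingers": 1},{"tx": -1,"ty": -4,"tz": 0,"ax": 0,"ay": 0,"az": 0,"fingers": 1},{"tx": -0.8,"ty": -3,"tz": 0,"ax": 0,"ay": 0,"az": 0,"fingers": 1},{"tx": -0.8,"ty": -3,"tz": 0,"ax": 0,"ay": 0,"az": 0,"fingers": 1},{"tx": -0.5,"ty": -2,"tz": 0,"ax": 0,"ay": 0,"az": 0,"fingers": 1},{"tx": 0,"ty": 0,"tz": 0,"ax": 0,"ay": 0,"az": 0,"fingers": 1}]'

```text
t: 47.9
position: [600.2, 51.3, 69.7]
ee_rot: [-3.093, 0.423, -0.011]
force: [-0.3, -0.1, -0.1]
opening: 0.4
```

Run:
```python
from h import *
rel(1)
im,d=env.grab_frame("scene"); cv2.imwrite("pics/s32.png",cv2.resize(im[130:260,160:380,::-1],None,fx=3.5,fy=3.5))
```

```text
t 47.90 pos [600.2  51.3  69.7] open 0.4 az -0.272 zdir [ 0.009  0.019 -1.   ] F [-0.3 -0.1 -0.1]
flap1 radial 80.5 tang -0.5
```

View pics/s32.png

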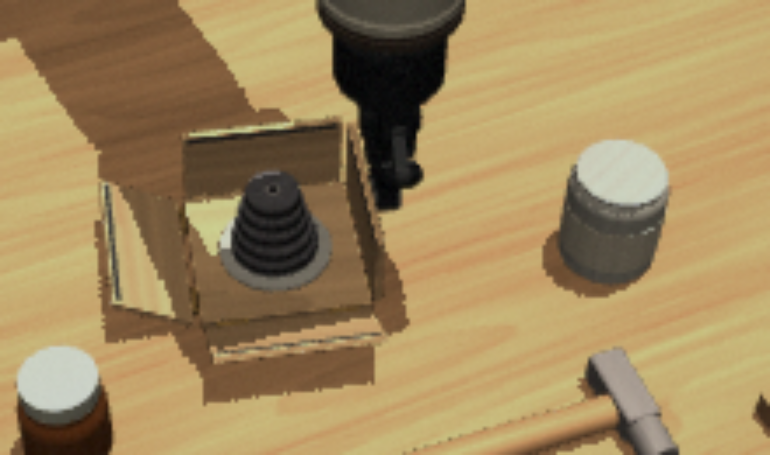

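>>> apply_moves --series '[{"tx": -0.8,"ty": -3,"tz": 0,"ax": -0.019,"ay": 0.008,"az": 0,"fingers": 1},{"tx": -0.8,"ty": -3,"tz": 0,"ax": 0,"ay": 0,"az": 0,"fingers": 1},{"tx": -0.8,"ty": -3,"tz": 0,"ax": 0,"ay": 0,"az": 0,"fingers": 1},{"tx": 0,"ty": 0,"tz": 0,"ax": 0,"ay": 0,"az": 0,"fingers": 1},{"tx": 0,"ty": 0,"tz": 0,"ax": 0,"ay": 0,"az": 0,"fingers": 1},{"tx": 0,"ty": 0,"tz": 0,"ax": 0,"ay": 0,"az": 0,"fingers": 1},{"tx": 0,"ty": 0,"tz": 0,"ax": 0,"ay": 0,"az": 0,"fingers": 1},{"tx": 0,"ty": 0,"tz": 0,"ax": 0,"ay": 0,"az": 0,"fingers": 1}]'

```text
t: 48.62
position: [599.6, 51.0, 69.3]
ee_rot: [-3.098, 0.424, -0.009]
force: [0.8, 6.1, 0.9]
opening: -0.4
```

```bash
cat >> h.py <<'E'
def flapang(w,k):
    q=w.reshape(-1,3); q=q[~np.isnan(q[:,2])]; a=YAW+k*np.pi/2; d=q[:,:2]-C
    r=d@[np.cos(a),np.sin(a)]; t=d@[-np.sin(a),np.cos(a)]
    m=(np.abs(t)<50)&(r>55)&(r<140)&(q[:,2]>16)&(q[:,2]<67)
    if m.sum()<50: return m.sum()
    X=np.c_[r[m],q[m,2]]; b=np.ones(len(X),bool)
    for _ in range(8):
        c=np.median(X[b],0) if 0 else X[b].mean(0); u=np.linalg.svd(X[b]-c,full_matrices=False)[2][0]
        e=np.abs((X-c)@[-u[1],u[0]]); b=e<max(1.5,np.percentile(e[b],85))
    u=u*np.sign(u[1]); return "flap%d n%d theta %.3f  centre r,z %s"%(k,b.sum(),np.arctan2(u[1],u[0]),c.round(1))
E
python3 - <<'E'
from h import *
rel(1)
im,d,w=cloud("scene")
for k in range(4): print(flapang(w,k))
E
```

```text
t 48.62 pos [599.6  51.   69.3] open -0.4 az -0.272 zdir [ 0.008  0.014 -1.   ] F [0.8 6.1 0.9]
flap1 radial 80.1 tang 0.0
flap0 n279 theta 0.588  centre r,z [100.4  32.4]
flap1 n107 theta 1.573  centre r,z [63.6 41.7]
flap2 n308 theta 1.590  centre r,z [63.9 43.4]
flap3 n358 theta 0.509  centre r,z [100.8  28.3]
```

>>> apply_moves --series '[{"tx": 2.6,"ty": 9.7,"tz": 5,"ax": -0.014,"ay": 0.008,"az": 0.01,"fingers": 1},{"tx": 2.6,"ty": 9.7,"tz": 20,"ax": 0,"ay": 0,"az": 0,"fingers": 1},{"tx": 0,"ty": 0,"tz": 38,"ax": 0,"ay": 0,"az": 0,"fingers": 1},{"tx": 0,"ty": 0,"tz": 30,"ax": 0,"ay": 0,"az": 0,"fingers": 1},{"tx": -8,"ty": -30,"tz": 10,"ax": 0,"ay": 0,"az": 0,"fingers": 1},{"tx": -9,"ty": -34,"tz": 0,"ax": 0,"ay": 0,"az": 0,"fingers": 1},{"tx": -9,"ty": -34,"tz": 0,"ax": 0,"ay": 0,"az": 0,"fingers": 1},{"tx": -9,"ty": -34,"tz": 0,"ax": 0,"ay": 0,"az": 0,"fingers": 1}]'

```text
t: 49.33
position: [568.9, -57.8, 179.5]
ee_rot: [3.106, -0.395, -0.007]
force: [0.6, -1.2, -0.4]
opening: 0.2
```

>>> apply_moves --series '[{"tx": -9,"ty": -34,"tz": 0,"ax": 0,"ay": 0,"az": 0,"fingers": 1},{"tx": -9,"ty": -34,"tz": 0,"ax": 0,"ay": 0,"az": 0,"fingers": 1},{"tx": -9,"ty": -34,"tz": 0,"ax": 0,"ay": 0,"az": 0,"fingers": 1},{"tx": -8,"ty": -30,"tz": 0,"ax": 0,"ay": 0,"az": 0,"fingers": 1},{"tx": 0,"ty": 0,"tz": 0,"ax": 0,"ay": 0,"az": 0,"fingers": 1},{"tx": 0,"ty": 0,"tz": 0,"ax": 0,"ay": 0,"az": 0,"fingers": 1},{"tx": 0,"ty": 0,"tz": 0,"ax": 0,"ay": 0,"az": 0,"fingers": 1},{"tx": 0,"ty": 0,"tz": 0,"ax": 0,"ay": 0,"az": 0,"fingers": 1}]'

```text
t: 50.0
position: [530.6, -200.1, 183.7]
ee_rot: [3.096, -0.4, -0.011]
force: [-0.3, 0.9, 0.1]
opening: 0.3
```

Run:
```python
from h import *
rel(3); print(env.read_state()["joint_positions"].round(2))
```

```text
t 50.00 pos [ 530.6 -200.1  183.7] open 0.3 az -0.257 zdir [-0.01  -0.019 -1.   ] F [-0.3  0.9  0.1]
flap3 radial 180.3 tang -2.1
[-0.49  0.17  1.56 -0.02  1.41 -0.22]
```

>>> apply_moves --series '[{"tx": 0,"ty": 0,"tz": 0,"ax": 0.103,"ay": -0.028,"az": 0,"fingers": 1},{"tx": 0,"ty": 0,"tz": -10,"ax": 0.103,"ay": -0.028,"az": 0,"fingers": 1},{"tx": 0,"ty": 0,"tz": -20,"ax": 0.103,"ay": -0.028,"az": 0,"fingers": 1},{"tx": 0,"ty": 0,"tz": -20,"ax": 0.103,"ay": -0.028,"az": 0,"fingers": 1},{"tx": 0,"ty": 0,"tz": -20,"ax": 0.103,"ay": -0.028,"az": 0,"fingers": 1},{"tx": 0,"ty": 0,"tz": -20,"ax": 0.103,"ay": -0.028,"az": 0,"fingers": 1},{"tx": 0,"ty": 0,"tz": 0,"ax": 0,"ay": 0,"az": 0,"fingers": 1},{"tx": 0,"ty": 0,"tz": 0,"ax": 0,"ay": 0,"az": 0,"fingers": 1}]'

```text
t: 50.67
position: [536.2, -190.7, 95.5]
ee_rot: [-2.483, 0.304, -0.122]
force: [0.5, 0.5, 1.4]
opening: 0.0
```

Run:
```python
from h import *
rel(3); print(env.read_state()["joint_positions"].round(2))
```

```text
t 50.67 pos [ 536.2 -190.7   95.5] open 0.0 az -0.248 zdir [ 0.159  0.579 -0.799] F [0.5 0.5 1.4]
flap3 radial 169.8 tang 0.9
[-0.77  0.38  1.61  0.56  1.5  -0.66]
```

```bash
cat > plan.py <<'E'
import numpy as np
def way(th0,al0,al1,k,YAW=-0.26,n=12,t0=12,t1=0,h=11,th1=1.571,gap=0):
    out=[]
    for i in range(n+1):
        f=i/n; th=th0+(th1-th0)*f; al=al0+(al1-al0)*f; t=t0+(t1-t0)*f
        P=np.array([-(66+66*np.cos(th)+3*np.sin(th)),4+66*np.sin(th)-3*np.cos(th)])
        nn=np.array([np.cos(al),np.sin(al)]); zt=np.array([np.sin(al),-np.cos(al)])
        T=P-(h+gap)*nn-t*zt
        out.append((th,al,T[0],T[1]))
    return np.array(out)
if __name__=="__main__":
    import sys
    w=way(*[float(x) for x in sys.argv[1:4]],0)
    print(w.round(3)); print(np.diff(w,axis=0).round(2))
E
python3 plan.py 0.51 0.645 0.05
```

```text
[[ 5.10000e-01  6.45000e-01 -1.41070e+02  3.65770e+01]
 [ 5.98000e-01  5.95000e-01 -1.37498e+02  4.16390e+01]
 [ 6.87000e-01  5.46000e-01 -1.33530e+02  4.63670e+01]
 [ 7.75000e-01  4.96000e-01 -1.29198e+02  5.07270e+01]
 [ 8.64000e-01  4.47000e-01 -1.24534e+02  5.46900e+01]
 [ 9.52000e-01  3.97000e-01 -1.19574e+02  5.82270e+01]
 [ 1.04000e+00  3.48000e-01 -1.14356e+02  6.13130e+01]
 [ 1.12900e+00  2.98000e-01 -1.08919e+02  6.39290e+01]
 [ 1.21700e+00  2.48000e-01 -1.03306e+02  6.60550e+01]
 [ 1.30600e+00  1.99000e-01 -9.75600e+01  6.76780e+01]
 [ 1.39400e+00  1.49000e-01 -9.17250e+01  6.87890e+01]
 [ 1.48300e+00  1.00000e-01 -8.58480e+01  6.93810e+01]
 [ 1.57100e+00  5.00000e-02 -7.99730e+01  6.94510e+01]]
[[ 0.09 -0.05  3.57  5.06]
 [ 0.09 -0.05  3.97  4.73]
 [ 0.09 -0.05  4.33  4.36]
 [ 0.09 -0.05  4.66  3.96]
 [ 0.09 -0.05  4.96  3.54]
 [ 0.09 -0.05  5.22  3.09]
 [ 0.09 -0.05  5.44  2.62]
 [ 0.09 -0.05  5.61  2.13]
 [ 0.09 -0.05  5.75  1.62]
 [ 0.09 -0.05  5.83  1.11]
 [ 0.09 -0.05  5.88  0.59]
 [ 0.09 -0.05  5.87  0.07]]
```

>>> apply_moves --series '[{"tx": 2,"ty": 7,"tz": -10,"ax": 0,"ay": 0,"az": 0,"fingers": 1},{"tx": 0,"ty": 0,"tz": -15,"ax": 0,"ay": 0,"az": 0,"fingers": 1},{"tx": 0,"ty": 0,"tz": -15,"ax": 0,"ay": 0,"az": 0,"fingers": 1},{"tx": 0,"ty": 0,"tz": -12,"ax": 0,"ay": 0,"az": 0,"fingers": 1},{"tx": 0,"ty": 0,"tz": 0,"ax": 0,"ay": 0,"az": 0,"fingers": 1},{"tx": 0,"ty": 0,"tz": 0,"ax": 0,"ay": 0,"az": 0,"fingers": 1},{"tx": 0,"ty": 0,"tz": 0,"ax": 0,"ay": 0,"az": 0,"fingers": 1},{"tx": 0,"ty": 0,"tz": 0,"ax": 0,"ay": 0,"az": 0,"fingers": 1}]'

```text
t: 51.33
position: [541.7, -178.3, 44.3]
ee_rot: [-2.501, 0.289, -0.123]
force: [-0.7, 0.6, -0.2]
opening: 0.2
```

Run:
```python
from h import *
rel(3)
im,d=env.grab_frame("wrist"); cv2.imwrite("pics/w33.png",im[:,:,::-1])
```

```text
t 51.33 pos [ 541.7 -178.3   44.3] open 0.2 az -0.237 zdir [ 0.154  0.567 -0.809] F [-0.7  0.6 -0.2]
flap3 radial 156.4 tang 3.0
```

View pics/w33.png

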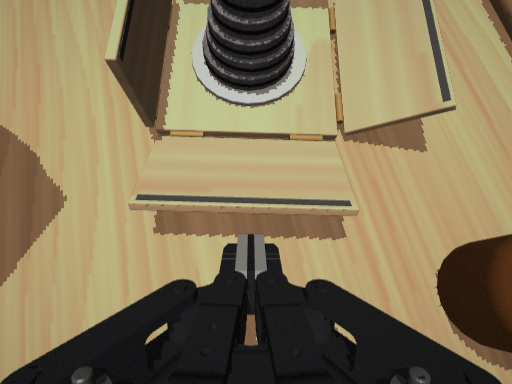

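>>> apply_moves --series '[{"tx": 0,"ty": 0,"tz": -9,"ax": 0,"ay": 0,"az": 0,"fingers": 1},{"tx": 0,"ty": 0,"tz": 0,"ax": 0,"ay": 0,"az": 0,"fingers": 1},{"tx": 1,"ty": 5,"tz": 0,"ax": 0,"ay": 0,"az": 0,"fingers": 1},{"tx": 1,"ty": 5,"tz": 0,"ax": 0,"ay": 0,"az": 0,"fingers": 1},{"tx": 0.5,"ty": 2,"tz": 0,"ax": 0,"ay": 0,"az": 0,"fingers": 1},{"tx": 0,"ty": 0,"tz": 0,"ax": 0,"ay": 0,"az": 0,"fingers": 1},{"tx": 0,"ty": 0,"tz": 0,"ax": 0,"ay": 0,"az": 0,"fingers": 1},{"tx": 0,"ty": 0,"tz": 0,"ax": 0,"ay": 0,"az": 0,"fingers": 1}]'

```text
t: 52.05
position: [544.9, -165.6, 35.9]
ee_rot: [-2.502, 0.289, -0.126]
force: [0.5, -0.7, -0.1]
opening: 0.1
```

Run:
```python
from h import *
rel(3)
```

```text
t 52.05 pos [ 544.9 -165.6   35.9] open 0.1 az -0.238 zdir [ 0.156  0.566 -0.809] F [ 0.5 -0.7 -0.1]
flap3 radial 143.2 tang 2.8
```

>>> apply_moves --series '[{"tx": 1.4,"ty": 5.4,"tz": 5,"ax": 0,"ay": 0,"az": 0,"fingers": 1},{"tx": 1,"ty": 3.9,"tz": 5,"ax": -0.048,"ay": 0.013,"az": 0,"fingers": 1},{"tx": 1.1,"ty": 4.2,"tz": 4.4,"ax": -0.048,"ay": 0.013,"az": 0,"fingers": 1},{"tx": 1.2,"ty": 4.5,"tz": 4,"ax": -0.048,"ay": 0.013,"az": 0,"fingers": 1},{"tx": 1.2,"ty": 4.8,"tz": 3.5,"ax": -0.048,"ay": 0.013,"az": 0,"fingers": 1},{"tx": 1.3,"ty": 5,"tz": 3.1,"ax": -0.048,"ay": 0.013,"az": 0,"fingers": 1},{"tx": 0,"ty": 0,"tz": 0,"ax": 0,"ay": 0,"az": 0,"fingers": 1},{"tx": 0,"ty": 0,"tz": 0,"ax": 0,"ay": 0,"az": 0,"fingers": 1}]'

```text
t: 52.72
position: [553.0, -137.3, 64.5]
ee_rot: [-2.759, 0.322, -0.088]
force: [-0.9, -1.0, -0.4]
opening: -0.2
```

Run:
```python
from h import *
rel(3)
im,d,w=cloud("wrist"); cv2.imwrite("pics/w34.png",im[:,:,::-1]); print(flapang(w,3))
```

```text
t 52.72 pos [ 553.  -137.3   64.5] open -0.2 az -0.236 zdir [ 0.102  0.345 -0.933] F [-0.9 -1.  -0.4]
flap3 radial 113.9 tang 3.4
flap3 n9649 theta 1.059  centre r,z [84.4 44.3]
```

View pics/w34.png

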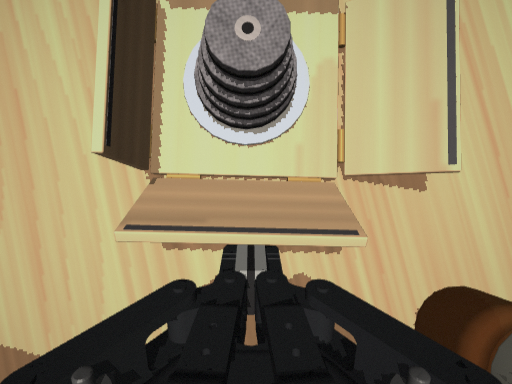

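>>> apply_moves --series '[{"tx": 1.4,"ty": 5.2,"tz": 1.5,"ax": -0.05,"ay": 0.014,"az": 0,"fingers": 1},{"tx": 1.4,"ty": 5.4,"tz": 1,"ax": -0.05,"ay": 0.014,"az": 0,"fingers": 1},{"tx": 1.4,"ty": 5.5,"tz": 0.5,"ax": -0.05,"ay": 0.014,"az": 0,"fingers": 1},{"tx": 1.4,"ty": 5.6,"tz": 0,"ax": -0.05,"ay": 0.014,"az": 0,"fingers": 1},{"tx": 1.4,"ty": 5.6,"tz": 0,"ax": -0.05,"ay": 0.014,"az": 0,"fingers": 1},{"tx": 1,"ty": 4,"tz": 0,"ax": -0.05,"ay": 0.014,"az": 0,"fingers": 1},{"tx": 0.8,"ty": 3,"tz": 0,"ax": 0,"ay": 0,"az": 0,"fingers": 1},{"tx": 0,"ty": 0,"tz": 0,"ax": 0,"ay": 0,"az": 0,"fingers": 1}]'

```text
t: 53.43
position: [560.2, -106.8, 64.2]
ee_rot: [-3.064, 0.371, -0.013]
force: [-0.1, -0.2, 0.1]
opening: 0.1
```

Run:
```python
from h import *
rel(3)
im,d,w=cloud("wrist"); print(flapang(w,3))
```

```text
t 53.43 pos [ 560.2 -106.8   64.2] open 0.1 az -0.241 zdir [ 0.015  0.053 -0.998] F [-0.1 -0.2  0.1]
flap3 radial 82.5 tang 2.5
flap3 n7660 theta 1.533  centre r,z [63.9 45.2]
```

>>> apply_moves --series '[{"tx": 0.8,"ty": 3,"tz": 1,"ax": -0.03,"ay": 0.01,"az": 0,"fingers": 1},{"tx": 0.8,"ty": 3,"tz": 0,"ax": 0,"ay": 0,"az": 0,"fingers": 1},{"tx": 0.8,"ty": 3,"tz": 0,"ax": 0,"ay": 0,"az": 0,"fingers": 1},{"tx": 0.5,"ty": 2,"tz": 0,"ax": 0,"ay": 0,"az": 0,"fingers": 1},{"tx": 0,"ty": 0,"tz": 0,"ax": 0,"ay": 0,"az": 0,"fingers": 1},{"tx": 0,"ty": 0,"tz": 0,"ax": 0,"ay": 0,"az": 0,"fingers": 1},{"tx": 0,"ty": 0,"tz": 0,"ax": 0,"ay": 0,"az": 0,"fingers": 1},{"tx": 0,"ty": 0,"tz": 0,"ax": 0,"ay": 0,"az": 0,"fingers": 1}]'

```text
t: 54.15
position: [559.9, -106.7, 63.6]
ee_rot: [-3.09, 0.387, 0.005]
force: [0.4, 0.1, 0.6]
opening: 0.1
```

Run:
```python
from h import *
rel(3)
im,d,w=cloud("wrist"); print(flapang(w,3))
```

```text
t 54.15 pos [ 559.9 -106.7   63.6] open 0.1 az -0.249 zdir [ 0.     0.028 -1.   ] F [0.4 0.1 0.6]
flap3 radial 82.5 tang 2.2
flap3 n7408 theta 1.573  centre r,z [62.3 45.4]
```

Run:
```python
from h import *
_,_,w=cloud("top",np.load("top0.npy"))
s=w[88:125,205:305].reshape(-1,3); m=(s[:,2]>8)
q=s[m]; d=q[:,:2]-C; r=d@[np.cos(YAW),np.sin(YAW)]; t=d@[-np.sin(YAW),np.cos(YAW)]
for lo in range(-120,121,20):
    k=(t>=lo)&(t<lo+20)
    if k.any(): print(lo,"rmin %.0f rmax %.0f zmax %.0f"%(r[k].min(),r[k].max(),q[k,2].max()))
```

```text
-40 rmin 215 rmax 236 zmax 27
-20 rmin 210 rmax 243 zmax 32
0 rmin 206 rmax 234 zmax 30
20 rmin 201 rmax 228 zmax 31
40 rmin 198 rmax 223 zmax 31
60 rmin 195 rmax 222 zmax 28
80 rmin 190 rmax 214 zmax 31
100 rmin 186 rmax 211 zmax 32
120 rmin 182 rmax 211 zmax 31
```

>>> apply_moves --series '[{"tx": -2.6,"ty": -9.7,"tz": 5,"ax": -0.028,"ay": 0,"az": 0,"fingers": 1},{"tx": -2.6,"ty": -9.7,"tz": 20,"ax": 0,"ay": 0,"az": 0.05,"fingers": 1},{"tx": 0,"ty": 0,"tz": 38,"ax": 0,"ay": 0,"az": 0.12,"fingers": 1},{"tx": 0,"ty": 0,"tz": 38,"ax": 0,"ay": 0,"az": 0.12,"fingers": 1},{"tx": 15,"ty": 3,"tz": 25,"ax": 0,"ay": 0,"az": 0.12,"fingers": 1},{"tx": 20,"ty": 4,"tz": 0,"ax": 0,"ay": 0,"az": 0.12,"fingers": 1},{"tx": 20,"ty": 4,"tz": 0,"ax": 0,"ay": 0,"az": 0.12,"fingers": 1},{"tx": 20,"ty": 4,"tz": 0,"ax": 0,"ay": 0,"az": 0.12,"fingers": 1}]'

```text
t: 54.87
position: [627.5, -110.4, 195.9]
ee_rot: [3.023, 0.848, -0.004]
force: [0.6, -0.2, 0.0]
opening: 0.0
```

Run:
```python
from h import *
rel(0); print(env.read_state()["joint_positions"].round(2))
```

```text
t 54.87 pos [ 627.5 -110.4  195.9] open 0.0 az 0.547 zdir [-0.002 -0.002 -1.   ] F [ 0.6 -0.2  0. ]
flap0 radial 68.5 tang -68.7
[-0.29  0.31  1.37 -0.    1.47 -0.84]
```

>>> apply_moves --series '[{"tx": 18,"ty": 6,"tz": 0,"ax": 0,"ay": 0,"az": 0.11,"fingers": 1},{"tx": 18,"ty": 6,"tz": 0,"ax": 0,"ay": 0,"az": 0.11,"fingers": 1},{"tx": 18,"ty": 6,"tz": 0,"ax": 0,"ay": 0,"az": 0.11,"fingers": 1},{"tx": 18,"ty": 7,"tz": 0,"ax": 0,"ay": 0,"az": 0.11,"fingers": 1},{"tx": 15,"ty": 6,"tz": 0,"ax": 0,"ay": 0,"az": 0.11,"fingers": 1},{"tx": 8,"ty": 4,"tz": 0,"ax": 0,"ay": 0,"az": 0.1,"fingers": 1},{"tx": 0,"ty": 0,"tz": 0,"ax": 0,"ay": 0,"az": 0.08,"fingers": 1},{"tx": 0,"ty": 0,"tz": 0,"ax": 0,"ay": 0,"az": 0,"fingers": 1}]'

```text
t: 55.53
position: [730.3, -70.4, 193.3]
ee_rot: [-2.472, -1.932, -0.0]
force: [-0.2, 0.4, -1.1]
opening: 0.2
```

```bash
python3 - <<'E'
from h import *
rel(0); print(env.read_state()["joint_positions"].round(2))
E
python3 plan.py 0.59 0.4 0.05
```

```text
t 55.53 pos [730.3 -70.4 193.3] open 0.2 az 1.327 zdir [-0.002  0.003 -1.   ] F [-0.2  0.4 -1.1]
flap0 radial 157.5 tang -3.6
[-0.2   0.51  1.09  0.    1.54 -1.53]
[[ 5.90000e-01  4.00000e-01 -1.37316e+02  4.49960e+01]
 [ 6.72000e-01  3.71000e-01 -1.33766e+02  4.89930e+01]
 [ 7.54000e-01  3.42000e-01 -1.29901e+02  5.27050e+01]
 [ 8.35000e-01  3.12000e-01 -1.25744e+02  5.61060e+01]
 [ 9.17000e-01  2.83000e-01 -1.21321e+02  5.91710e+01]
 [ 9.99000e-01  2.54000e-01 -1.16658e+02  6.18780e+01]
 [ 1.08000e+00  2.25000e-01 -1.11787e+02  6.42070e+01]
 [ 1.16200e+00  1.96000e-01 -1.06736e+02  6.61400e+01]
 [ 1.24400e+00  1.67000e-01 -1.01539e+02  6.76640e+01]
 [ 1.32600e+00  1.38000e-01 -9.62290e+01  6.87640e+01]
 [ 1.40800e+00  1.08000e-01 -9.08420e+01  6.94330e+01]
 [ 1.48900e+00  7.90000e-02 -8.54110e+01  6.96630e+01]
 [ 1.57100e+00  5.00000e-02 -7.99730e+01  6.94510e+01]]
[[ 0.08 -0.03  3.55  4.  ]
 [ 0.08 -0.03  3.87  3.71]
 [ 0.08 -0.03  4.16  3.4 ]
 [ 0.08 -0.03  4.42  3.06]
 [ 0.08 -0.03  4.66  2.71]
 [ 0.08 -0.03  4.87  2.33]
 [ 0.08 -0.03  5.05  1.93]
 [ 0.08 -0.03  5.2   1.52]
 [ 0.08 -0.03  5.31  1.1 ]
 [ 0.08 -0.03  5.39  0.67]
 [ 0.08 -0.03  5.43  0.23]
 [ 0.08 -0.03  5.44 -0.21]]
```

>>> apply_moves --series '[{"tx": 4,"ty": 3,"tz": 0,"ax": 0.026,"ay": 0.097,"az": 0,"fingers": 1},{"tx": 0,"ty": 0,"tz": -15,"ax": 0.026,"ay": 0.097,"az": 0,"fingers": 1},{"tx": 0,"ty": 0,"tz": -25,"ax": 0.026,"ay": 0.097,"az": 0,"fingers": 1},{"tx": 0,"ty": 0,"tz": -25,"ax": 0.026,"ay": 0.097,"az": 0,"fingers": 1},{"tx": 0,"ty": 0,"tz": -25,"ax": 0,"ay": 0,"az": 0,"fingers": 1},{"tx": 0,"ty": 0,"tz": 0,"ax": 0,"ay": 0,"az": 0,"fingers": 1},{"tx": 0,"ty": 0,"tz": 0,"ax": 0,"ay": 0,"az": 0,"fingers": 1},{"tx": 0,"ty": 0,"tz": 0,"ax": 0,"ay": 0,"az": 0,"fingers": 1}]'

```text
t: 56.2
position: [731.0, -66.3, 99.2]
ee_rot: [-2.204, -1.687, 0.36]
force: [-0.3, 0.2, 0.0]
opening: 0.2
```

Run:
```python
from h import *
rel(0); print(env.read_state()["joint_positions"].round(2))
im,d,w=cloud("wrist"); cv2.imwrite("pics/w35.png",im[:,:,::-1]); print(flapang(w,0))
```

```text
t 56.20 pos [731.  -66.3  99.2] open 0.2 az 1.306 zdir [-0.399  0.114 -0.91 ] F [-0.3  0.2  0. ]
flap0 radial 157.1 tang 0.5
[-0.21  0.85  0.79  0.03  1.93 -1.51]
flap0 n7162 theta 0.591  centre r,z [99.8 31. ]
```

View pics/w35.png

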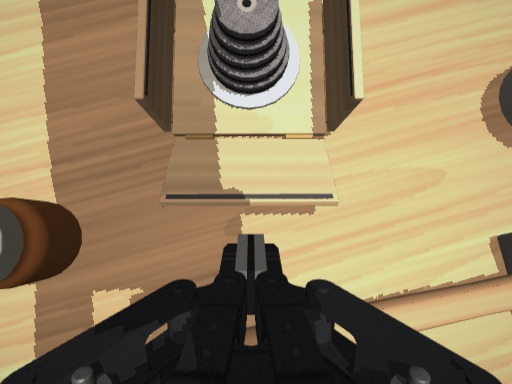

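>>> apply_moves --series '[{"tx": 0,"ty": 0,"tz": -20,"ax": 0,"ay": 0,"az": 0,"fingers": 1},{"tx": 0,"ty": 0,"tz": -20,"ax": 0,"ay": 0,"az": 0,"fingers": 1},{"tx": 0,"ty": 0,"tz": -14,"ax": 0,"ay": 0,"az": 0,"fingers": 1},{"tx": 0,"ty": 0,"tz": 0,"ax": 0,"ay": 0,"az": 0,"fingers": 1},{"tx": -4.8,"ty": 1.3,"tz": 0,"ax": 0,"ay": 0,"az": 0,"fingers": 1},{"tx": -4.8,"ty": 1.3,"tz": 0,"ax": 0,"ay": 0,"az": 0,"fingers": 1},{"tx": 0,"ty": 0,"tz": 0,"ax": 0,"ay": 0,"az": 0,"fingers": 1},{"tx": 0,"ty": 0,"tz": 0,"ax": 0,"ay": 0,"az": 0,"fingers": 1}]'

```text
t: 56.92
position: [723.7, -63.6, 62.5]
ee_rot: [-2.223, -1.699, 0.34]
force: [1.3, 0.1, 0.0]
opening: 0.2
```

Run:
```python
from h import *
rel(0)
```

```text
t 56.92 pos [723.7 -63.6  62.5] open 0.2 az 1.304 zdir [-0.377  0.109 -0.92 ] F [1.3 0.1 0. ]
flap0 radial 149.4 tang 1.2
```

>>> apply_moves --series '[{"tx": 0,"ty": 0,"tz": -10,"ax": 0,"ay": 0,"az": 0,"fingers": 1},{"tx": 0,"ty": 0,"tz": -8,"ax": 0,"ay": 0,"az": 0,"fingers": 1},{"tx": 0,"ty": 0,"tz": 0,"ax": 0,"ay": 0,"az": 0,"fingers": 1},{"tx": -4,"ty": 1.1,"tz": 0,"ax": 0,"ay": 0,"az": 0,"fingers": 1},{"tx": -4,"ty": 1.1,"tz": 0,"ax": 0,"ay": 0,"az": 0,"fingers": 1},{"tx": 0,"ty": 0,"tz": 0,"ax": 0,"ay": 0,"az": 0,"fingers": 1},{"tx": 0,"ty": 0,"tz": 0,"ax": 0,"ay": 0,"az": 0,"fingers": 1},{"tx": 0,"ty": 0,"tz": 0,"ax": 0,"ay": 0,"az": 0,"fingers": 1}]'

```text
t: 57.58
position: [715.0, -61.1, 43.8]
ee_rot: [-2.224, -1.699, 0.339]
force: [-0.5, -0.2, -1.0]
opening: 0.4
```

Run:
```python
from h import *
rel(0); print(env.read_state()["joint_positions"].round(2))
```

```text
t 57.58 pos [715.  -61.1  43.8] open 0.4 az 1.304 zdir [-0.376  0.109 -0.92 ] F [-0.5 -0.2 -1. ]
flap0 radial 140.3 tang 1.4
[-0.21  0.83  0.94  0.03  1.78 -1.51]
```

>>> apply_moves --series '[{"tx": -5.8,"ty": 1.5,"tz": 4,"ax": 0,"ay": 0,"az": 0,"fingers": 1},{"tx": -3.8,"ty": 1,"tz": 3.8,"ax": -0.008,"ay": -0.029,"az": 0,"fingers": 1},{"tx": -4.1,"ty": 1.1,"tz": 3.4,"ax": -0.008,"ay": -0.029,"az": 0,"fingers": 1},{"tx": -4.3,"ty": 1.1,"tz": 3,"ax": -0.008,"ay": -0.029,"az": 0,"fingers": 1},{"tx": -4.5,"ty": 1.2,"tz": 2.7,"ax": -0.008,"ay": -0.029,"az": 0,"fingers": 1},{"tx": -4.7,"ty": 1.3,"tz": 2.3,"ax": -0.008,"ay": -0.029,"az": 0,"fingers": 1},{"tx": 0,"ty": 0,"tz": 0,"ax": 0,"ay": 0,"az": 0,"fingers": 1},{"tx": 0,"ty": 0,"tz": 0,"ax": 0,"ay": 0,"az": 0,"fingers": 1}]'

```text
t: 58.25
position: [686.8, -53.9, 67.1]
ee_rot: [-2.337, -1.786, 0.206]
force: [0.1, -0.2, -0.3]
opening: 0.1
```

Run:
```python
from h import *
rel(0)
im,d,w=cloud("wrist"); cv2.imwrite("pics/w36.png",im[:,:,::-1]); print(flapang(w,0))
```

```text
t 58.25 pos [686.8 -53.9  67.1] open 0.1 az 1.304 zdir [-0.226  0.068 -0.972] F [ 0.1 -0.2 -0.3]
flap0 radial 111.3 tang 1.2
flap0 n11280 theta 1.081  centre r,z [82.9 44.2]
```

View pics/w36.png

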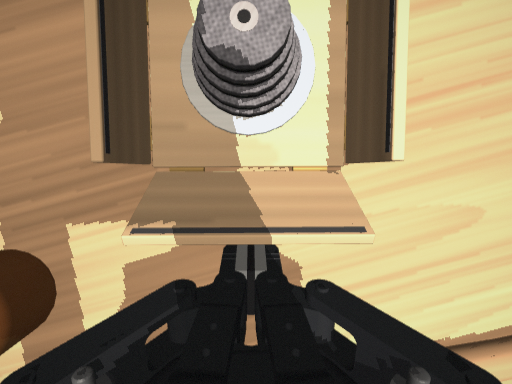

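Continue: 30 mm more in, straightening.

>>> apply_moves --series '[{"tx": -4.9,"ty": 1.3,"tz": 1,"ax": -0.008,"ay": -0.03,"az": 0,"fingers": 1},{"tx": -5,"ty": 1.3,"tz": 0.5,"ax": -0.008,"ay": -0.03,"az": 0,"fingers": 1},{"tx": -5.1,"ty": 1.4,"tz": 0,"ax": -0.008,"ay": -0.03,"az": 0,"fingers": 1},{"tx": -5.2,"ty": 1.4,"tz": 0,"ax": -0.008,"ay": -0.03,"az": 0,"fingers": 1},{"tx": -5,"ty": 1.3,"tz": 0,"ax": -0.008,"ay": -0.03,"az": 0,"fingers": 1},{"tx": -4,"ty": 1.1,"tz": 0,"ax": -0.008,"ay": -0.03,"az": 0,"fingers": 1},{"tx": -3,"ty": 0.8,"tz": 0,"ax": 0,"ay": 0,"az": 0,"fingers": 1},{"tx": 0,"ty": 0,"tz": 0,"ax": 0,"ay": 0,"az": 0,"fingers": 1}]'

```text
t: 58.97
position: [656.5, -46.4, 66.8]
ee_rot: [-2.461, -1.88, 0.038]
force: [-0.2, -0.6, -0.3]
opening: 0.1
```

Run:
```python
from h import *
rel(0)
im,d,w=cloud("wrist"); print(flapang(w,0))
```

```text
t 58.97 pos [656.5 -46.4  66.8] open 0.1 az 1.304 zdir [-0.046  0.021 -0.999] F [-0.2 -0.6 -0.3]
flap0 radial 80.0 tang 0.6
flap0 n6666 theta 1.573  centre r,z [61.9 45.2]
```

>>> apply_moves --series '[{"tx": 9.7,"ty": -2.6,"tz": 0,"ax": -0.02,"ay": -0.046,"az": 0,"fingers": 1},{"tx": 9.7,"ty": -2.6,"tz": 15,"ax": 0,"ay": 0,"az": 0,"fingers": 1},{"tx": 0,"ty": 0,"tz": 35,"ax": 0,"ay": 0,"az": 0,"fingers": 1},{"tx": 0,"ty": 0,"tz": 38,"ax": 0,"ay": 0,"az": 0,"fingers": 1},{"tx": 0,"ty": 0,"tz": 38,"ax": 0,"ay": 0,"az": 0,"fingers": 1},{"tx": -5,"ty": 30,"tz": 10,"ax": 0,"ay": 0,"az": 0,"fingers": 1},{"tx": -20,"ty": 35,"tz": 0,"ax": 0,"ay": 0,"az": 0,"fingers": 1},{"tx": -20,"ty": 35,"tz": 0,"ax": 0,"ay": 0,"az": 0,"fingers": 1}]'

```text
t: 59.68
position: [633.1, 43.6, 203.6]
ee_rot: [-2.494, -1.887, 0.02]
force: [0.1, 1.0, 0.5]
opening: 0.2
```

>>> apply_moves --series '[{"tx": -20,"ty": 35,"tz": 0,"ax": 0,"ay": 0,"az": 0,"fingers": 1},{"tx": -20,"ty": 35,"tz": 0,"ax": 0,"ay": 0,"az": 0,"fingers": 1},{"tx": -20,"ty": 35,"tz": 0,"ax": 0,"ay": 0,"az": 0,"fingers": 1},{"tx": -20,"ty": 35,"tz": 0,"ax": 0,"ay": 0,"az": 0,"fingers": 1},{"tx": -10,"ty": 20,"tz": 0,"ax": 0,"ay": 0,"az": 0,"fingers": 1},{"tx": 0,"ty": 0,"tz": 0,"ax": 0,"ay": 0,"az": 0,"fingers": 1},{"tx": 0,"ty": 0,"tz": 0,"ax": 0,"ay": 0,"az": 0,"fingers": 1},{"tx": 0,"ty": 0,"tz": 0,"ax": 0,"ay": 0,"az": 0,"fingers": 1}]'

```text
t: 60.35
position: [537.0, 215.7, 204.1]
ee_rot: [-2.484, -1.888, 0.035]
force: [-1.1, -0.3, 0.6]
opening: 0.1
```

Run:
```python
from h import *
st()
im,d,w=cloud("top"); cv2.imwrite("pics/t40.png",im[:,:,::-1])
im2,d2,w2=cloud("scene"); cv2.imwrite("pics/s40.png",im2[:,:,::-1])
print("top",[flapang(w,k) for k in range(4)]); print("scene",[flapang(w2,k) for k in range(4)])
q=w.reshape(-1,3); dd=np.hypot(q[:,0]-579,q[:,1]+26.4)
m=(dd<30)&(q[:,2]>68)&(q[:,2]<77); P=q[m]; print("top disc",m.sum(),P.mean(0).round(1),cv2.minEnclosingCircle(P[:,:2].astype(np.float32)))
A=np.c_[P[:,:2]-P[:,:2].mean(0),np.ones(len(P))]; print("slope",np.linalg.lstsq(A,P[:,2],rcond=None)[0].round(3))
s=w[175:265,375:452].reshape(-1,3); k=(np.abs(s[:,0]-475)<60)&(np.abs(s[:,1]+418)<55)&(s[:,2]>20)&(s[:,2]<44)
print("block",k.sum(),np.median(s[k],0).round(1))
```

```text
t 60.35 pos [537.  215.7 204.1] open 0.1 az 1.300 zdir [-0.031  0.003 -1.   ] F [-1.1 -0.3  0.6]
top ['flap0 n170 theta 1.574  centre r,z [62.9 41.6]', 'flap1 n56 theta 1.574  centre r,z [62.8 40.4]', 'flap2 n107 theta 1.572  centre r,z [69.1 40. ]', np.int64(18)]
scene ['flap0 n402 theta 1.565  centre r,z [68.  40.9]', 'flap1 n93 theta 1.568  centre r,z [63.7 45.1]', 'flap2 n299 theta 1.572  centre r,z [64.2 43.2]', np.int64(21)]
top disc 171 [577.8 -27.8  72.5] ((577.8822631835938, -27.965017318725586), 19.805742263793945)
slope [ 2.6000e-02 -2.9000e-02  7.2496e+01]
block 423 [ 473.9 -413.    34.3]
```

View pics/t40.png

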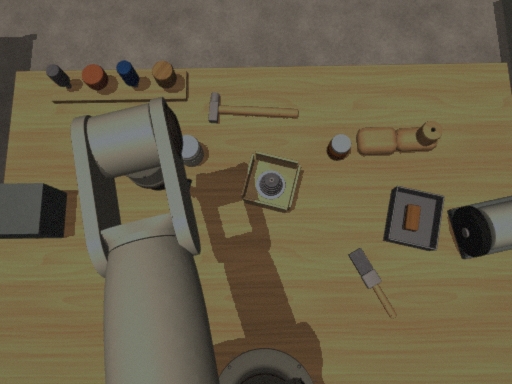

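View pics/s40.png

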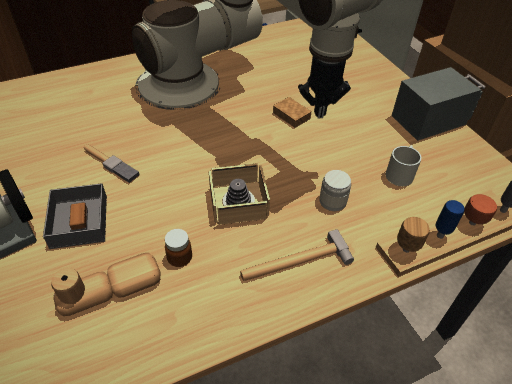

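Run:
```python
from h import *
im,d,w=cloud("top")
q=w.reshape(-1,3); q=q[~np.isnan(q[:,2])]; dd=q[:,:2]-C
for k in range(4):
    a=YAW+k*np.pi/2; r=dd@[np.cos(a),np.sin(a)]; t=dd@[-np.sin(a),np.cos(a)]
    m=(abs(t)<50)&(r>50)&(r<100)&(q[:,2]>64)&(q[:,2]<80); print(k,m.sum(),"rim r %.1f (%.1f-%.1f) z %.1f"%(r[m].mean(),r[m].min(),r[m].max(),q[m,2].mean()))
cv2.imwrite("pics/t41.png",cv2.resize(im[140:225,225:315,::-1],None,fx=6,fy=6,interpolation=cv2.INTER_CUBIC))
```

```text
0 100 rim r 64.9 (61.1-68.8) z 70.2
1 91 rim r 65.5 (62.4-69.2) z 70.5
2 100 rim r 66.8 (63.1-69.8) z 69.8
3 91 rim r 66.1 (62.9-69.5) z 70.3
```

View pics/t41.png

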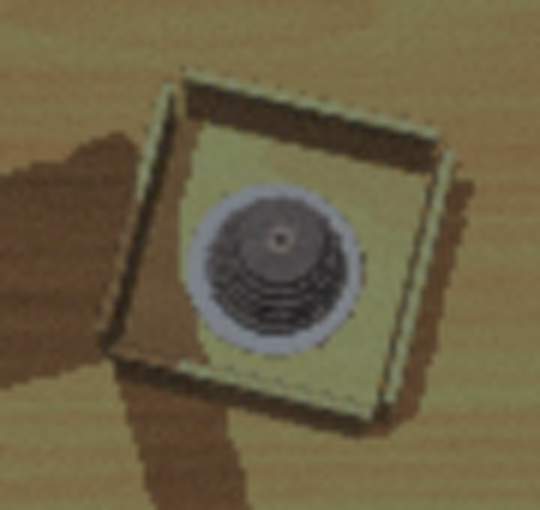

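All four rims stand upright at a radius of about 66 mm, and the stack is centred with its top disc at z 72. The arm is clear of everything, so I'm handing in.

```bash
python3 -c "
from rig import env
print(env.finish_job())"
```

```text
the job is handed in; nothing more can be done
None
```

I handed the job in at about 60 s on the robot's clock, well inside the 210 s limit. No verdict came back. The worn block is in the scrap bin, all five discs are stacked on the plate from 64 mm up to 40 mm, and all four sides of the case are folded up.

What the last checks showed:
- **Sides:** the free edges sit 65–67 mm from the case centre at about 70 mm height, as upright sides should. The depth fits gave 1.565–1.574 rad for flap0, flap1 and flap2. Flap3 was too edge-on for the fixed cameras at the end, so its 1.573 rad comes from the wrist camera just after it was pushed up.
- **Stack:** the top disc is at (578, -28) mm, about 2 mm from the plate centre, with its top at z ≈ 72 mm, which matches five discs. The depth fit showed about 0.04 rad of tilt, within the 0.1 rad limit and probably mostly camera noise. I judged the lower discs only by eye in the pictures, where they looked concentric.
- **Block:** its middle is at about (474, -413) mm, well inside the bin.
- **Other things on the bench:** they look unmoved in the final pictures; I did not measure them. The gripper was clear of everything at hand-in.
- **Disagreements and disturbances:** the top and wrist cameras differed by up to about 3 mm on disc positions, so I aimed between them. I saw no sign of a slackened grip or a knocked disc.

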